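Pack and secure the sample carrier

TASK

Pack the sample tubes for transport: stand every tube lying on the bench upright, cap up, in a cup of its own in the carrier, right down on the cup's floor. Then lower the orange hood gently until it is fully closed, without letting it slam, and only after that turn both front latches all the way in over the hood's lip to secure it. Leave the culture dishes and the marker where they are.

Things in the scene. Friction and masses are not known exactly. Their poses are not given: they have to be found in the camera images.
- carrier: Grey sample carrier, fixed: base plate 8 mm thick with a tray (160 x 270 mm, 5 mm walls, rim 50 mm above the bench) holding a white row of four square cups. Origin on the bench under the tray's centre; x points away from the robot to the hinge side, y along the row. Yaw up to 0.2 rad either way. The plate runs on 75 mm in front (-x) of the tray and carries the two latches.
- cup0 (a point): centre of the inner floor of cup 0 (8 mm above the bench); cups 0 to 3 run in the carrier's +y direction, 60 mm apart. Each cup is 40 x 40 mm inside, 55 mm deep (cup rim 63 mm above the bench), 20 mm wall between cups
- cup1 (a point): centre of the inner floor of cup 1 (8 mm above the bench); cups 0 to 3 run in the carrier's +y direction, 60 mm apart. Each cup is 40 x 40 mm inside, 55 mm deep (cup rim 63 mm above the bench), 20 mm wall between cups
- cup2 (a point): centre of the inner floor of cup 2 (8 mm above the bench); cups 0 to 3 run in the carrier's +y direction, 60 mm apart. Each cup is 40 x 40 mm inside, 55 mm deep (cup rim 63 mm above the bench), 20 mm wall between cups
- cup3 (a point): centre of the inner floor of cup 3 (8 mm above the bench); cups 0 to 3 run in the carrier's +y direction, 60 mm apart. Each cup is 40 x 40 mm inside, 55 mm deep (cup rim 63 mm above the bench), 20 mm wall between cups
- tube0: White round sample tube, 28 mm in diameter, 130 mm long, red square cap 28 x 28 x 28 mm on top, grey weighted foot; 56-104 g. Origin on the axis at mid-length, x axis from foot to cap (cap from x = 37 to 65 mm). Starts lying on a fixed blue mat 3 mm thick, to the right, foot roughly towards +y, axis 17 mm high. 3 or 4 are present; an absent one reads None from the start
- tube1: White round sample tube, 28 mm in diameter, 130 mm long, red square cap 28 x 28 x 28 mm on top, grey weighted foot; 56-104 g. Origin on the axis at mid-length, x axis from foot to cap (cap from x = 37 to 65 mm). Starts lying on a fixed blue mat 3 mm thick, to the right, foot roughly towards +y, axis 17 mm high. 3 or 4 are present; an absent one reads None from the start
- tube2: White round sample tube, 28 mm in diameter, 130 mm long, red square cap 28 x 28 x 28 mm on top, grey weighted foot; 56-104 g. Origin on the axis at mid-length, x axis from foot to cap (cap from x = 37 to 65 mm). Starts lying on a fixed blue mat 3 mm thick, to the right, foot roughly towards +y, axis 17 mm high. 3 or 4 are present; an absent one reads None from the start
- tube3: White round sample tube, 28 mm in diameter, 130 mm long, red square cap 28 x 28 x 28 mm on top, grey weighted foot; 56-104 g. Origin on the axis at mid-length, x axis from foot to cap (cap from x = 37 to 65 mm). Starts lying on a fixed blue mat 3 mm thick, to the right, foot roughly towards +y, axis 17 mm high. 3 or 4 are present; an absent one reads None from the start
- lid (a joint): angle of the orange hood (the lid): 0 closed, 1.75 fully back, starts at 1.4 to 1.65. Stiff hinge (0.5 N m of friction): the hood (0.35 kg) stays where it is left. Closed, it is 160 (x) x 270 (y) mm and spans 50 to 155 mm above the bench, clearing seated upright tubes (138 mm high). A lip 20 mm wide, 8 mm thick runs along the foot of its front wall
- lid_hinge (a point): point on the hinge axis, at the middle of the tray's far rim, 80 mm behind the carrier's origin and 50 mm above the bench; the axis runs along the carrier's y
- lid_handle (a point): middle of the hood's handle: round black bar 12 mm thick, 80 mm long along the carrier's y, 35 mm off the hood's front wall. Hood closed: 195 mm in front of the hinge axis, 50 mm above it; opening swings it up and back about that axis. Hood open: it stands on top and can be pinched from above and led round, turning between the fingers
- latch_left (a joint): angle of the left latch, a black turnbutton 10 mm thick on a steel post at the front of the carrier: 0 = pointing outwards to the carrier's +y (open), 1.57 = pointing at the hood (+x), over the lip of the closed hood (secured). Light, stays where it is left, starts at 0 to 0.4. It turns about a vertical axis, clockwise seen from above
- latch_right (a joint): angle of the right latch, a black turnbutton 10 mm thick on a steel post at the front of the carrier: 0 = pointing outwards to the carrier's -y (open), 1.57 = pointing at the hood (+x), over the lip of the closed hood (secured). Light, stays where it is left, starts at 0 to 0.4. It turns about a vertical axis, anticlockwise seen from above
- latch_left_pivot (a point): on the left latch's vertical axis, 105 mm above the bench, 48 mm in front of the closed hood's front wall, at carrier y = +95 mm
- latch_right_pivot (a point): on the right latch's vertical axis, 105 mm above the bench, 48 mm in front of the closed hood's front wall, at carrier y = -95 mm
- latch_left_peg (a point): on the left latch's upright red peg (14 mm in diameter, from 70 to 125 mm above the bench), 26 mm from the pivot axis, 105 mm above the bench
- latch_right_peg (a point): on the right latch's upright red peg (14 mm in diameter, from 70 to 125 mm above the bench), 26 mm from the pivot axis, 105 mm above the bench
- dish_stack: stack of four culture dishes, 90 mm across, 58 mm tall, front left; a bystander. Origin: centre of its underside
- agar_dish: single red culture dish, 92 mm across, 16 mm tall, left of the carrier; a bystander. Origin: centre of its underside
- marker: white marker pen with a green cap, 130 mm long, lying beyond the mat; a bystander. Origin: on its axis, in the middle
There are look-alikes about, which are no part of the job. What is shaped like the tube1 but purple is not meant.

How it is judged:
By the outcome, as a careful person would: the job done as asked, in the order asked, and still so for the second after the job is handed in, with the robot touching nothing.
Of tube0, tube1, tube2, tube3 only 3 to 4 are there at a start; the rules pass over those that are not, and their reading is None.
At some moment in a run one of tube0, tube1, tube2, tube3 may be knocked a few centimetres aside while the robot is not near it.
Once in a run the grip may slacken for a moment while it holds something.
It also fails if it takes over 210 s, if anything falls off the work surface, if the arm or the gripper's body presses on something with over 40 N, if the wrist force passes 120 N, or if a joint passes its speed limit or range.

ROBOT

A 6-joint arm with a two-finger parallel gripper is mounted at the origin on the work surface. World frame = base frame: x ahead of the robot, y to its left, z up, the work surface at z = 0. Lengths are in mm, angles in rad, forces in N, time in s.
With the tool pointing down it reaches from about 375 to 925 mm from the base axis. Payload 5.7 kg.
Tool frame: the origin (TCP) lies midway between the tips of the shut fingers; the grasp point (between the pads) lies behind it (arm.grip_depth is the z of the grasp point in the tool frame, in mm); z points along the fingers, y is the line along which they close (so a half turn about z gives the same grasp; the last joint's range is limited). The gripper opens to 88 mm and grips with 3 to 60 N. Pads are 20 mm wide; open, the fingers measure 115 mm over their backs; the gripper's body (75 mm by 178 mm) begins 61 mm behind the grasp point.
Start: joints at [1.225, 0.359, 1.51, -0, 1.272, -0.115], TCP at [137.248, 584.059, 222.623] pointing down, gripper open.
Joint ranges: [-2.97, 2.97], [-1.01, 2.36], [0.21, 2.38], [-0.96, 4.11], [0.2, 2.71], [-2.98, 2.98]. Speed limits (rad/s): [2.39, 2.39, 3.14, 3.14, 3.14, 3.14].

INTERFACE

Orientations are given as a rotation vector (axis times angle).
In Python, from workcell import arm gives the robot as it stands. The module is installed in compiled form; this text tells all that it offers.
- The arm moves only by the tool carry_out, never from a script. Its argument "series" is a list of rows, each an object with "turn": the turn, a rotation vector about the tool's x, y, z in rad, a list of three; "delta_pos": the shift along the tool's x, y, z in m, a list of three; "hand": the finger opening in m, from 0 to 0.0878. A call has 1 to 12 rows; each row shifts and turns the commanded pose from where the row before left it, along the tool's axes as they then stand; what a row does not reach is not made up. A row lasts 1/8 s, in which the tool goes at most 62.5 mm and 10.7 degrees, less where a joint would pass 70% of its speed; a pose out of reach is approached as far as the arm can. A call with a gripper value outside its range is refused whole. The fingers move at their own pace and stop on an object; the grip force is fixed at half the most. Time passes only in rows, so rows that do not move let the fingers close. It gives the time, the measured TCP pose, the force, the opening and the grip force at its end, in the units of the state.
- arm.observe(): the state, without advancing time (a new reading comes with each control period).
- arm.get_image(name): name is "side" or "top" or "wrist"; returns the picture (420x560x3 uint8, red, green, blue); there is no depth.
- arm.camera_info(name): a dict with "K" (3x3 intrinsics, pixels), "k1" (the pictures are not rectified: a ray, as slopes to the right and down, at radius r is drawn at 1 + k1 r^2 times it, then the intrinsics apply), "R" (3x3) and "t" (3): a world point X has camera coordinates R X + t; the wrist camera has in their place "hand_eye" (4x4, takes a point from camera to tool coordinates, whose origin is the TCP and whose axes are the flange's). Camera axes: x right, y down, z forward; pixel columns grow to the right and rows downward; lengths in mm; the calibration is good to about 2 mm. A picture is of the moment at which its call begins: read the wrist's pose just before it. camera_info takes no time and is no camera call.
- arm.job_done(): hands the job in; it is judged then, once.
Trained networks look in the newest picture that a camera, given by its name, has taken for a name from the list of things; names that differ only in an ending like _2 or _b are one class to them, and where a whole thing is asked for, a point or a joint stands for the part that bears it (a point fixed in the world has none). Each returns a list of dicts, best first, with "score" (0 to 1); they miss things now and then, are a little off and sometimes report something else, mostly with a low value. They report only what shows in the picture. A call takes as long as a camera call. They do not tell look-alikes from the thing itself.
- arm.regions_of(query, camera): "pixels" (420x560 bool, what is visible of it) and "xy" ([column, row] in pixels, amid what is visible of it).
The state is a dict: "clock": time; "joints": joint angles; "joint_vel": joint speeds; "joint_efforts": joint torques, N m; "eef_pos": TCP position; "ee_rot": TCP orientation; "ft_force": force on the tool from outside, world axes, zero at the start; "moment": the same for the moment, N m; "grip_width": opening from 0.0 (shut) to 1.0 (fully open); "gripper_force": force on a finger pad.
Only numpy, scipy, OpenCV 4.12 (cv2) and the standard library are available. Lean on these libraries where they do the work, as an engineer would, in place of code of your own. Each camera call takes 0.05 s, during which the arm holds its last target. There are 200 camera calls.

## Working session

There is one attempt and no reset: what is moved stays moved. The work goes in short steps, Python scripts to look and compute and a tool call to move; the robot and the scene stay as the last step left them, time stands still between calls to the robot, and variables do not carry over. Pictures are saved under pics/ and viewed, at most 14 in all, crops included, and the job is handed in when it is done.

Besides the shell and the picture viewer there is one more tool, called after "Call:" as a command line: name --argument value ..., lists and objects as JSON in quotes. carry_out: Moves the arm, as the interface text tells. Its arguments: {"type":"object","properties":{"series":{"type":"array","items":{"type":"object","properties":{"turn":{"type":"array","items":{"type":"number"}},"delta_pos":{"type":"array","items":{"type":"number"}},"hand":{"type":"number"}}}}},"required":["series"]}

```bash
mkdir -p pics; python3 - <<'E'
from workcell import arm
import cv2, numpy as np
s=arm.observe(); print({k:np.round(v,3).tolist() for k,v in s.items()}); print(arm.grip_depth)
for n in ("top","side","wrist"):
    im=arm.get_image(n); cv2.imwrite(f"pics/{n}0.png",im[:,:,::-1])
    print(n,arm.camera_info(n))
E
```

```text
{'clock': 0.0, 'joints': [1.225, 0.359, 1.511, -0.0, 1.273, -0.115], 'joint_vel': [0.001, -0.0, 0.002, -0.001, -0.0, -0.001], 'joint_efforts': [0.001, -51.537, -27.073, 0.068, 0.035, -0.0], 'eef_pos': [137.03, 583.443, 221.827], 'ee_rot': [-0.362, -3.12, 0.003], 'ft_force': [-0.14, -0.133, -0.083], 'moment': [-0.015, 0.036, -0.044], 'gripper_force': 0.0, 'grip_width': 0.995}
-18.700000000000003
top {'K': array([[444.91754648,   0.        , 276.11346402],
       [  0.        , 444.91754648, 206.3289294 ],
       [  0.        ,   0.        ,   1.        ]]), 'k1': -0.019787592338529784, 'R': array([[ 0.00229742, -0.99998941,  0.00398778],
       [-0.9812132 , -0.00302355, -0.19290288],
       [ 0.1929129 , -0.00346969, -0.98120975]]), 't': array([ -89.64947203,  476.71856542, 1161.09260527])}
side {'K': array([[484.61281608,   0.        , 276.51950754],
       [  0.        , 484.61281608, 203.22150748],
       [  0.        ,   0.        ,   1.        ]]), 'k1': -0.085881358297078, 'R': array([[ 0.70071302, -0.71331236,  0.01366527],
       [-0.58035364, -0.58103411, -0.57060407],
       [ 0.41495893,  0.39189901, -0.8211116 ]]), 't': array([-375.53884988,  261.99829547, 1452.95153489])}
wrist {'K': array([[373.12072498,   0.        , 284.12994837],
       [  0.        , 373.12072498, 209.98469756],
       [  0.        ,   0.        ,   1.        ]]), 'k1': -0.06577637650366246, 'hand_eye': array([[-8.12376779e-04, -9.63954583e-01, -2.66065597e-01,
         7.25414221e+01],
       [ 9.99999639e-01, -8.48990887e-04,  2.25965696e-05,
         1.47385574e+00],
       [-2.47669334e-04, -2.66065482e-01,  9.63954925e-01,
        -1.60925491e+02],
       [ 0.00000000e+00,  0.00000000e+00,  0.00000000e+00,
         1.00000000e+00]])}
```

View pics/top0.png

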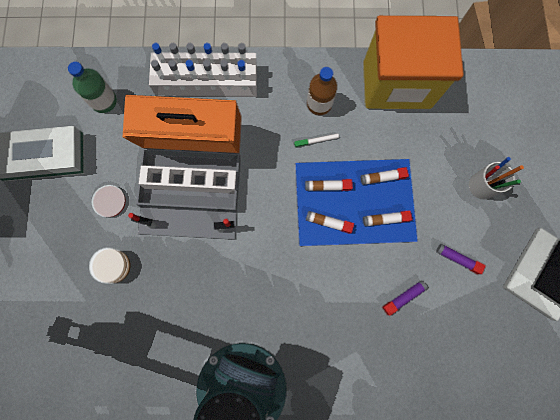

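View pics/side0.png

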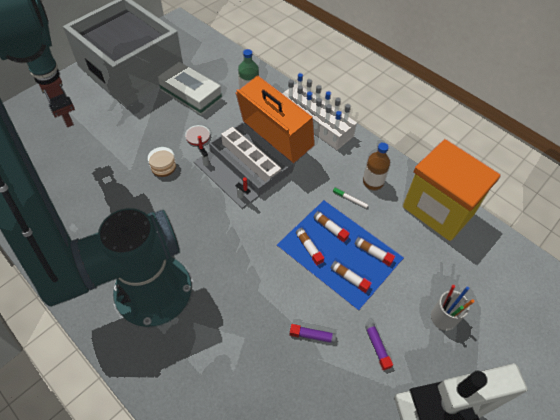

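Top view: red-capped white tubes on the blue mat at (330,185), (385,176), (330,221) and (388,218). The purple look-alikes lie off the mat at (461,258) and (406,297). The carrier is at (188,180), with the hood open and its handle at (178,117), and latch pegs at (133,216) and (230,223). The side view agrees. I choose the four white tubes on the mat.

```bash
cat > h.py <<'E'
from workcell import arm
import cv2, numpy as np
from scipy.spatial.transform import Rotation as Rn
def cam(n,s=None):
    c=arm.camera_info(n); d=np.array([c["k1"],0,0,0.])
    if "R" in c: return c["K"],d,c["R"],c["t"]
    s=s or arm.observe(); T=np.eye(4); T[:3,:3]=Rn.from_rotvec(s["ee_rot"]).as_matrix(); T[:3,3]=s["eef_pos"]
    M=np.linalg.inv(T@c["hand_eye"]); return c["K"],d,M[:3,:3],M[:3,3]
def rays(c,px):
    K,d,R,t=c; p=cv2.undistortPoints(np.float64(px).reshape(-1,1,2),K,d).reshape(-1,2)
    return -R.T@t, np.c_[p,np.ones(len(p))]@R
def onz(c,px,z):
    o,v=rays(c,px); return o+v*((z-o[2])/v[:,2])[:,None]
def proj(c,X):
    K,d,R,t=c; return cv2.projectPoints(np.float64(X).reshape(-1,1,3),cv2.Rodrigues(R)[0],t,K,d)[0].reshape(-1,2)
def tri(obs):   # [(cam,px)]
    A=np.zeros((3,3));b=np.zeros(3);L=[]
    for c,p in obs:
        o,v=rays(c,p);v=v[0]/np.linalg.norm(v[0]);P=np.eye(3)-np.outer(v,v);A+=P;b+=P@o;L.append((P,o))
    X=np.linalg.solve(A,b); return X,[round(float(np.linalg.norm(P@(X-o))),1) for P,o in L]
def snap(n,name=None):
    s=arm.observe(); im=arm.get_image(n)
    if name: cv2.imwrite(f"pics/{name}.png",im[:,:,::-1])
    return cam(n,s),im
def axis(m):
    p=np.argwhere(m)[:,::-1].astype(float); c=p.mean(0); w,V=np.linalg.eigh(np.cov((p-c).T)); u=V[:,1]; q=(p-c)@u
    return c,c+u*q.min(),c+u*q.max()
E
python3 - <<'E'
from h import *
C={}
for n in("top","side"):
    C[n],im=snap(n)
    for q in ("tube0","lid_handle","latch_left_peg","latch_right_peg","cup0","carrier","lid","dish_stack","agar_dish","marker"):
        for r in arm.regions_of(q,n):
            m=r["pixels"]
            if m.sum()<5: continue
            c,a,b=axis(m)
            print(n,q,round(r["score"],2),np.round(r["xy"]),m.sum(),np.round(a),np.round(b),np.round(onz(C[n],[c,a,b],17.)[:,:2]).tolist() if q in("tube0","marker") else "")
E
```

```text
top tube0 0.97 [461. 260.] 515 [483. 270.] [438. 248.] [[337.0, -593.0], [307.0, -652.0], [369.0, -532.0]]
top tube0 0.93 [383. 178.] 458 [407. 172.] [362. 180.] [[571.0, -394.0], [584.0, -458.0], [558.0, -329.0]]
top tube0 0.93 [388. 217.] 505 [411. 216.] [363. 221.] [[450.0, -397.0], [458.0, -463.0], [441.0, -329.0]]
top tube0 0.66 [403. 296.] 531 [425. 284.] [384. 312.] [[233.0, -432.0], [271.0, -490.0], [197.0, -377.0]]
top tube0 0.64 [330. 223.] 492 [353. 229.] [306. 215.] [[440.0, -236.0], [421.0, -300.0], [459.0, -171.0]]
top tube0 0.63 [332. 189.] 432 [352. 185.] [305. 186.] [[544.0, -240.0], [546.0, -302.0], [543.0, -169.0]]
top tube0 0.55 [139. 222.] 177 [151. 223.] [128. 215.] [[445.0, 290.0], [435.0, 258.0], [456.0, 323.0]]
top lid_handle 0.68 [184. 126.] 5976 [241. 128.] [123. 118.] 
top latch_left_peg 0.49 [143. 219.] 197 [151. 223.] [128. 215.] 
top latch_right_peg 0.62 [222. 223.] 148 [234. 223.] [214. 226.] 
top cup0 0.82 [188. 163.] 14777 [173.  87.] [199. 245.] 
top carrier 0.88 [185. 165.] 14618 [173.  87.] [199. 244.] 
top lid 0.62 [180. 124.] 6131 [242. 129.] [1
[... 979 characters left out ...]
e latch_right_peg 0.24 [350. 279.] 421 [369. 287.] [332. 264.] 
side cup0 0.71 [256. 147.] 8714 [291. 100.] [220. 192.] 
side cup0 0.31 [377. 251.] 336 [391. 260.] [356. 240.] 
side carrier 0.77 [258. 144.] 8794 [291.  99.] [221. 193.] 
side carrier 0.16 [378. 250.] 397 [392. 260.] [355. 240.] 
side lid 0.69 [376. 249.] 348 [392. 261.] [356. 240.] 
side lid 0.68 [274. 120.] 3838 [308. 150.] [242.  85.] 
side dish_stack 0.77 [162. 162.] 684 [159. 147.] [165. 176.] 
side dish_stack 0.32 [242. 186.] 140 [238. 181.] [248. 193.] 
side agar_dish 0.86 [193. 135.] 319 [208. 131.] [185. 137.] 
side marker 0.72 [347. 195.] 125 [366. 206.] [333. 189.] [[674.0, -201.0], [689.0, -271.0], [663.0, -147.0]]
```

```bash
cat >> h.py <<'E'
def go(P,R,s=None):
    "total turn (tool axes) done first, then shift in mm along the new tool axes"
    s=s or arm.observe(); R0=Rn.from_rotvec(s["ee_rot"]); R=Rn.from_matrix(R) if np.shape(R)==(3,3) else R
    w=(R0.inv()*R).as_rotvec(); d=R.inv().apply(np.array(P)-s["eef_pos"])
    print("turn",w.round(3),"rows",int(np.ceil(np.linalg.norm(w)/.18)),"| shift mm",d.round(1),"rows>=",np.linalg.norm(d)/60)
def red(im): 
    h=cv2.cvtColor(im,cv2.COLOR_RGB2HSV); return (((h[...,0]<6)|(h[...,0]>174))&(h[...,1]>150)&(h[...,2]>70)).astype(np.uint8)
E
python3 - <<'E'
from h import *
for n in("top","side"):
    c,im=snap(n)
    k,l,st,ce=cv2.connectedComponentsWithStats(red(im))
    for i in range(1,k):
        if st[i,4]>8: print(n,ce[i].round(1),st[i].tolist(),onz(c,ce[i],17.)[0,:2].round(),onz(c,ce[i],125.)[0,:2].round())
c=cam("top")
print("cup rim px->z63",onz(c,[[138,166],[237,172],[235,188],[137,184]],63.).round(1).tolist())
print("base plate front corners z8",onz(c,[[137,236],[236,239]],8.).round(1).tolist())
E
python3 - <<'E'
import cv2
a=cv2.imread('pics/top0.png')[85:245,110:250]; cv2.imwrite('pics/c0.png',cv2.resize(a,None,fx=5,fy=3.75*1,interpolation=cv2.INTER_CUBIC)[:600])
E
```

```text
top [492.  170.9] [486, 166, 13, 12, 53] [ 587. -703.] [ 557. -648.]
top [402.4 172.9] [397, 168, 12, 12, 98] [ 580. -446.] [ 550. -414.]
top [347.  184.1] [342, 179, 10, 12, 95] [ 547. -288.] [ 520. -270.]
top [406.  215.8] [401, 211, 11, 11, 96] [ 457. -449.] [ 438. -417.]
top [133.1 216.6] [128, 213, 11, 8, 47] [453. 308.] [434. 273.]
top [226.2 222.3] [223, 219, 7, 8, 38] [437.  49.] [420.  38.]
top [347.6 226.6] [342, 221, 12, 12, 102] [ 426. -286.] [ 410. -268.]
top [478.2 267.8] [470, 261, 15, 13, 113] [ 314. -640.] [ 308. -590.]
top [389.8 308.1] [383, 302, 15, 13, 127] [ 207. -393.] [ 210. -365.]
side [199.5 142.6] [192, 136, 15, 13, 49] [478. 339.] [424. 256.]
side [244.7 183.5] [243, 177, 4, 14, 46] [466.  85.] [413.  23.]
side [342.8 234.8] [337, 229, 12, 12, 88] [ 547. -287.] [ 488. -319.]
side [317.7 257.8] [312, 252, 12, 13, 91] [ 428. -285.] [ 378. -318.]
side [388.2 258.7] [383, 253, 11, 13, 86] [ 581. -445.] [ 519. -464.]
side [364.2 285. ] [359, 279, 12, 13, 95] [ 457. -447.] [ 405. -467.]
side [450.9 290.3] [447, 285, 8, 13, 32] [ 629. -648.] [ 563. -651.]
side [294.5 329.9] [290, 324, 10, 13, 106] [ 208. -394.] [ 176. -417.]
side [385.9 362.7] [380, 356, 13, 14, 118] [ 316. -639.] [ 275. -643.]
cup rim px->z63 [[584.7, 288.7, 63.0], [568.5, 18.2, 63.0], [523.8, 22.7, 63.0], [534.1, 288.2, 63.0]]
base plate front corners z8 [[399.6, 296.5, 8.0], [392.2, 22.1, 8.0]]
```

View pics/c0.png

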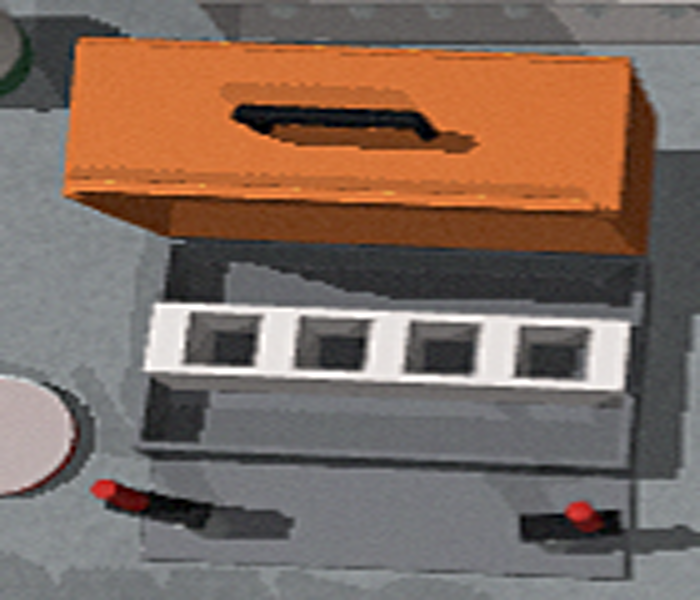

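The crop shows the orange hood open with its black handle on top, four cups in a white row, and the red-pegged latches at the front, both roughly open. The latch blobs in the top view are at (133,217) and (226,222). The tube cap positions agree between the two cameras at z=17 to within 2 mm. Next I move the wrist camera over the carrier.

```bash
python3 - <<'E'
from h import *
go([560,155,320],np.array([[1,0,0],[0,-1,0],[0,0,-1.]]).T)
E
```

```text
turn [-0.     0.     2.911] rows 17 | shift mm [422.7 429.  -97.4] rows>= 10.169117907242237
```

Call:
carry_out --series '[{"turn": [0, 0, 0.18], "delta_pos": [0, 0, -0.02], "hand": 0.0878}, {"turn": [0, 0, 0.18], "delta_pos": [0, 0, -0.02], "hand": 0.0878}, {"turn": [0, 0, 0.18], "delta_pos": [0, 0, -0.02], "hand": 0.0878}, {"turn": [0, 0, 0.18], "delta_pos": [0, 0, -0.02], "hand": 0.0878}, {"turn": [0, 0, 0.18], "delta_pos": [0, 0, -0.017], "hand": 0.0878}, {"turn": [0, 0, 0.18], "hand": 0.0878, "delta_pos": [0, 0, 0]}, {"turn": [0, 0, 0.18], "hand": 0.0878, "delta_pos": [0, 0, 0]}, {"turn": [0, 0, 0.18], "hand": 0.0878, "delta_pos": [0, 0, 0]}]'

```text
clock: 2.35
eef_pos: [137.2, 584.0, 319.7]
ee_rot: [2.336, 2.101, -0.0]
ft_force: [0.1, 0.0, 0.1]
grip_width: 1.002
gripper_force: 0.0
```

Call:
carry_out --series '[{"turn": [0, 0, 0.18], "hand": 0.0878, "delta_pos": [0, 0, 0]}, {"turn": [0, 0, 0.18], "hand": 0.0878, "delta_pos": [0, 0, 0]}, {"turn": [0, 0, 0.18], "hand": 0.0878, "delta_pos": [0, 0, 0]}, {"turn": [0, 0, 0.18], "hand": 0.0878, "delta_pos": [0, 0, 0]}, {"turn": [0, 0, 0.18], "hand": 0.0878, "delta_pos": [0, 0, 0]}, {"turn": [0, 0, 0.18], "hand": 0.0878, "delta_pos": [0, 0, 0]}, {"turn": [0, 0, 0.18], "hand": 0.0878, "delta_pos": [0, 0, 0]}, {"turn": [0, 0, 0.18], "hand": 0.0878, "delta_pos": [0, 0, 0]}, {"turn": [0, 0, 0.03], "hand": 0.0878, "delta_pos": [0, 0, 0]}]'

```text
clock: 3.48
eef_pos: [137.2, 584.0, 319.6]
ee_rot: [3.141, 0.001, -0.0]
ft_force: [-0.7, 0.2, -0.6]
grip_width: 0.998
gripper_force: 0.0
```

Call:
carry_out --series '[{"turn": [0, 0, 0], "hand": 0.0878, "delta_pos": [0.035, 0.036, 0]}, {"turn": [0, 0, 0], "hand": 0.0878, "delta_pos": [0.035, 0.036, 0]}, {"turn": [0, 0, 0], "hand": 0.0878, "delta_pos": [0.035, 0.036, 0]}, {"turn": [0, 0, 0], "hand": 0.0878, "delta_pos": [0.035, 0.036, 0]}, {"turn": [0, 0, 0], "hand": 0.0878, "delta_pos": [0.035, 0.036, 0]}, {"turn": [0, 0, 0], "hand": 0.0878, "delta_pos": [0.035, 0.036, 0]}, {"turn": [0, 0, 0], "hand": 0.0878, "delta_pos": [0.035, 0.036, 0]}, {"turn": [0, 0, 0], "hand": 0.0878, "delta_pos": [0.035, 0.036, 0]}, {"turn": [0, 0, 0], "hand": 0.0878, "delta_pos": [0.035, 0.036, 0]}, {"turn": [0, 0, 0], "hand": 0.0878, "delta_pos": [0.035, 0.036, 0]}, {"turn": [0, 0, 0], "hand": 0.0878, "delta_pos": [0.035, 0.036, 0]}, {"turn": [0, 0, 0], "hand": 0.0878, "delta_pos": [0.035, 0.033, 0]}]'

```text
clock: 4.97
eef_pos: [558.6, 154.0, 319.8]
ee_rot: [-3.142, -0.006, -0.0]
ft_force: [0.4, -0.2, 0.8]
grip_width: 1.002
gripper_force: 0.0
```

```bash
python3 - <<'E'
from h import *
s=arm.observe(); print(s["clock"],s["eef_pos"].round(1),s["ee_rot"],s["joints"])
c,im=snap("wrist","w1")
E
```

```text
4.975 [558.6 154.  319.8] [-3.14154159e+00 -5.78322544e-03 -3.55282488e-04] [1.49774686e-01 2.57415904e-01 1.41678625e+00 1.19473672e-05
 1.46716005e+00 1.71688801e+00]
```

View pics/w1.png

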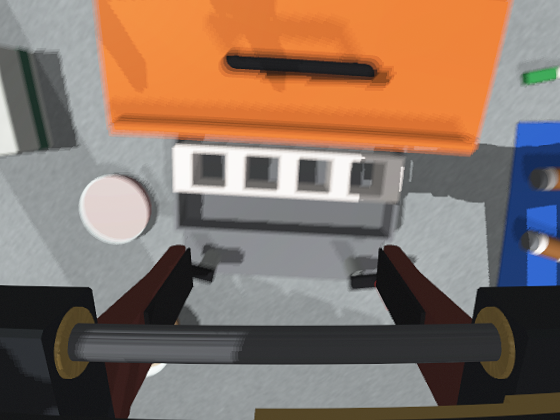

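The wrist view shows cup openings at about (209,168), (261,171), (314,174) and (367,178). The handle bar is at (305,66), and the latches are at (200,270) and (362,277), partly hidden by the fingers. Next: measure the cup openings from two views.

```bash
cat >> h.py <<'E'
def holes(im,lo,box,scale=4):
    x0,y0,x1,y1=box; g=cv2.resize(cv2.cvtColor(im[y0:y1,x0:x1],cv2.COLOR_RGB2GRAY),None,fx=scale,fy=scale,interpolation=cv2.INTER_CUBIC)
    b=(g>lo).astype(np.uint8); cs,h=cv2.findContours(b,cv2.RETR_CCOMP,cv2.CHAIN_APPROX_NONE)
    out=[]
    for c,q in zip(cs,h[0]):
        if q[3]>=0 and cv2.contourArea(c)>60*scale**2:
            r=cv2.minAreaRect(c); out.append(((np.array(r[0])+.5)/scale-.5+[x0,y0],np.array(r[1])/scale))
    return sorted(out,key=lambda o:o[0][0])
E
python3 - <<'E'
from h import *
c,im=snap("wrist"); ct,it=snap("top")
for lo in (150,175,195):
    hw=holes(im,lo,(160,130,420,215)); ht=holes(it,lo,(130,155,245,200))
    print(lo,[h[0].round(1).tolist()+h[1].round(1).tolist() for h in hw]); print([h[0].round(1).tolist()+h[1].round(1).tolist() for h in ht])
    for h in hw: print(onz(c,h[0],63.).round(1)[0])
    if len(hw)==len(ht)==4:
        for a,b in zip(hw,ht): print(tri([(c,a[0]),(ct,b[0])]))
E
```

```text
150 [[202.1, 176.6, 35.2, 34.5], [254.6, 179.1, 34.7, 34.3], [306.8, 181.9, 33.8, 34.2], [360.1, 184.7, 35.5, 36.4]]
[[176.0, 176.3, 14.9, 14.5], [197.8, 177.5, 14.7, 14.2]]
[561.3 243.9  63. ]
[558.3 184.3  63. ]
[555.1 124.9  63. ]
[551.9  63.8  63. ]
175 [[202.1, 176.6, 35.8, 34.9], [254.6, 179.2, 35.1, 34.8], [307.1, 182.0, 34.8, 34.6]]
[[176.0, 176.3, 15.4, 14.7], [197.9, 177.4, 15.1, 14.6]]
[561.3 243.9  63. ]
[558.3 184.2  63. ]
[554.9 124.6  63. ]
195 [[202.1, 176.6, 35.3, 36.3], [254.6, 179.2, 35.6, 34.9], [307.2, 182.0, 35.3, 34.9]]
[[176.1, 176.3, 15.6, 15.1], [197.9, 177.5, 15.5, 14.8]]
[561.3 243.9  63. ]
[558.2 184.2  63. ]
[555.  124.4  63. ]
```

```bash
cat >> h.py <<'E'
def dark(im,box,v=50):
    x0,y0,x1,y1=box; b=(im[y0:y1,x0:x1].max(2)<v).astype(np.uint8); k,l,st,ce=cv2.connectedComponentsWithStats(b)
    i=1+np.argmax(st[1:,4]); m=np.zeros(im.shape[:2],bool); m[y0:y1,x0:x1]=l==i; return m
O=np.array([556.6,154.2,0]); YAW=-0.052
C=Rn.from_euler('z',YAW)
def W(p): return O+C.apply(p)          # carrier -> world
def L(p): return C.inv().apply(np.array(p)-O)
E
python3 - <<'E'
from h import *
c,im=snap("wrist"); ct,it=snap("top")
print("rim",tri([(c,[254.6,179.2]),(ct,[176.0,176.3])]))
a=dark(im,(200,40,420,120)); b=dark(it,(145,100,215,135))
A=axis(a);B=axis(b);print(A,B,a.sum(),b.sum())
s=lambda q:sorted(q[1:],key=lambda p:p[0])
for p,q in [(A[0],B[0])]+list(zip(s(A),s(B))):
    X,e=tri([(c,p),(ct,q)]); l=L(X); print("handle",X.round(1),e,"carrier",l.round(1),"theta",np.arctan2(l[2]-50,-(l[0]-80))-np.arctan2(50,195), np.hypot(l[0]-80,l[2]-50))
E
```

```text
rim (array([554.43806635, 185.80128082,  65.61242493]), [3.0, 3.0])
(array([294.89621366,  70.61764706]), array([371.99475003,  75.09049389]), array([217.81748875,  66.14594959])) (array([169.80059524, 120.53968254]), array([195.74797458, 123.33740279]), array([143.09581651, 117.66029734])) 2958 1008
handle [647.5 155.5 248.4] [8.8, 8.8] carrier [ 90.7   6.  248.4] theta 1.373616033837817 198.70170310101105
handle [648.2 206.  263.2] [15.5, 15.5] carrier [ 88.8  56.4 263.2] theta 1.3609404613440155 213.42848723776487
handle [648.3 101.8 226. ] [5.7, 5.7] carrier [ 94.3 -47.6 226. ] theta 1.4011018043196846 176.62495042210494
```

```bash
python3 - <<'E'
from h import *
cs,im=snap("side")
for lo in(150,175): 
  for h in holes(im,lo,(200,110,310,190)): print(h, onz(cs,h[0],63.).round(1))
print(onz(cam("top"),[[176,176.3],[197.9,177.5]],63.).round(1))
go([505,-373,320],np.array([[0,-1,0],[-1,0,0],[0,0,-1.]]).T)
E
```

```text
(array([233.43750381, 135.93750381]), array([10.07627106,  9.89949512])) [[561.5 242.4  63. ]]
(array([244.24999619, 145.5       ]), array([ 9.2218914, 11.9953928])) [[557.7 181.9  63. ]]
(array([255.62500381, 155.125     ]), array([10.60660076, 10.25304794])) [[555.1 121.7  63. ]]
(array([233.4375, 136.0625]), array([10.60660076, 10.42982388])) [[561.1 241.9  63. ]]
(array([244.23272324, 145.46632385]), array([ 9.81144905, 12.46852016])) [[557.7 182.   63. ]]
(array([255.62500763, 155.12500381]), array([11.31370735, 10.60660172])) [[555.1 121.7  63. ]]
[[555.9 183.5  63. ]
 [552.7 123.9  63. ]]
turn [0.000e+00 1.000e-03 1.573e+00] rows 9 | shift mm [ 5.291e+02  5.170e+01 -4.000e-01] rows>= 8.859859031691366
```

Call:
carry_out --series '[{"turn": [0, 0, 0], "hand": 0.0878, "delta_pos": [-0.005, 0.055, 0]}, {"turn": [0, 0, 0], "hand": 0.0878, "delta_pos": [-0.005, 0.055, 0]}, {"turn": [0, 0, 0], "hand": 0.0878, "delta_pos": [-0.005, 0.055, 0]}, {"turn": [0, 0, 0], "hand": 0.0878, "delta_pos": [-0.005, 0.055, 0]}, {"turn": [0, 0, 0], "hand": 0.0878, "delta_pos": [-0.005, 0.055, 0]}, {"turn": [0, 0, 0], "hand": 0.0878, "delta_pos": [-0.005, 0.055, 0]}, {"turn": [0, 0, 0], "hand": 0.0878, "delta_pos": [-0.005, 0.055, 0]}, {"turn": [0, 0, 0], "hand": 0.0878, "delta_pos": [-0.005, 0.055, 0]}, {"turn": [0, 0, 0], "hand": 0.0878, "delta_pos": [-0.005, 0.055, 0]}, {"turn": [0, 0, 0], "hand": 0.0878, "delta_pos": [-0.009, 0.032, 0]}]'

```text
clock: 6.52
eef_pos: [504.0, -372.6, 319.7]
ee_rot: [3.141, 0.003, 0.0]
ft_force: [-0.1, 0.1, 0.6]
grip_width: 1.003
gripper_force: 0.0
```

Call:
carry_out --series '[{"turn": [0, 0, 0.18], "hand": 0.0878, "delta_pos": [0, 0, 0]}, {"turn": [0, 0, 0.18], "hand": 0.0878, "delta_pos": [0, 0, 0]}, {"turn": [0, 0, 0.18], "hand": 0.0878, "delta_pos": [0, 0, 0]}, {"turn": [0, 0, 0.18], "hand": 0.0878, "delta_pos": [0, 0, 0]}, {"turn": [0, 0, 0.18], "hand": 0.0878, "delta_pos": [0, 0, 0]}, {"turn": [0, 0, 0.18], "hand": 0.0878, "delta_pos": [0, 0, 0]}, {"turn": [0, 0, 0.18], "hand": 0.0878, "delta_pos": [0, 0, 0]}, {"turn": [0, 0, 0.18], "hand": 0.0878, "delta_pos": [0, 0, 0]}, {"turn": [0, 0, 0.13], "hand": 0.0878, "delta_pos": [0, 0, 0]}, {"turn": [0, 0, 0], "hand": 0.0878, "delta_pos": [0, 0, 0]}, {"turn": [0, 0, 0], "hand": 0.0878, "delta_pos": [0, 0, 0]}]'

```text
clock: 7.9
eef_pos: [504.3, -370.7, 319.9]
ee_rot: [2.228, -2.215, 0.0]
ft_force: [0.8, -0.2, -0.5]
grip_width: 0.997
gripper_force: 0.0
```

```bash
python3 - <<'E'
from h import *
s=arm.observe(); print(s["clock"],s["eef_pos"].round(1),s["ee_rot"],s["joints"])
c,im=snap("wrist","w2")
for r in arm.regions_of("tube0","wrist"):
    x,a,b=axis(r["pixels"]); print(round(r["score"],2),x.round(),r["pixels"].sum(),onz(c,[x,a,b],17.)[:,:2].round(1).tolist())
k,l,st,ce=cv2.connectedComponentsWithStats(red(im))
for i in range(1,k):
    if st[i,4]>60: print("cap",ce[i].round(1),st[i].tolist(),onz(c,ce[i],20.)[0,:2].round(1))
ct=cam("top")
for n in("top","side"):
    cc,im=snap(n); k,l,st,ce=cv2.connectedComponentsWithStats(red(im))
    for i in range(1,k):
        if st[i,4]>60: print(n,ce[i].round(1),onz(cc,ce[i],20.)[0,:2].round(1))
E
```

```text
7.9 [ 504.3 -370.7  319.9] [ 2.22767531e+00 -2.21516823e+00  1.42732196e-04] [-7.44243194e-01  3.29529198e-01  1.31418988e+00 -1.89302729e-05
  1.49778336e+00  2.39172064e+00]
0.96 [500. 118.] 2714 [[237.3, -433.8], [273.5, -490.8], [199.3, -375.4]]
0.87 [331. 263.] 1989 [[440.5, -240.0], [422.8, -300.8], [461.5, -167.2]]
0.85 [327. 144.] 2426 [[451.5, -398.0], [459.0, -460.6], [443.0, -328.5]]
0.83 [229. 146.] 2375 [[573.1, -395.6], [583.9, -457.0], [561.3, -327.7]]
0.75 [253. 264.] 1942 [[545.7, -238.5], [546.8, -304.0], [544.4, -163.1]]
0.56 [407.  15.] 851 [[363.3, -548.2], [344.4, -568.8], [377.9, -532.3]]
cap [221.  106.2] [207, 93, 29, 27, 599] [ 580.7 -443.2]
cap [324.2 104.2] [312, 92, 25, 26, 570] [ 457.2 -445.9]
cap [517.  153.2] [498, 138, 37, 29, 606] [ 210.2 -390.4]
cap [251.3 230.8] [240, 218, 23, 26, 535] [ 547.  -286.2]
cap [342.8 232. ] [330, 218, 27, 29, 561] [ 427.7 -285. ]
top [478.1 267.8] [ 313.5 -638.1]
side [342.8 234.8] [ 545.7 -288. ]
side [317.7 257.8] [ 426.7 -286.2]
side [388.2 258.7] [ 579.2 -445.2]
side [364.2 285.1] [ 456. -448.]
side [294.4 330. ] [ 206.5 -394.5]
side [385.8 362.7] [ 314.5 -639.3]
```

View pics/w2.png

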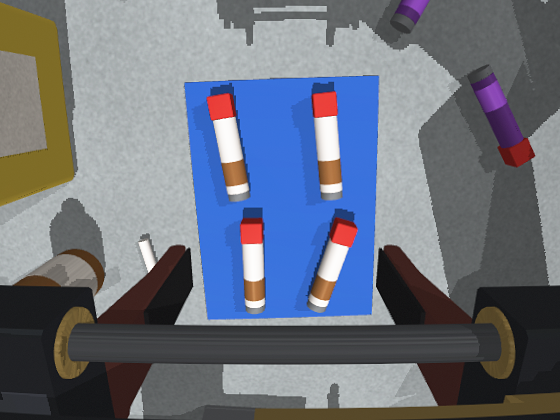

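The wrist view shows the mat with four tubes, caps at (221,106), (324,104), (251,231) and (343,232), and purple decoys off the mat at (410,15) and (500,118). Three cameras agree on caps and cups to within about 2 mm. The order is A, B, then C, D. I will pitch the tool 30° so that it stays clear of latches and neighbouring tubes once the tube is upright.

```bash
sed -i 's/^O=.*;/O=np.array([555.8,153.2,0]);/' h.py; cat >> h.py <<'E'
T=np.radians(30); D=np.array([0,0,-1.])
def RM(x,z): return np.c_[x,np.cross(z,x),z]
def pickR(a):
    u=np.array([np.cos(a),np.sin(a),0]); return RM(np.cos(T)*u+np.sin(T)*D, np.cos(T)*D-np.sin(T)*u)
def upR(f):
    f=np.array([np.cos(f),np.sin(f),0]); return RM(-np.cos(T)*D+np.sin(T)*f, np.cos(T)*f+np.sin(T)*D)
TX=50.; GZ=11.   # grasp at tube x=50, 11 mm above the axis (lying) 
def pickP(cx,cy,a): 
    R=pickR(a); return np.array([cx,cy,17.+GZ])+TX*np.array([np.cos(a),np.sin(a),0])+18.7*R[:,2]
def upP(foot,f,tube=None):   # TCP for upright tube whose foot centre is at foot
    # tube frame in tool at grasp: axis point at TX is offset GZ along 'down'(lying) = tool cosT*z+sinT*x
    R=upR(f); off=GZ*(np.cos(T)*R[:,2]+np.sin(T)*R[:,0])   # grasp point -> axis point
    return np.array(foot)+np.array([0,0,65+TX])-off+18.7*R[:,2]
E
python3 - <<'E'
from h import *
a=-1.390; P=pickP(572,-395.5,a); print(P.round(1)); go(P+[0,0,80],pickR(a)); 
E
```

```text
[ 579.3 -435.5   11.8]
turn [-0.047 -0.522 -0.174] rows 4 | shift mm [180.2 -62.5 159.1] rows>= 4.140355603893579
```

Call:
carry_out --series '[{"turn": [-0.012, -0.13, -0.044], "hand": 0.06, "delta_pos": [0, 0, 0]}, {"turn": [-0.012, -0.13, -0.044], "hand": 0.06, "delta_pos": [0, 0, 0]}, {"turn": [-0.012, -0.13, -0.043], "hand": 0.06, "delta_pos": [0, 0, 0]}, {"turn": [-0.011, -0.132, -0.043], "hand": 0.06, "delta_pos": [0, 0, 0]}, {"turn": [0, 0, 0], "hand": 0.06, "delta_pos": [0.036, -0.0125, 0.032]}, {"turn": [0, 0, 0], "hand": 0.06, "delta_pos": [0.036, -0.0125, 0.032]}, {"turn": [0, 0, 0], "hand": 0.06, "delta_pos": [0.036, -0.0125, 0.032]}, {"turn": [0, 0, 0], "hand": 0.06, "delta_pos": [0.036, -0.0125, 0.032]}, {"turn": [0, 0, 0], "hand": 0.06, "delta_pos": [0.036, -0.0125, 0.031]}, {"turn": [0, 0, 0], "hand": 0.06, "delta_pos": [0, 0, 0]}]'

```text
clock: 9.35
eef_pos: [577.5, -434.2, 87.0]
ee_rot: [-2.109, 1.762, 0.577]
ft_force: [-0.1, 0.3, -0.5]
grip_width: 0.686
gripper_force: 0.0
```

```bash
python3 - <<'E'
from h import *
s=arm.observe(); print(s["clock"],s["eef_pos"].round(1),s["joints"].round(3))
a=-1.390; P=pickP(572,-395.5,a); go(P,pickR(a)); 
c,im=snap("wrist","w3")
for r in arm.regions_of("tube0","wrist"):
    x,p,q=axis(r["pixels"]); print(round(r["score"],2),x.round(),r["pixels"].sum(),onz(c,[x,p,q],17.)[:,:2].round(1).tolist())
E
```

```text
9.35 [ 577.5 -434.2   87. ] [-0.872  0.914  0.926  0.254  1.768  2.081]
turn [ 0.004  0.007 -0.003] rows 1 | shift mm [38.9 -1.5 64.3] rows>= 1.252964604609876
0.93 [281. 199.] 6764 [[575.7, -411.0], [584.6, -464.9], [559.3, -311.7]]
0.68 [457. 216.] 6880 [[454.5, -416.1], [458.9, -469.0], [444.9, -316.3]]
0.58 [260. 401.] 2116 [[536.3, -3.2], [409.7, -6.9], [630.3, 3.9]]
0.57 [288. 305.] 1427 [[546.8, -281.0], [543.0, -320.6], [551.4, -232.8]]
0.54 [387. 326.] 150 [[442.0, -256.8], [438.4, -314.2], [448.7, -141.5]]
```

View pics/w3.png

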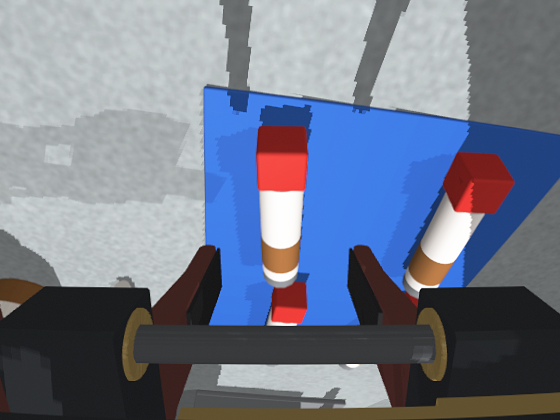

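The picture shows tube A centred between the fingers, with its cap at (283,158). I descend and grip.

Call:
carry_out --series '[{"turn": [0.004, 0.007, -0.003], "hand": 0.06, "delta_pos": [0.0115, -0.0005, 0.019]}, {"turn": [0, 0, 0], "hand": 0.06, "delta_pos": [0.0115, -0.0005, 0.019]}, {"turn": [0, 0, 0], "hand": 0.06, "delta_pos": [0.01, -0.0005, 0.016]}, {"turn": [0, 0, 0], "hand": 0.06, "delta_pos": [0.006, 0, 0.0103]}, {"turn": [0, 0, 0], "hand": 0.06, "delta_pos": [0, 0, 0]}, {"turn": [0, 0, 0], "hand": 0.06, "delta_pos": [0, 0, 0]}]'

```text
clock: 10.2
eef_pos: [581.3, -437.6, 17.3]
ee_rot: [-2.116, 1.763, 0.554]
ft_force: [0.6, -0.4, 0.3]
grip_width: 0.683
gripper_force: 0.0
```

Call:
carry_out --series '[{"turn": [0, 0, 0], "hand": 0.0, "delta_pos": [0, 0, 0]}, {"turn": [0, 0, 0], "hand": 0.0, "delta_pos": [0, 0, 0]}, {"turn": [0, 0, 0], "hand": 0.0, "delta_pos": [0, 0, 0]}, {"turn": [0, 0, 0], "hand": 0.0, "delta_pos": [0, 0, 0]}, {"turn": [0, 0, 0], "hand": 0.0, "delta_pos": [0, 0, 0]}, {"turn": [0, 0, 0], "hand": 0.0, "delta_pos": [0, 0, 0]}]'

```text
clock: 10.95
eef_pos: [581.0, -437.4, 17.0]
ee_rot: [-2.116, 1.763, 0.555]
ft_force: [-0.4, -0.2, 1.3]
grip_width: 0.317
gripper_force: 30.0
```

```bash
python3 - <<'E'
from h import *
s=arm.observe(); print(s["clock"],s["eef_pos"].round(1),s["joints"].round(3),s["ft_force"],s["grip_width"],s["gripper_force"])
a=-1.390; go(pickP(572,-395.5,a),pickR(a))
for k in (0,3):
  f=np.arctan2(W([0,-90+60*k,0])[1]-0,W([0,-90+60*k,0])[0]); P=upP(W([0,-90+60*k,8]),f); print(k,f.round(3),P.round(1)); 
go(P+[0,0,100],upR(f))
print(Rn.from_matrix(upR(f)).as_rotvec())
E
```

```text
10.95 [ 581.  -437.4   17. ] [-0.872  0.977  0.959  0.251  1.659  2.052] [-0.36377255 -0.22431698  1.32736279] 0.3171855627174987 29.999006688594818
turn [-0.004 -0.007  0.002] rows 1 | shift mm [0.7 1.3 5.6] rows>= 0.0963660219431429
0 0.114 [556.3  63.9 113.6]
3 0.409 [565.2 245.1 113.6]
turn [ 0.507  1.084 -1.876] rows 13 | shift mm [ 298.9 -632.5  124.3] rows>= 11.842252887459905
[-2.50431535 -0.51967409 -1.44586714]
```

Call:
carry_out --series '[{"turn": [0, 0, 0], "hand": 0.045, "delta_pos": [0, 0, 0]}, {"turn": [-0.004, -0.007, 0.002], "hand": 0.045, "delta_pos": [0, 0, 0]}, {"turn": [0, 0, 0], "hand": 0.045, "delta_pos": [0.001, 0.001, 0.005]}, {"turn": [0, 0, 0], "hand": 0.045, "delta_pos": [0, 0, 0]}, {"turn": [0, 0, 0], "hand": 0.0, "delta_pos": [0, 0, 0]}, {"turn": [0, 0, 0], "hand": 0.0, "delta_pos": [0, 0, 0]}, {"turn": [0, 0, 0], "hand": 0.0, "delta_pos": [0, 0, 0]}, {"turn": [0, 0, 0], "hand": 0.0, "delta_pos": [0, 0, 0]}]'

```text
clock: 11.95
eef_pos: [579.8, -436.0, 12.1]
ee_rot: [-2.113, 1.762, 0.566]
ft_force: [0.8, -0.1, -0.7]
grip_width: 0.318
gripper_force: 30.0
```

Call:
carry_out --series '[{"turn": [0, 0, 0], "hand": 0.0, "delta_pos": [-0.01, 0, -0.0173]}, {"turn": [0, 0, 0], "hand": 0.0, "delta_pos": [-0.015, 0, -0.026]}, {"turn": [0, 0, 0], "hand": 0.0, "delta_pos": [-0.02, 0, -0.0346]}, {"turn": [0, 0, 0], "hand": 0.0, "delta_pos": [-0.02, 0, -0.0346]}, {"turn": [0, 0, 0], "hand": 0.0, "delta_pos": [-0.02, 0, -0.0346]}, {"turn": [0, 0, 0], "hand": 0.0, "delta_pos": [-0.02, 0, -0.0346]}, {"turn": [0, 0, 0], "hand": 0.0, "delta_pos": [-0.015, 0, -0.026]}, {"turn": [0, 0, 0], "hand": 0.0, "delta_pos": [0, 0, 0]}, {"turn": [0, 0, 0], "hand": 0.0, "delta_pos": [0, 0, 0]}]'

```text
clock: 13.08
eef_pos: [579.5, -435.6, 251.2]
ee_rot: [-2.113, 1.762, 0.567]
ft_force: [-0.5, -0.1, -1.1]
grip_width: 0.318
gripper_force: 30.0
```

```bash
python3 - <<'E'
from h import *
s=arm.observe(); print(s["clock"],s["eef_pos"].round(1),s["joints"].round(3),s["ft_force"].round(2),s["grip_width"],s["gripper_force"])
k=3; F=W([0,-90+60*k,8])
for f in (0.1,0.25,.41):
    P=upP(F,f); go(P+[0,0,100],upR(f))
R0=Rn.from_rotvec(s["ee_rot"]);
# alt: yaw about world z first then pitch about tool y
E
```

```text
13.075 [ 579.5 -435.6  251.2] [-0.872  0.8    0.768  0.279  2.023  2.155] [-0.51 -0.11 -1.1 ] 0.31830120007662677 29.992966018617153
turn [ 0.421  1.247 -1.571] rows 12 | shift mm [  -5.5 -677.2   65.6] rows>= 11.339272853270929
turn [ 0.462  1.176 -1.722] rows 12 | shift mm [  44.9 -662.3  152.7] rows>= 11.35207321526849
turn [ 0.504  1.093 -1.88 ] rows 13 | shift mm [  96.7 -630.   242.5] rows>= 11.365234326580248
```

```bash
python3 - <<'E'
from h import *
s=arm.observe(); print(Rn.from_rotvec(s["ee_rot"]).inv().apply([-80,286,10]).round(1))
E
```

```text
[-261.    27.4  139.3]
```

Call:
carry_out --series '[{"turn": [0, 0, 0], "hand": 0.0, "delta_pos": [-0.03, 0.003, 0.016]}, {"turn": [0, 0, 0], "hand": 0.0, "delta_pos": [-0.042, 0.0045, 0.0224]}, {"turn": [0, 0, 0], "hand": 0.0, "delta_pos": [-0.042, 0.0045, 0.0224]}, {"turn": [0, 0, 0], "hand": 0.0, "delta_pos": [-0.042, 0.0045, 0.0224]}, {"turn": [0, 0, 0], "hand": 0.0, "delta_pos": [-0.042, 0.0045, 0.0224]}, {"turn": [0, 0, 0], "hand": 0.0, "delta_pos": [-0.042, 0.0045, 0.0224]}, {"turn": [0, 0, 0], "hand": 0.0, "delta_pos": [-0.021, 0.002, 0.0113]}]'

```text
clock: 13.95
eef_pos: [497.6, -146.8, 260.4]
ee_rot: [-2.112, 1.761, 0.573]
ft_force: [0.1, 0.2, -0.8]
grip_width: 0.311
gripper_force: 30.0
```

Call:
carry_out --series '[{"turn": [0.0385, 0.098, -0.1435], "hand": 0.0, "delta_pos": [0, 0, 0]}, {"turn": [0.0385, 0.098, -0.1435], "hand": 0.0, "delta_pos": [0, 0, 0]}, {"turn": [0.0385, 0.098, -0.1435], "hand": 0.0, "delta_pos": [0, 0, 0]}, {"turn": [0.0385, 0.098, -0.1435], "hand": 0.0, "delta_pos": [0, 0, 0]}, {"turn": [0.0385, 0.098, -0.1435], "hand": 0.0, "delta_pos": [0, 0, 0]}, {"turn": [0.0385, 0.098, -0.1435], "hand": 0.0, "delta_pos": [0, 0, 0]}, {"turn": [0.0385, 0.098, -0.1435], "hand": 0.0, "delta_pos": [0, 0, 0]}, {"turn": [0.0385, 0.098, -0.1435], "hand": 0.0, "delta_pos": [0, 0, 0]}, {"turn": [0.0385, 0.098, -0.1435], "hand": 0.0, "delta_pos": [0, 0, 0]}, {"turn": [0.0385, 0.098, -0.1435], "hand": 0.0, "delta_pos": [0, 0, 0]}, {"turn": [0.0385, 0.098, -0.1435], "hand": 0.0, "delta_pos": [0, 0, 0]}, {"turn": [0.0385, 0.098, -0.1435], "hand": 0.0, "delta_pos": [0, 0, 0]}]'

```text
clock: 15.45
eef_pos: [498.1, -143.1, 257.0]
ee_rot: [-2.661, -0.075, -1.283]
ft_force: [1.2, 0.4, -0.3]
grip_width: 0.318
gripper_force: 30.0
```

```bash
python3 - <<'E'
from h import *
s=arm.observe(); print(s["clock"],s["eef_pos"].round(1),s["joints"].round(3),s["ft_force"].round(2),s["grip_width"],s["gripper_force"])
k=3; F=W([0,-90+60*k,8])
f=.25; P=upP(F,f); go(P+[0,0,100],upR(f))
E
```

```text
15.45 [ 498.1 -143.1  257. ] [-1.045  0.099  2.255  1.225  0.942 -0.388] [ 1.24  0.42 -0.32] 0.31796372270278506 30.001473950687796
turn [ 0.02   0.13  -0.189] rows 2 | shift mm [  43.  -358.7  161.2] rows>= 6.594255614998019
```

```bash
python3 - <<'E'
from h import *
s=arm.observe(); F=W([0,90,8]); P=upP(F,.25); print(P.round(1)); R0=Rn.from_rotvec(s["ee_rot"])
print((R0.inv().apply(P+[0,0,110]-s["eef_pos"])).round(1), (R0.inv()*Rn.from_matrix(upR(.25))).as_rotvec().round(3))
E
```

```text
[565.5 244.4 113.6]
[   2.6 -367.   145.2] [ 0.02   0.13  -0.189]
```

Call:
carry_out --series '[{"turn": [0, 0, 0], "hand": 0.0, "delta_pos": [0, -0.035, 0.014]}, {"turn": [0, 0, 0], "hand": 0.0, "delta_pos": [0, -0.052, 0.02]}, {"turn": [0, 0, 0], "hand": 0.0, "delta_pos": [0, -0.056, 0.022]}, {"turn": [0, 0, 0], "hand": 0.0, "delta_pos": [0, -0.056, 0.022]}, {"turn": [0, 0, 0], "hand": 0.0, "delta_pos": [0, -0.056, 0.022]}, {"turn": [0, 0, 0], "hand": 0.0, "delta_pos": [0, -0.056, 0.022]}, {"turn": [0, 0, 0], "hand": 0.0, "delta_pos": [0.0026, -0.056, 0.023]}, {"turn": [0.01, 0.065, -0.095], "hand": 0.0, "delta_pos": [0, 0, 0]}, {"turn": [0.01, 0.065, -0.094], "hand": 0.0, "delta_pos": [0, 0, 0]}, {"turn": [0, 0, 0], "hand": 0.0, "delta_pos": [0, 0, 0]}, {"turn": [0, 0, 0], "hand": 0.0, "delta_pos": [0, 0, 0]}]'

```text
clock: 16.82
eef_pos: [580.7, 152.7, 252.3]
ee_rot: [-2.599, -0.321, -1.526]
ft_force: [-0.2, 0.2, -1.0]
grip_width: 0.317
gripper_force: 30.0
```

```bash
python3 - <<'E'
from h import *
s=arm.observe(); print(s["clock"],s["eef_pos"].round(1),s["joints"].round(3),s["ft_force"].round(2),s["grip_width"],s["gripper_force"])
go(upP(W([0,90,8]),.25),upR(.25))
snap("wrist","w4"); c,im=snap("side"); a=im[80:220,170:350]; cv2.imwrite("pics/s4.png",cv2.resize(a[:,:,::-1],None,fx=4,fy=4))
w=cv2.imread("pics/w4.png"); 
E
```

```text
16.825 [580.7 152.7 252.3] [ 0.028  0.202  2.377  2.775  0.518 -1.363] [-0.23  0.15 -0.96] 0.3174504228731626 29.999863333068788
turn [ 0.015 -0.013  0.005] rows 1 | shift mm [-116.1  -92.5   76.2] rows>= 2.7817272936236637
```

View pics/w4.png

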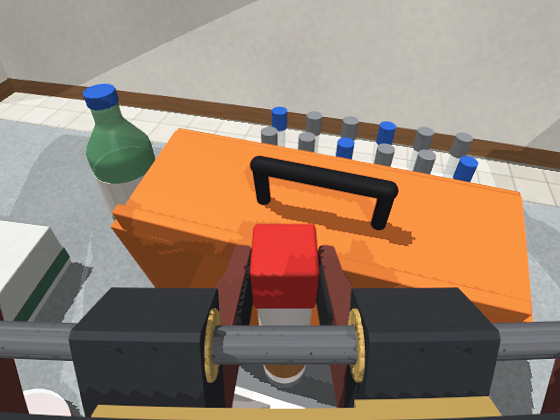

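View pics/s4.png

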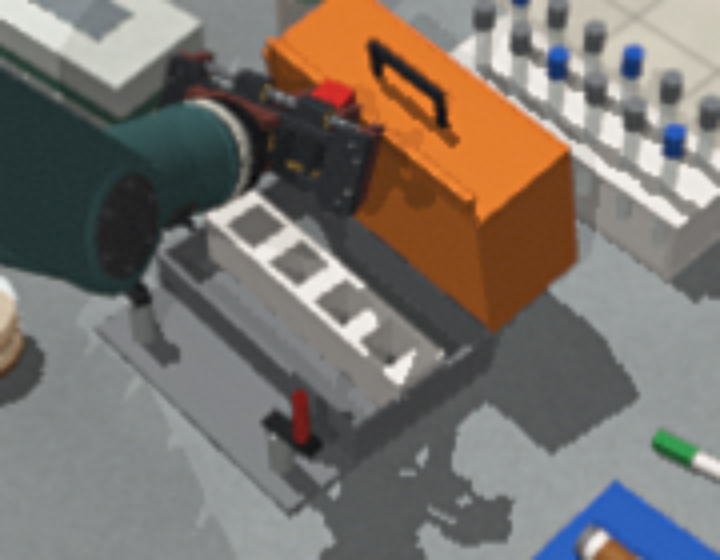

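The wrist view shows the tube held straight in the grip, with the cap at (285,265). The side view shows the gripper at the hood side. Joint 3 is against its limit because the wrist came round on the flipped branch (q4 about 2.8). I will fit the kinematics so I can plan the branch.

```bash
cat > kin.py <<'E'
import numpy as np
from scipy.spatial.transform import Rotation as Rn
from scipy.optimize import least_squares
Y=lambda a:Rn.from_euler('y',a); Z=lambda a:Rn.from_euler('z',a)
lo=np.array([-2.97,-1.01,.21,-.96,.2,-2.98]); hi=np.array([2.97,2.36,2.38,4.11,2.71,2.98])
def fk(q,p):
    r0,d,z0,a2,e,a3,L,c,s4,s6=p; A=Z(q[0]); B=A*Y(q[1]); F=A*Y(q[1]+q[2]); G=F*Z(s4*q[3])*Y(q[4])
    return A.apply([r0,d,z0])+B.apply([0,0,a2])+F.apply([e,0,a3])+G.apply([0,0,L]), G*Z(s6*q[5]+c)
S=[([1.225,.359,1.511,0,1.273,-.115],[137.03,583.4,221.8],[-.362,-3.12,.003]),
([.14977,.25742,1.41679,0,1.46716,1.71689],[558.6,154,319.8],[-3.1415,-.0058,-.0004]),
([-.74424,.32953,1.31419,0,1.49778,2.39172],[504.3,-370.7,319.9],[2.2277,-2.2152,0]),
([-.872,.977,.959,.251,1.659,2.052],[581,-437.4,17],[-2.116,1.763,.555]),
([-.872,.8,.768,.279,2.023,2.155],[579.5,-435.6,251.2],[-2.113,1.762,.567]),
([-1.045,.099,2.255,1.225,.942,-.388],[498.1,-143.1,257],[-2.661,-.075,-1.283]),
([.028,.202,2.377,2.775,.518,-1.363],[580.7,152.7,252.3],[-2.599,-.321,-1.526])]
def fit(s4,s6,c):
    def res(x):
        p=list(x[:7])+[x[7],s4,s6]; o=[]
        for q,P,R in S:
            a,b=fk(q,p); o+=list((a-P)/1)+list((b.inv()*Rn.from_rotvec(R)).as_rotvec()*200)
        return o
    return least_squares(res,[0,69,400,450,0,450,250,c])
E
python3 - <<'E'
from kin import *
import json
best=min((fit(a,b,c) for a in(1,-1) for b in(1,-1) for c in(0,1.57,3.14,-1.57)),key=lambda r:r.cost)
from itertools import product
for a,b in product((1,-1),(1,-1)):
    r=min((fit(a,b,c) for c in(0,1.57,3.14,-1.57)),key=lambda r:r.cost); print(a,b,r.cost,r.x.round(2))
    if abs(r.cost-best.cost)<1e-6: json.dump(list(r.x)+[a,b],open("kin.json","w"))
print(np.array(best.fun).reshape(-1,6).round(1))
E
```

```text
1 1 0.2688927105509705 [-6.0000e-02  6.8880e+01  2.6666e+02  6.1101e+02  1.1220e+02  4.3365e+02
  3.8145e+02  1.5700e+00]
1 -1 114351.82598678513 [-6.0000e-02  6.8880e+01  2.6666e+02  6.1101e+02  1.1220e+02  4.3365e+02
  3.8145e+02  6.1100e+00]
-1 1 190599.81156913677 [ 447.23  129.15 -128.6   320.38  -20.88   18.88  -87.12    1.65]
-1 -1 353186.72850149777 [ 447.23  129.15 -128.6   320.38  -20.88   18.88  -87.12   -0.79]
[[-0.   0.1  0.4  0.1  0.1  0.1]
 [ 0.  -0.  -0.1  0.   0.   0. ]
 [-0.1  0.  -0.1 -0.  -0.   0. ]
 [-0.2 -0.   0.1  0.1 -0.1  0.1]
 [ 0.  -0.2 -0.1 -0.1  0.  -0.2]
 [ 0.1  0.1 -0.2  0.   0.1 -0. ]
 [ 0.1  0.2  0.  -0.1 -0.   0. ]]
```

Kinematics fit to about 0.1 mm. Now I search feasible upright poses per cup.

```bash
cat >> kin.py <<'E'
import json,os
if os.path.exists("kin.json"): P_=json.load(open("kin.json"))
def ik(p,R,q0):
    R=R if isinstance(R,Rn) else Rn.from_matrix(R)
    f=lambda q:(lambda a,b:np.r_[a-p,(b.inv()*R).as_rotvec()*300])(*fk(q,P_))
    r=least_squares(f,np.clip(q0,lo+1e-3,hi-1e-3),bounds=(lo,hi)); return r.x,np.sqrt(2*r.cost),np.minimum(r.x-lo,hi-r.x).min()
E
python3 - <<'E'
from kin import *
from h import *
import h
rng=np.random.default_rng(0)
for t in (30,45):
  h.T=np.radians(t)
  for k in (0,1,2,3):
    F=W([0,-90+60*k,8]); out=[]
    for f in np.arange(-1.6,1.7,.4):
      for q0 in ([.2,.3,1.5,0,.6,1.6],[.2,.3,1.5,1.5,.6,-1],[-.5,.3,1.5,.8,1,1],[.5,.3,1.5,-.5,1,1],[.2,.3,1.5,2.8,.6,-1.5]):
        m=1e9
        for dz in (100,0):
            q,e,g=ik(upP(F,f)+[0,0,dz],upR(f),q0); m=min(m,g if e<1 else -e)
        if m>.05: out.append((round(f,1),round(m,2),q.round(2).tolist()))
    print(t,k,*out,sep="\n  ")
E
```

```text
30
  0
  (np.float64(0.8), np.float64(0.12), [-0.67, 0.65, 2.26, 1.54, 1.04, -1.31])
  (np.float64(0.8), np.float64(0.12), [-0.67, 0.65, 2.26, 1.54, 1.04, -1.31])
  (np.float64(0.8), np.float64(0.12), [-0.67, 0.65, 2.26, 1.54, 1.04, -1.31])
  (np.float64(0.8), np.float64(0.12), [-0.67, 0.65, 2.26, 1.54, 1.04, -1.31])
  (np.float64(0.8), np.float64(0.12), [-0.67, 0.65, 2.26, 1.54, 1.04, -1.31])
  (np.float64(1.2), np.float64(0.41), [-0.64, 0.68, 1.97, 1.08, 1.23, -1.07])
  (np.float64(1.2), np.float64(0.41), [-0.64, 0.68, 1.97, 1.08, 1.23, -1.07])
  (np.float64(1.2), np.float64(0.41), [-0.64, 0.68, 1.97, 1.08, 1.23, -1.07])
  (np.float64(1.2), np.float64(0.41), [-0.64, 0.68, 1.97, 1.08, 1.23, -1.07])
  (np.float64(1.2), np.float64(0.41), [-0.64, 0.68, 1.97, 1.08, 1.23, -1.07])
  (np.float64(1.6), np.float64(0.7), [-0.55, 0.76, 1.68, 0.82, 1.49, -1.0])
  (np.float64(1.6), np.float64(0.7), [-0.55, 0.76, 1.68, 0.82, 1.49, -1.0])
  (np.float64(1.6), np.float64(0.7), [-0.55, 0.76, 1.68, 0.82, 1.49, -1.0])
  (np.float64(1.6), np.float64(0.7), [-0.55, 0.76, 1.68, 0.82, 1.49, -1.0])
  (np.flo
[... 7302 characters left out ...]
 -0.72])
  (np.float64(1.2), np.float64(0.37), [-0.16, 0.51, 2.01, 1.18, 0.85, -0.72])
  (np.float64(1.2), np.float64(0.37), [-0.16, 0.51, 2.01, 1.18, 0.85, -0.72])
  (np.float64(1.2), np.float64(0.37), [-0.16, 0.51, 2.01, 1.18, 0.85, -0.72])
  (np.float64(1.2), np.float64(0.37), [-0.16, 0.51, 2.01, 1.18, 0.85, -0.72])
  (np.float64(1.6), np.float64(0.6), [-0.16, 0.6, 1.78, 0.87, 1.14, -0.73])
  (np.float64(1.6), np.float64(0.6), [-0.16, 0.6, 1.78, 0.87, 1.14, -0.73])
  (np.float64(1.6), np.float64(0.6), [-0.16, 0.6, 1.78, 0.87, 1.14, -0.73])
  (np.float64(1.6), np.float64(0.6), [-0.16, 0.6, 1.78, 0.87, 1.14, -0.73])
  (np.float64(1.6), np.float64(0.6), [-0.16, 0.6, 1.78, 0.87, 1.14, -0.73])
```

```bash
cat >> kin.py <<'E'
def sim(q,segs):
    "segs: (n,turn total,shift mm total) in tool axes; prints margin and biggest joint step per segment"
    p,R=fk(q,P_)
    for n,w,d in segs:
        g=9;e=0;st=0
        for i in range(n):
            R1=R*Rn.from_rotvec(np.array(w)/n); p=p+R1.apply(np.array(d,float)/n); R=R1
            q1,er,gm=ik(p,R,q); st=max(st,abs(q1-q).max()); q=q1; g=min(g,gm); e=max(e,er)
        print("  margin %.2f err %.1f step %.2f"%(g,e,st),p.round(0),q.round(2))
    return q
def plan(q,wps):
    "wps: (P,R,order) 't' turn first, 's' shift first; prints segs and sims"
    for P,R,o in wps:
        p0,R0=fk(q,P_); R=R if isinstance(R,Rn) else Rn.from_matrix(R); w=(R0.inv()*R).as_rotvec(); B=R if o=='t' else R0; d=B.inv().apply(np.array(P)-p0)
        nt=max(1,int(np.ceil(np.linalg.norm(w)/.16))); ns=max(1,int(np.ceil(np.linalg.norm(d)/45)))
        print(o,"turn",w.round(3),nt,(w/nt).round(4),"| shift",d.round(1),ns,(d/ns).round(1))
        a=(nt,w,[0,0,0]); b=(ns,[0,0,0],d); q=sim(q,[a,b] if o=='t' else [b,a])
    return q
E
python3 - <<'E'
from kin import *
from h import *
s=arm.observe(); q=s["joints"]; F=W([0,-90,8])
for f in (.9,1.0):
    print("f",f); P=upP(F,f); Q=plan(q,[(P+[-20,0,130],upR(f),'s'),(P+[0,0,110],upR(f),'s'),(P,upR(f),'s')])
E
```

```text
f 0.9
s turn [ 0.58  -0.01  -0.316] 5 [ 0.1161 -0.0021 -0.0631] | shift [-40.9  71.8 -52.2] 3 [-13.6  23.9 -17.4]
  margin 0.00 err 32.6 step 0.30 [534.  67. 244.] [-0.34  0.08  2.38  1.94  0.53 -0.78]
  margin 0.00 err 22.1 step 0.22 [534.  67. 244.] [-0.71  0.33  2.15  1.2   1.19 -0.85]
s turn [ 0.  0. -0.] 1 [ 0.  0. -0.] | shift [-11.1  15.7  20.8] 1 [-11.1  15.7  20.8]
  margin 0.25 err 0.0 step 0.06 [554.  67. 224.] [-0.68  0.39  2.13  1.24  1.15 -0.88]
  margin 0.25 err 0.0 step 0.00 [554.  67. 224.] [-0.68  0.39  2.13  1.24  1.15 -0.88]
s turn [ 0.  0. -0.] 1 [ 0.  0. -0.] | shift [-95.3  -0.   55. ] 3 [-31.8  -0.   18.3]
  margin 0.19 err 0.0 step 0.12 [554.  67. 114.] [-0.68  0.65  2.19  1.4   1.07 -1.23]
  margin 0.19 err 0.0 step 0.00 [554.  67. 114.] [-0.68  0.65  2.19  1.4   1.07 -1.23]
f 1.0
s turn [ 0.667 -0.01  -0.365] 5 [ 0.1335 -0.0019 -0.073 ] | shift [-41.1  71.4 -52.5] 3 [-13.7  23.8 -17.5]
  margin 0.00 err 32.8 step 0.31 [534.  68. 244.] [-0.34  0.08  2.38  1.93  0.52 -0.78]
  margin 0.00 err 20.3 step 0.25 [534.  68. 244.] [-0.7   0.36  2.08  1.13  1.26 -0.84]
s turn [ 0.  0. -0.] 1 [ 0.  0. -0.] | shift [-11.9  16.8  19.4] 1 [-11.9  16.8  19.4]
  margin 0.32 err 0.0 step 0.06 [554.  68. 224.] [-0.67  0.42  2.06  1.16  1.22 -0.86]
  margin 0.32 err 0.0 step 0.00 [554.  68. 224.] [-0.67  0.42  2.06  1.16  1.22 -0.86]
s turn [ 0.  0. -0.] 1 [ 0.  0. -0.] | shift [-95.3  -0.   55. ] 3 [-31.8  -0.   18.3]
  margin 0.26 err 0.0 step 0.10 [554.  68. 114.] [-0.67  0.66  2.12  1.28  1.12 -1.16]
  margin 0.26 err 0.0 step 0.00 [554.  68. 114.] [-0.67  0.66  2.12  1.28  1.12 -1.16]
```

```bash
python3 - <<'E'
from kin import *
from h import *
s=arm.observe(); q=s["joints"]; F=W([0,-90,8]); f=1.0
P=upP(F,f); Q=plan(q,[(s["eef_pos"]+[0,0,15],upR(f),'t'),(P+[-15,0,130],upR(f),'s'),(P+[0,0,110],upR(f),'s'),(P,upR(f),'s')])
E
```

```text
t turn [ 0.667 -0.01  -0.365] 5 [ 0.1335 -0.0019 -0.073 ] | shift [13.  -0.  -7.5] 1 [13.  -0.  -7.5]
  margin 0.02 err 0.0 step 0.52 [581. 153. 253.] [-0.47  0.35  2.06  1.27  1.12 -0.74]
  margin 0.33 err 0.0 step 0.04 [581. 153. 268.] [-0.47  0.32  2.05  1.25  1.14 -0.69]
s turn [-0.  0. -0.] 1 [-0.  0. -0.] | shift [-68.3  10.6 -69.4] 3 [-22.8   3.5 -23.1]
  margin 0.30 err 0.0 step 0.08 [539.  68. 244.] [-0.69  0.36  2.08  1.13  1.25 -0.83]
  margin 0.30 err 0.0 step 0.00 [539.  68. 244.] [-0.69  0.36  2.08  1.13  1.25 -0.83]
s turn [-0.  0. -0.] 1 [-0.  0. -0.] | shift [-13.3  12.6  17. ] 1 [-13.3  12.6  17. ]
  margin 0.32 err 0.0 step 0.05 [554.  68. 224.] [-0.67  0.42  2.06  1.16  1.22 -0.86]
  margin 0.32 err 0.0 step 0.00 [554.  68. 224.] [-0.67  0.42  2.06  1.16  1.22 -0.86]
s turn [-0.  0. -0.] 1 [-0.  0. -0.] | shift [-95.3  -0.   55. ] 3 [-31.8  -0.   18.3]
  margin 0.26 err 0.0 step 0.10 [554.  68. 114.] [-0.67  0.66  2.12  1.28  1.12 -1.16]
  margin 0.26 err 0.0 step 0.00 [554.  68. 114.] [-0.67  0.66  2.12  1.28  1.12 -1.16]
```

Call:
carry_out --series '[{"turn": [0.03, 0, -0.017], "hand": 0.0, "delta_pos": [0, 0, 0]}, {"turn": [0.037, 0, -0.02], "hand": 0.0, "delta_pos": [0, 0, 0]}, {"turn": [0.05, -0.001, -0.028], "hand": 0.0, "delta_pos": [0, 0, 0]}, {"turn": [0.06, -0.001, -0.033], "hand": 0.0, "delta_pos": [0, 0, 0]}, {"turn": [0.08, -0.001, -0.044], "hand": 0.0, "delta_pos": [0, 0, 0]}, {"turn": [0.08, -0.001, -0.044], "hand": 0.0, "delta_pos": [0, 0, 0]}, {"turn": [0.08, -0.001, -0.044], "hand": 0.0, "delta_pos": [0, 0, 0]}, {"turn": [0.08, -0.001, -0.044], "hand": 0.0, "delta_pos": [0, 0, 0]}, {"turn": [0.085, -0.001, -0.046], "hand": 0.0, "delta_pos": [0, 0, 0]}, {"turn": [0.085, -0.001, -0.046], "hand": 0.0, "delta_pos": [0, 0, 0]}, {"turn": [0, 0, 0], "hand": 0.0, "delta_pos": [0.013, 0, -0.0075]}, {"turn": [0, 0, 0], "hand": 0.0, "delta_pos": [0, 0, 0]}]'

```text
clock: 18.42
eef_pos: [581.8, 152.6, 269.2]
ee_rot: [-2.08, -1.14, -1.205]
ft_force: [0.4, -0.2, -0.3]
grip_width: 0.318
gripper_force: 30.0
```

```bash
python3 - <<'E'
from kin import *
from h import *
s=arm.observe(); q=s["joints"]; F=W([0,-90,8]); f=1.0; print(s["clock"],q.round(2),s["eef_pos"].round(1),s["ft_force"].round(1),s["grip_width"])
P=upP(F,f); Q=plan(q,[(P+[-15,0,130],upR(f),'t'),(P+[0,0,110],upR(f),'s')])
E
```

```text
18.425 [-0.47  0.32  2.04  1.25  1.14 -0.7 ] [581.8 152.6 269.2] [ 0.4 -0.2 -0.3] 0.3179571225218383
t turn [ 0.002 -0.001  0.004] 1 [ 0.0021 -0.0008  0.0042] | shift [-69.5   9.9 -69.2] 3 [-23.2   3.3 -23.1]
  margin 0.34 err 0.0 step 0.01 [582. 153. 269.] [-0.47  0.32  2.04  1.25  1.14 -0.69]
  margin 0.30 err 0.0 step 0.08 [539.  68. 244.] [-0.69  0.36  2.08  1.13  1.25 -0.83]
s turn [ 0.  0. -0.] 1 [ 0.  0. -0.] | shift [-13.3  12.6  17. ] 1 [-13.3  12.6  17. ]
  margin 0.32 err 0.0 step 0.05 [554.  68. 224.] [-0.67  0.42  2.06  1.16  1.22 -0.86]
  margin 0.32 err 0.0 step 0.00 [554.  68. 224.] [-0.67  0.42  2.06  1.16  1.22 -0.86]
```

Call:
carry_out --series '[{"turn": [0.002, -0.001, 0.004], "hand": 0.0, "delta_pos": [-0.0232, 0.0033, -0.0231]}, {"turn": [0, 0, 0], "hand": 0.0, "delta_pos": [-0.0232, 0.0033, -0.0231]}, {"turn": [0, 0, 0], "hand": 0.0, "delta_pos": [-0.0231, 0.0033, -0.023]}, {"turn": [0, 0, 0], "hand": 0.0, "delta_pos": [-0.0133, 0.0126, 0.017]}, {"turn": [0, 0, 0], "hand": 0.0, "delta_pos": [0, 0, 0]}, {"turn": [0, 0, 0], "hand": 0.0, "delta_pos": [-0.0173, 0, 0.01]}, {"turn": [0, 0, 0], "hand": 0.0, "delta_pos": [-0.0173, 0, 0.01]}, {"turn": [0, 0, 0], "hand": 0.0, "delta_pos": [0, 0, 0]}, {"turn": [0, 0, 0], "hand": 0.0, "delta_pos": [0, 0, 0]}]'

```text
clock: 19.55
eef_pos: [553.6, 68.6, 183.9]
ee_rot: [-2.079, -1.136, -1.2]
ft_force: [-0.1, 0.1, -1.3]
grip_width: 0.32
gripper_force: 30.0
```

```bash
python3 - <<'E'
from kin import *
from h import *
s=arm.observe(); q=s["joints"]; F=W([0,-90,8]); f=1.0; print(s["clock"],q.round(2),s["eef_pos"].round(1),s["ft_force"].round(1),s["grip_width"])
P=upP(F,f); go(P,upR(f))
c,im=snap("side"); a=im[110:230,200:320]; w=snap("wrist")[1]
o=np.zeros((420,980,3),np.uint8); o[:,:560]=w; o[:,560:]=cv2.resize(a,(420,420),interpolation=cv2.INTER_CUBIC)
cv2.imwrite("pics/m5.png",cv2.resize(o[:,:,::-1],(800,343)))
fp=s["eef_pos"]-(P-F); print("est foot",fp.round(1),"px side foot/cap",proj(c,[fp,fp+[0,0,130]]).round(1),"cup rim",proj(c,[W([x,y-90,63]) for x,y in((-20,-20),(20,-20),(20,20),(-20,20))]).round(1).tolist())
E
```

```text
19.55 [-0.67  0.5   2.09  1.2   1.18 -0.97] [553.6  68.6 183.9] [-0.1  0.1 -1.3] 0.32014305436922935
turn [-0.002 -0.001 -0.   ] rows 1 | shift mm [-61.2   0.8  34.6] rows>= 1.1716196797012217
est foot [550.8  64.3  78.3] px side foot/cap [[266.4 162. ]
 [266.3 135.8]] cup rim [[266.2, 171.5], [274.9, 165.3], [267.1, 158.7], [258.4, 164.7]]
```

View pics/m5.png

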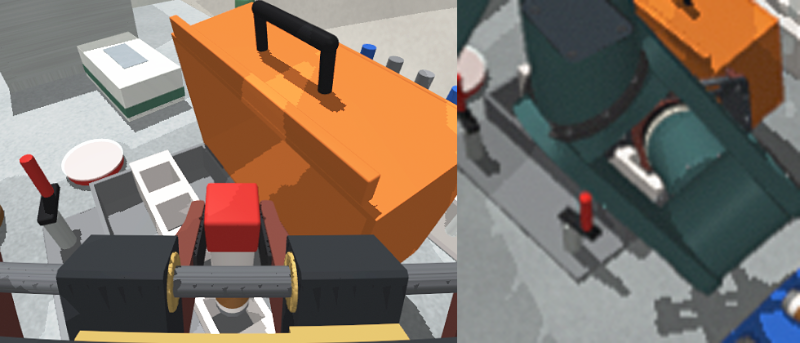

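The combined view shows the tube foot over cup 0, at (235,303) with the white cup frame around it. The arm hides the side view. I lower it.

Call:
carry_out --series '[{"turn": [0, 0, 0], "hand": 0.0, "delta_pos": [-0.0107, 0, 0.0062]}, {"turn": [0, 0, 0], "hand": 0.0, "delta_pos": [-0.0107, 0, 0.0062]}, {"turn": [0, 0, 0], "hand": 0.0, "delta_pos": [-0.0107, 0.0005, 0.0062]}, {"turn": [0, 0, 0], "hand": 0.0, "delta_pos": [-0.0107, 0, 0.0062]}, {"turn": [0, 0, 0], "hand": 0.0, "delta_pos": [-0.0107, 0, 0.0062]}, {"turn": [0, 0, 0], "hand": 0.0, "delta_pos": [0, 0, 0]}, {"turn": [0, 0, 0], "hand": 0.0, "delta_pos": [0, 0, 0]}]'

```text
clock: 20.52
eef_pos: [554.3, 68.0, 121.3]
ee_rot: [-2.079, -1.136, -1.2]
ft_force: [0.0, 0.9, -0.1]
grip_width: 0.324
gripper_force: 30.0
```

Call:
carry_out --series '[{"turn": [0, 0, 0], "hand": 0.0, "delta_pos": [-0.0035, 0, 0.002]}, {"turn": [0, 0, 0], "hand": 0.0, "delta_pos": [0, 0, 0]}, {"turn": [0, 0, 0], "hand": 0.0, "delta_pos": [0, 0, 0]}]'

```text
clock: 20.9
eef_pos: [554.3, 67.9, 117.4]
ee_rot: [-2.079, -1.136, -1.2]
ft_force: [-0.3, 0.6, -0.4]
grip_width: 0.315
gripper_force: 30.0
```

Call:
carry_out --series '[{"turn": [0, 0, 0], "hand": 0.0, "delta_pos": [-0.0022, 0, 0.0013]}, {"turn": [0, 0, 0], "hand": 0.0, "delta_pos": [0, 0, 0]}, {"turn": [0, 0, 0], "hand": 0.0, "delta_pos": [0, 0, 0]}]'

```text
clock: 21.28
eef_pos: [554.6, 68.2, 115.9]
ee_rot: [-2.077, -1.135, -1.203]
ft_force: [-1.4, -2.3, 5.5]
grip_width: 0.317
gripper_force: 30.0
```

Call:
carry_out --series '[{"turn": [0, 0, 0], "hand": 0.0, "delta_pos": [-0.0012, 0, 0.0007]}, {"turn": [0, 0, 0], "hand": 0.0, "delta_pos": [0, 0, 0]}, {"turn": [0, 0, 0], "hand": 0.0, "delta_pos": [0, 0, 0]}]'

```text
clock: 21.65
eef_pos: [554.9, 68.5, 115.7]
ee_rot: [-2.075, -1.134, -1.206]
ft_force: [-1.4, -2.6, 11.4]
grip_width: 0.318
gripper_force: 30.0
```

Call:
carry_out --series '[{"turn": [0, 0, 0], "hand": 0.046, "delta_pos": [0, 0, 0]}, {"turn": [0, 0, 0], "hand": 0.046, "delta_pos": [0, 0, 0]}, {"turn": [0, 0, 0], "hand": 0.046, "delta_pos": [0, 0, 0]}, {"turn": [0, 0, 0], "hand": 0.046, "delta_pos": [0, 0, -0.015]}, {"turn": [0, 0, 0], "hand": 0.046, "delta_pos": [0, 0, -0.03]}, {"turn": [0, 0, 0], "hand": 0.046, "delta_pos": [0, 0, -0.045]}, {"turn": [0, 0, 0], "hand": 0.05, "delta_pos": [0, 0, -0.05]}, {"turn": [0, 0, 0], "hand": 0.06, "delta_pos": [0.04, 0, -0.03]}, {"turn": [0, 0, 0], "hand": 0.06, "delta_pos": [0.03, 0, -0.02]}, {"turn": [0, 0, 0], "hand": 0.06, "delta_pos": [0, 0, 0]}]'

```text
clock: 22.9
eef_pos: [484.5, -42.7, 270.7]
ee_rot: [-2.083, -1.14, -1.202]
ft_force: [0.4, -0.5, -0.8]
grip_width: 0.686
gripper_force: 0.0
```

```bash
python3 - <<'E'
from kin import *
from h import *
import h
s=arm.observe(); q=s["joints"]; print(s["clock"],q.round(2),s["eef_pos"].round(1),s["ft_force"].round(1),s["grip_width"])
snap("wrist","w6")
for n in ("top","side"):
    c,im=snap(n)
    for r in arm.regions_of("tube0",n):
        if r["score"]>.4: x,a,b=axis(r["pixels"]); print(n,round(r["score"],2),x.round(),onz(c,[x,a,b],17.)[:,:2].round(1).tolist())
h.T=np.radians(45); h.GZ=10
a=-1.446; P=pickP(451,-398,a); print(P.round(1))
for o in ('t','s'):
    Q=plan(q,[(P+[0,0,90],pickR(a),o),(P,pickR(a),'s'),(P+[0,0,230],pickR(a),'s')])
F=W([0,90,8]); f=.8; U=upP(F,f); print(U.round(1))
Q=plan(Q,[([520,-100,290],upR(f),'t'),(U+[0,0,110],upR(f),'s'),(U,upR(f),'s')])
E
```

```text
22.9 [-0.96  0.34  2.    0.93  1.46 -0.84] [484.5 -42.7 270.7] [ 0.4 -0.5 -0.8] 0.6860185563139363
top 0.8 [218. 176.] [[569.8, 74.6], [595.4, 90.1], [541.9, 57.6]]
top 0.8 [463. 261.] [[333.4, -599.3], [304.9, -654.8], [364.9, -538.2]]
top 0.71 [182. 123.] [[726.7, 183.2], [712.2, 13.3], [741.5, 356.0]]
top 0.66 [336. 185.] [[544.1, -255.4], [548.0, -302.5], [538.0, -181.3]]
top 0.49 [390. 216.] [[455.2, -403.8], [466.8, -458.0], [447.1, -366.1]]
side 0.87 [351. 276.] [[452.6, -398.1], [461.2, -459.3], [443.1, -331.2]]
side 0.71 [379. 347.] [[337.8, -597.2], [368.3, -536.7], [309.6, -652.9]]
side 0.6 [313. 251.] [[433.9, -259.3], [446.7, -204.9], [423.1, -304.9]]
side 0.55 [311. 334.] [[233.4, -435.4], [270.3, -493.4], [199.5, -382.3]]
side 0.54 [335. 230.] [[545.0, -257.5], [546.7, -304.4], [543.1, -203.9]]
[ 455.6 -434.5   13.8]
t turn [-0.337 -0.756  2.597] 18 [-0.0187 -0.042   0.1443] | shift [ 390.4   77.5 -154.4] 10 [ 39.    7.7 -15.4]
  margin 0.38 err 0.0 step 0.20 [485. -43. 271.] [-0.65  0.43  1.57  0.53  1.73  2.29]
  margin 0.74 err 0.0 step 0.09 [ 456. -434.  104.] [-1.
[... 1525 characters left out ...]
rgin 0.62 err 0.0 step 0.18 [ 456. -434.  244.] [-1.27  0.56  1.41  0.67  1.61 -0.63]
  margin 0.49 err 0.0 step 0.08 [ 520. -100.  290.] [-0.88  0.18  1.89  0.82  1.29 -0.44]
s turn [-0. -0. -0.] 1 [-0. -0. -0.] | shift [ 146.6 -210.   245.9] 8 [ 18.3 -26.2  30.7]
  margin 0.27 err 0.0 step 0.12 [563. 245. 220.] [-0.05  0.21  2.1   1.2   0.6  -0.23]
  margin 0.28 err 0.0 step 0.00 [563. 245. 220.] [-0.05  0.21  2.1   1.2   0.6  -0.23]
s turn [-0.  0. -0.] 1 [-0.  0. -0.] | shift [-77.8   0.   77.8] 3 [-25.9   0.   25.9]
  margin 0.18 err 0.0 step 0.22 [563. 245. 110.] [-0.05  0.46  2.2   1.73  0.57 -0.86]
  margin 0.18 err 0.0 step 0.00 [563. 245. 110.] [-0.05  0.46  2.2   1.73  0.57 -0.86]
```

View pics/w6.png

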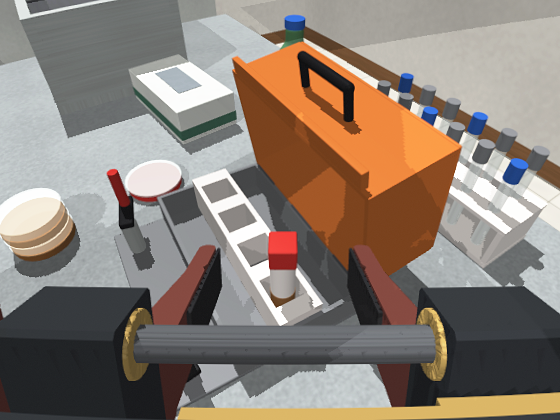

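Tube A stands upright in cup 0, with the cap at (283,245) in the wrist picture. Tube B is next, picked with a 45° tilt.

Call:
carry_out --series '[{"turn": [-0.0187, -0.042, 0.1443], "hand": 0.06, "delta_pos": [0, 0, 0]}, {"turn": [-0.0187, -0.042, 0.1443], "hand": 0.06, "delta_pos": [0, 0, 0]}, {"turn": [-0.0187, -0.042, 0.1443], "hand": 0.06, "delta_pos": [0, 0, 0]}, {"turn": [-0.0187, -0.042, 0.1443], "hand": 0.06, "delta_pos": [0, 0, 0]}, {"turn": [-0.0187, -0.042, 0.1443], "hand": 0.06, "delta_pos": [0, 0, 0]}, {"turn": [-0.0187, -0.042, 0.1443], "hand": 0.06, "delta_pos": [0, 0, 0]}, {"turn": [-0.0187, -0.042, 0.1443], "hand": 0.06, "delta_pos": [0, 0, 0]}, {"turn": [-0.0187, -0.042, 0.1443], "hand": 0.06, "delta_pos": [0, 0, 0]}, {"turn": [-0.0187, -0.042, 0.1443], "hand": 0.06, "delta_pos": [0, 0, 0]}]'

```text
clock: 24.28
eef_pos: [483.9, -40.6, 267.8]
ee_rot: [-2.457, 0.337, -0.245]
ft_force: [0.4, 0.1, -0.2]
grip_width: 0.684
gripper_force: 0.0
```

Call:
carry_out --series '[{"turn": [-0.0187, -0.042, 0.1443], "hand": 0.06, "delta_pos": [0, 0, 0]}, {"turn": [-0.0187, -0.042, 0.1443], "hand": 0.06, "delta_pos": [0, 0, 0]}, {"turn": [-0.0187, -0.042, 0.1443], "hand": 0.06, "delta_pos": [0, 0, 0]}, {"turn": [-0.0187, -0.042, 0.1443], "hand": 0.06, "delta_pos": [0, 0, 0]}, {"turn": [-0.0187, -0.042, 0.1443], "hand": 0.06, "delta_pos": [0, 0, 0]}, {"turn": [-0.0187, -0.042, 0.1443], "hand": 0.06, "delta_pos": [0, 0, 0]}, {"turn": [-0.0187, -0.042, 0.1443], "hand": 0.06, "delta_pos": [0, 0, 0]}, {"turn": [-0.0187, -0.042, 0.1443], "hand": 0.06, "delta_pos": [0, 0, 0]}, {"turn": [-0.0187, -0.042, 0.1443], "hand": 0.06, "delta_pos": [0, 0, 0]}]'

```text
clock: 25.4
eef_pos: [484.2, -40.7, 267.6]
ee_rot: [-1.876, 1.663, 0.795]
ft_force: [-0.0, -0.1, -0.4]
grip_width: 0.683
gripper_force: 0.0
```

Call:
carry_out --series '[{"turn": [0, 0, 0], "hand": 0.06, "delta_pos": [0.039, 0.0077, -0.0154]}, {"turn": [0, 0, 0], "hand": 0.06, "delta_pos": [0.039, 0.0077, -0.0154]}, {"turn": [0, 0, 0], "hand": 0.06, "delta_pos": [0.039, 0.0077, -0.0154]}, {"turn": [0, 0, 0], "hand": 0.06, "delta_pos": [0.039, 0.0077, -0.0154]}, {"turn": [0, 0, 0], "hand": 0.06, "delta_pos": [0.039, 0.0077, -0.0154]}, {"turn": [0, 0, 0], "hand": 0.06, "delta_pos": [0.039, 0.0077, -0.0154]}, {"turn": [0, 0, 0], "hand": 0.06, "delta_pos": [0.039, 0.0077, -0.0154]}, {"turn": [0, 0, 0], "hand": 0.06, "delta_pos": [0.039, 0.0077, -0.0154]}, {"turn": [0, 0, 0], "hand": 0.06, "delta_pos": [0.039, 0.0077, -0.0154]}, {"turn": [0, 0, 0], "hand": 0.06, "delta_pos": [0.039, 0.0077, -0.0154]}, {"turn": [0, 0, 0], "hand": 0.06, "delta_pos": [0, 0, 0]}, {"turn": [0, 0, 0], "hand": 0.06, "delta_pos": [0, 0, 0]}]'

```text
clock: 26.9
eef_pos: [455.6, -430.4, 99.0]
ee_rot: [-1.878, 1.658, 0.791]
ft_force: [0.2, 0.5, -0.1]
grip_width: 0.686
gripper_force: 0.0
```

```bash
sed -i 's/^T=np.radians(30)/T=np.radians(45)/; s/GZ=11\./GZ=10./' h.py; cat >> h.py <<'E'
def tubes(n,z=17.):
    c,im=snap(n)
    for r in arm.regions_of("tube0",n):
        if r["score"]>.4:
            x,a,b=axis(r["pixels"]); w=onz(c,[x,a,b],z)[:,:2]; 
            if w[1,1]>w[2,1]: w=w[[0,2,1]]
            d=w[1]-w[2]; print(n,round(r["score"],2),x.round(),w[0].round(1),w[1].round(1),w[2].round(1),"ang",np.arctan2(d[1],d[0]).round(3),"len",np.hypot(*d).round())
E
python3 - <<'E'
from h import *
s=arm.observe(); print(s["clock"],s["joints"].round(2),s["eef_pos"].round(1))
tubes("wrist"); tubes("side"); a=-1.446; go(pickP(451,-398,a),pickR(a))
E
```

```text
26.9 [-1.04  0.93  1.02  0.3   1.93  1.97] [ 455.6 -430.4   99. ]
wrist 0.88 [285. 144.] [ 454.4 -420.3] [ 460.4 -471.5] [ 441.1 -307.5] ang -1.453 len 165.0
wrist 0.7 [166. 242.] [ 547.1 -265.8] [ 547.6 -330.2] [ 546.6 -154.6] ang -1.565 len 176.0
wrist 0.69 [281. 253.] [ 436.8 -251.4] [ 415.4 -315.7] [ 469.1 -154. ] ang -1.892 len 170.0
wrist 0.63 [250. 378.] [ 400.5 1243.5] [421.3 705.2] [ 338.3 2862.6] ang -1.532 len 2159.0
wrist 0.56 [191. 383.] [ 706.3 1661.3] [605.8 714.4] [ 932.  3786.3] ang -1.677 len 3089.0
side 0.86 [378. 346.] [ 338.9 -594.3] [ 309.1 -651.8] [ 370.  -534.5] ang -2.05 len 132.0
side 0.8 [349. 275.] [ 449.5 -393. ] [ 453.4 -461. ] [ 445.9 -330.8] ang -1.513 len 130.0
side 0.7 [333. 228.] [ 545.2 -246.3] [ 548.2 -305. ] [ 541.3 -170.5] ang -1.519 len 135.0
side 0.66 [312. 333.] [ 234.  -435.5] [ 271.3 -493.4] [ 199.8 -382.7] ang -0.997 len 132.0
side 0.54 [310. 247.] [ 439.5 -243.5] [ 421.1 -304.7] [ 461.  -171.9] ang -1.863 len 139.0
side 0.43 [259. 112.] [742.5 297.8] [382.4  37.2] [900.7 412.6] ang -2.515 len 640.0
turn [ 0.003  0.006 -0.   ] rows 1 | shift mm [64.2  1.1 58.8] rows>= 1.4501319507937491
```

Call:
carry_out --series '[{"turn": [0.003, 0.006, 0], "hand": 0.06, "delta_pos": [0.018, 0.0003, 0.0165]}, {"turn": [0, 0, 0], "hand": 0.06, "delta_pos": [0.018, 0.0003, 0.0165]}, {"turn": [0, 0, 0], "hand": 0.06, "delta_pos": [0.016, 0.0003, 0.0147]}, {"turn": [0, 0, 0], "hand": 0.06, "delta_pos": [0.0122, 0.0002, 0.0111]}, {"turn": [0, 0, 0], "hand": 0.06, "delta_pos": [0, 0, 0]}, {"turn": [0, 0, 0], "hand": 0.06, "delta_pos": [0, 0, 0]}, {"turn": [0, 0, 0], "hand": 0.0, "delta_pos": [0, 0, 0]}, {"turn": [0, 0, 0], "hand": 0.0, "delta_pos": [0, 0, 0]}, {"turn": [0, 0, 0], "hand": 0.0, "delta_pos": [0, 0, 0]}, {"turn": [0, 0, 0], "hand": 0.0, "delta_pos": [0, 0, 0]}, {"turn": [0, 0, 0], "hand": 0.0, "delta_pos": [0, 0, 0]}, {"turn": [0, 0, 0], "hand": 0.0, "delta_pos": [0, 0, 0]}]'

```text
clock: 28.6
eef_pos: [455.1, -435.5, 13.2]
ee_rot: [-1.882, 1.663, 0.779]
ft_force: [-1.0, -0.7, 1.4]
grip_width: 0.319
gripper_force: 30.0
```

Call:
carry_out --series '[{"turn": [0, 0, 0], "hand": 0.0, "delta_pos": [-0.012, 0, -0.012]}, {"turn": [0, 0, 0], "hand": 0.0, "delta_pos": [-0.025, 0, -0.025]}, {"turn": [0, 0, 0], "hand": 0.0, "delta_pos": [-0.032, 0, -0.032]}, {"turn": [0, 0, 0], "hand": 0.0, "delta_pos": [-0.032, 0, -0.032]}, {"turn": [0, 0, 0], "hand": 0.0, "delta_pos": [-0.032, 0, -0.032]}, {"turn": [0, 0, 0], "hand": 0.0, "delta_pos": [-0.03, 0, -0.03]}]'

```text
clock: 29.35
eef_pos: [455.1, -435.3, 246.4]
ee_rot: [-1.883, 1.663, 0.778]
ft_force: [0.3, 0.1, -0.3]
grip_width: 0.318
gripper_force: 30.0
```

Call:
carry_out --series '[{"turn": [0, 0.0506, -0.1491], "hand": 0.0, "delta_pos": [0, 0, 0]}, {"turn": [0, 0.0506, -0.1491], "hand": 0.0, "delta_pos": [0, 0, 0]}, {"turn": [0, 0.0506, -0.1491], "hand": 0.0, "delta_pos": [0, 0, 0]}, {"turn": [0, 0.0506, -0.1491], "hand": 0.0, "delta_pos": [0, 0, 0]}, {"turn": [0, 0.0506, -0.1491], "hand": 0.0, "delta_pos": [0, 0, 0]}, {"turn": [0, 0.0506, -0.1491], "hand": 0.0, "delta_pos": [0, 0, 0]}, {"turn": [0, 0.0506, -0.1491], "hand": 0.0, "delta_pos": [0, 0, 0]}, {"turn": [0, 0.0506, -0.1491], "hand": 0.0, "delta_pos": [0, 0, 0]}]'

```text
clock: 30.35
eef_pos: [455.2, -435.1, 244.9]
ee_rot: [-2.604, 0.419, -0.115]
ft_force: [0.0, -0.1, -0.8]
grip_width: 0.317
gripper_force: 30.0
```

Call:
carry_out --series '[{"turn": [0, 0.0506, -0.1491], "hand": 0.0, "delta_pos": [0, 0, 0]}, {"turn": [0, 0.0506, -0.1491], "hand": 0.0, "delta_pos": [0, 0, 0]}, {"turn": [0, 0.0506, -0.1491], "hand": 0.0, "delta_pos": [0, 0, 0]}, {"turn": [0, 0.0506, -0.1491], "hand": 0.0, "delta_pos": [0, 0, 0]}, {"turn": [0, 0.0506, -0.1491], "hand": 0.0, "delta_pos": [0, 0, 0]}, {"turn": [0, 0.0506, -0.1491], "hand": 0.0, "delta_pos": [0, 0, 0]}, {"turn": [0, 0.0506, -0.1491], "hand": 0.0, "delta_pos": [0, 0, 0]}, {"turn": [0, 0.0506, -0.1491], "hand": 0.0, "delta_pos": [0, 0, 0]}, {"turn": [0, 0, 0], "hand": 0.0, "delta_pos": [0, 0, 0]}, {"turn": [0, 0, 0], "hand": 0.0, "delta_pos": [0, 0, 0]}]'

```text
clock: 31.6
eef_pos: [455.2, -435.4, 244.2]
ee_rot: [-2.449, -1.03, -1.011]
ft_force: [-0.1, -0.2, -0.3]
grip_width: 0.317
gripper_force: 30.0
```

```bash
python3 - <<'E'
from kin import *
from h import *
s=arm.observe(); q=s["joints"]; print(s["clock"],q.round(2),s["eef_pos"].round(1),s["ft_force"].round(1),s["grip_width"])
f=.8; U=upP(W([0,90,8]),f)
plan(q,[([520,-50,290],upR(f),'t'),(U+[-10,0,140],upR(f),'s'),(U+[0,0,75],upR(f),'s')])
E
```

```text
31.6 [-1.27  0.56  1.41  0.67  1.61 -0.62] [ 455.2 -435.4  244.2] [-0.1 -0.2 -0.3] 0.3167974240143792
t turn [ 0.001  0.002 -0.003] 1 [ 0.0009  0.0017 -0.003 ] | shift [ 259.8 -221.9  195. ] 9 [ 28.9 -24.7  21.7]
  margin 0.97 err 0.0 step 0.00 [ 455. -435.  244.] [-1.27  0.56  1.41  0.67  1.61 -0.63]
  margin 0.43 err 0.0 step 0.08 [520. -50. 290.] [-0.8   0.14  1.95  0.85  1.23 -0.4 ]
s turn [-0.  0. -0.] 1 [-0.  0. -0.] | shift [ 137.5 -182.3  194.4] 7 [ 19.6 -26.   27.8]
  margin 0.29 err 0.0 step 0.12 [553. 245. 250.] [-0.05  0.14  2.08  1.09  0.64 -0.09]
  margin 0.30 err 0.0 step 0.00 [553. 245. 250.] [-0.05  0.14  2.08  1.09  0.64 -0.09]
s turn [-0.  0. -0.] 1 [-0.  0. -0.] | shift [-41.    7.2  50.9] 2 [-20.5   3.6  25.4]
  margin 0.24 err 0.0 step 0.17 [563. 245. 185.] [-0.05  0.28  2.14  1.35  0.57 -0.42]
  margin 0.24 err 0.0 step 0.00 [563. 245. 185.] [-0.05  0.28  2.14  1.35  0.57 -0.42]
```

```bash
python3 - <<'E'
from h import *
def H(th,y,r=195,h=50): return W([80-r*np.cos(th)+h*np.sin(th),y,50+r*np.sin(th)+h*np.cos(th)])
ct,cs=cam("top"),cam("side")
s=dict(eef_pos=np.array([484.5,-42.7,270.7]),ee_rot=np.array([-2.083,-1.14,-1.202])); cw=cam("wrist",s)
for th in (1.35,1.4,1.45,1.5,1.55,1.6,1.65):
    X=[H(th,40),H(th,-40)]; Y=[H(th,-135,180,0),H(th,135,180,0)]
    print(th,"top",proj(ct,X).round(0).tolist(),"side",proj(cs,X).round(0).tolist(),"wrist",proj(cw,X).round(0).tolist(),"lip w",proj(cw,Y).round().tolist(),"lip t",proj(ct,Y).round().tolist())
E
```

```text
1.35 top [[158.0, 119.0], [192.0, 121.0]] side [[260.0, 92.0], [276.0, 105.0]] wrist [[293.0, 57.0], [338.0, 89.0]] lip w [[359.0, 188.0], [220.0, 57.0]] lip t [[232.0, 145.0], [119.0, 139.0]]
1.4 top [[159.0, 115.0], [193.0, 117.0]] side [[262.0, 91.0], [278.0, 104.0]] wrist [[301.0, 56.0], [347.0, 87.0]] lip w [[369.0, 182.0], [226.0, 54.0]] lip t [[233.0, 141.0], [119.0, 135.0]]
1.45 top [[159.0, 111.0], [193.0, 113.0]] side [[264.0, 90.0], [281.0, 103.0]] wrist [[309.0, 55.0], [355.0, 86.0]] lip w [[378.0, 177.0], [233.0, 52.0]] lip t [[233.0, 138.0], [120.0, 132.0]]
1.5 top [[160.0, 108.0], [194.0, 109.0]] side [[266.0, 89.0], [283.0, 102.0]] wrist [[317.0, 54.0], [364.0, 85.0]] lip w [[387.0, 173.0], [240.0, 49.0]] lip t [[233.0, 134.0], [120.0, 128.0]]
1.55 top [[161.0, 104.0], [194.0, 106.0]] side [[269.0, 88.0], [285.0, 101.0]] wrist [[324.0, 54.0], [371.0, 85.0]] lip w [[396.0, 169.0], [246.0, 48.0]] lip t [[233.0, 130.0], [120.0, 124.0]]
1.6 top [[161.0, 101.0], [195.0, 102.0]] side [[271.0, 87.0], [287.0, 100.0]] wrist [[331.0, 55.0], [379.0, 85.0]] lip w [[405.0, 165.0], [253.0, 46.0]] lip t [[234.0, 127.0], [121.0, 121.0]]
1.65 top [[162.0, 97.0], [195.0, 99.0]] side [[273.0, 87.0], [289.0, 99.0]] wrist [[338.0, 56.0], [386.0, 86.0]] lip w [[413.0, 162.0], [259.0, 45.0]] lip t [[234.0, 123.0], [121.0, 117.0]]
```

```bash
python3 - <<'E'
from kin import *
from h import *
import h
q=arm.observe()["joints"]
for t in(45,52,60):
  h.T=np.radians(t)
  for k in (1,2,3):
    F=W([0,-90+60*k,8])
    for f in (.4,.5,.6,.7,.8):
      m=[];
      for dz in (0,100):
        Q,e,g=ik(upP(F,f)+[0,0,dz],upR(f),[-.1,.4,2.1,1.5,.6,-.5]); m.append(round(g,2) if e<1 else -round(e))
      # body front-top corner in carrier coords and hood gap
      R=upR(f); G=upP(F,f)-18.7*R[:,2]; cs=[L(G-61*R[:,2]+a*37.5*R[:,0]+b*89*R[:,1]) for a in(-1,1) for b in(-1,1)]
      gap=min(80-(c[2]-50)/np.tan(1.4)-c[0] for c in cs if abs(c[1])<140 or 1)
      print(t,k,f,m,"gap",gap.round(),end=" | ")
    print()
E
```

```text
45 1 0.4 [np.float64(0.03), np.float64(0.14)] gap 40.0 | 45 1 0.5 [np.float64(0.05), np.float64(0.16)] gap 31.0 | 45 1 0.6 [np.float64(0.09), np.float64(0.19)] gap 23.0 | 45 1 0.7 [np.float64(0.13), np.float64(0.22)] gap 14.0 | 45 1 0.8 [np.float64(0.17), np.float64(0.26)] gap 6.0 | 
45 2 0.4 [np.float64(0.06), np.float64(0.06)] gap 40.0 | 45 2 0.5 [np.float64(0.07), np.float64(0.17)] gap 31.0 | 45 2 0.6 [np.float64(0.09), np.float64(0.19)] gap 23.0 | 45 2 0.7 [np.float64(0.13), np.float64(0.22)] gap 14.0 | 45 2 0.8 [np.float64(0.17), np.float64(0.26)] gap 6.0 | 
45 3 0.4 [np.float64(0.11), -11] gap 40.0 | 45 3 0.5 [np.float64(0.11), np.float64(0.05)] gap 31.0 | 45 3 0.6 [np.float64(0.12), np.float64(0.17)] gap 23.0 | 45 3 0.7 [np.float64(0.15), np.float64(0.24)] gap 14.0 | 45 3 0.8 [np.float64(0.18), np.float64(0.27)] gap 6.0 | 
52 1 0.4 [np.float64(0.11), np.float64(0.21)] gap 32.0 | 52 1 0.5 [np.float64(0.14), np.float64(0.25)] gap 24.0 | 52 1 0.6 [np.float64(0.17), np.float64(0.27)] gap 15.0 | 52 1 0.7 [np.float64(0.2), np.float64(0.3)] gap 7.0 | 52 1 0.8 [np.float64(0.23), np.fl
[... 724 characters left out ...]
at64(0.37)] gap 7.0 | 60 1 0.7 [np.float64(0.29), np.float64(0.39)] gap 0.0 | 60 1 0.8 [np.float64(0.31), np.float64(0.42)] gap -7.0 | 
60 2 0.4 [np.float64(0.03), np.float64(0.3)] gap 23.0 | 60 2 0.5 [np.float64(0.1), np.float64(0.34)] gap 15.0 | 60 2 0.6 [np.float64(0.17), np.float64(0.39)] gap 7.0 | 60 2 0.7 [np.float64(0.25), np.float64(0.41)] gap 0.0 | 60 2 0.8 [np.float64(0.32), np.float64(0.43)] gap -7.0 | 
60 3 0.4 [np.float64(0.01), np.float64(0.28)] gap 23.0 | 60 3 0.5 [np.float64(0.06), np.float64(0.31)] gap 15.0 | 60 3 0.6 [np.float64(0.12), np.float64(0.35)] gap 7.0 | 60 3 0.7 [np.float64(0.19), np.float64(0.41)] gap 0.0 | 60 3 0.8 [np.float64(0.26), np.float64(0.46)] gap -7.0 |
```

```bash
python3 - <<'E'
from kin import *
from h import *
s=arm.observe(); q=s["joints"]; f=.6; U=upP(W([0,90,8]),f); print(U)
plan(q,[([500,-50,290],upR(.75),'s'),(U+[-10,0,120],upR(f),'s'),(U+[0,0,70],upR(f),'s'),(U+[0,0,3],upR(f),'s')])
E
```

```text
[563.13786268 244.89813184 109.77710319]
s turn [-0.034  0.002  0.032] 1 [-0.0344  0.0018  0.0324] | shift [ 249.5 -237.2  184.5] 9 [ 27.7 -26.4  20.5]
  margin 0.40 err 0.0 step 0.09 [500. -50. 290.] [-0.84  0.11  1.98  0.84  1.25 -0.42]
  margin 0.38 err 0.0 step 0.03 [500. -50. 290.] [-0.84  0.1   2.    0.85  1.22 -0.4 ]
s turn [-0.106  0.     0.106] 1 [-0.1061  0.      0.1061] | shift [ 127.  -179.6  212.2] 7 [ 18.1 -25.7  30.3]
  margin 0.24 err 0.0 step 0.13 [553. 245. 230.] [-0.02  0.17  2.12  1.19  0.56 -0.16]
  margin 0.19 err 0.0 step 0.17 [553. 245. 230.] [ 0.07  0.14  2.15  1.24  0.39 -0.04]
s turn [0. 0. 0.] 1 [0. 0. 0.] | shift [-29.5   5.6  41.2] 2 [-14.8   2.8  20.6]
  margin 0.17 err 0.0 step 0.22 [563. 245. 180.] [ 0.07  0.26  2.19  1.64  0.37 -0.47]
  margin 0.17 err 0.0 step 0.00 [563. 245. 180.] [ 0.07  0.26  2.19  1.64  0.37 -0.47]
s turn [ 0. -0. -0.] 1 [ 0. -0. -0.] | shift [-47.4  -0.   47.4] 2 [-23.7  -0.   23.7]
  margin 0.13 err 0.0 step 0.30 [563. 245. 113.] [ 0.07  0.43  2.25  2.16  0.44 -1.03]
  margin 0.13 err 0.0 step 0.00 [563. 245. 113.] [ 0.07  0.43  2.25  2.16  0.44 -1.03]
```

Call:
carry_out --series '[{"turn": [0, 0, 0], "hand": 0.0, "delta_pos": [0.0277, -0.0264, 0.0205]}, {"turn": [0, 0, 0], "hand": 0.0, "delta_pos": [0.0277, -0.0264, 0.0205]}, {"turn": [0, 0, 0], "hand": 0.0, "delta_pos": [0.0277, -0.0264, 0.0205]}, {"turn": [0, 0, 0], "hand": 0.0, "delta_pos": [0.0277, -0.0264, 0.0205]}, {"turn": [0, 0, 0], "hand": 0.0, "delta_pos": [0.0277, -0.0264, 0.0205]}, {"turn": [0, 0, 0], "hand": 0.0, "delta_pos": [0.0277, -0.0264, 0.0205]}, {"turn": [0, 0, 0], "hand": 0.0, "delta_pos": [0.0277, -0.0264, 0.0205]}, {"turn": [0, 0, 0], "hand": 0.0, "delta_pos": [0.0277, -0.0264, 0.0205]}, {"turn": [0, 0, 0], "hand": 0.0, "delta_pos": [0.0277, -0.0264, 0.0205]}, {"turn": [-0.034, 0.002, 0.032], "hand": 0.0, "delta_pos": [0, 0, 0]}]'

```text
clock: 32.85
eef_pos: [498.4, -46.8, 290.1]
ee_rot: [-2.48, -0.982, -1.03]
ft_force: [0.7, -0.4, -0.8]
grip_width: 0.318
gripper_force: 30.0
```

Call:
carry_out --series '[{"turn": [0, 0, 0], "hand": 0.0, "delta_pos": [0.0181, -0.0257, 0.0303]}, {"turn": [0, 0, 0], "hand": 0.0, "delta_pos": [0.0181, -0.0257, 0.0303]}, {"turn": [0, 0, 0], "hand": 0.0, "delta_pos": [0.0181, -0.0257, 0.0303]}, {"turn": [0, 0, 0], "hand": 0.0, "delta_pos": [0.0181, -0.0257, 0.0303]}, {"turn": [0, 0, 0], "hand": 0.0, "delta_pos": [0.0181, -0.0257, 0.0303]}, {"turn": [0, 0, 0], "hand": 0.0, "delta_pos": [0.0181, -0.0257, 0.0303]}, {"turn": [0, 0, 0], "hand": 0.0, "delta_pos": [0.0181, -0.0257, 0.0303]}, {"turn": [-0.053, 0, 0.053], "hand": 0.0, "delta_pos": [0, 0, 0]}, {"turn": [-0.053, 0, 0.053], "hand": 0.0, "delta_pos": [0, 0, 0]}, {"turn": [0, 0, 0], "hand": 0.0, "delta_pos": [0, 0, 0]}, {"turn": [0, 0, 0], "hand": 0.0, "delta_pos": [0, 0, 0]}]'

```text
clock: 34.22
eef_pos: [551.5, 245.0, 229.5]
ee_rot: [-2.586, -0.805, -1.076]
ft_force: [-0.7, -0.5, -1.3]
grip_width: 0.317
gripper_force: 30.0
```

```bash
cat >> h.py <<'E'
def st():
    s=arm.observe(); print(round(s["clock"],2),"q",s["joints"].round(2),"p",s["eef_pos"].round(1),"F",s["ft_force"].round(1),"grip",round(s["grip_width"],3)); return s
E
python3 - <<'E'
from h import *
st(); f=.6; U=upP(W([0,90,8]),f); go(U+[0,0,70],upR(f)); go(U+[0,0,3],upR(f))
snap("wrist","w7")
E
```

```text
34.23 q [ 0.07  0.14  2.16  1.25  0.39 -0.06] p [551.5 245.  229.5] F [-0.7 -0.5 -1.3] grip 0.317
turn [-0.001 -0.002  0.003] rows 1 | shift mm [-28.4   6.7  41.9] rows>= 0.8513218069368232
turn [-0.001 -0.002  0.003] rows 1 | shift mm [-75.8   6.7  89.3] rows>= 1.9551461729177408
```

View pics/w7.png

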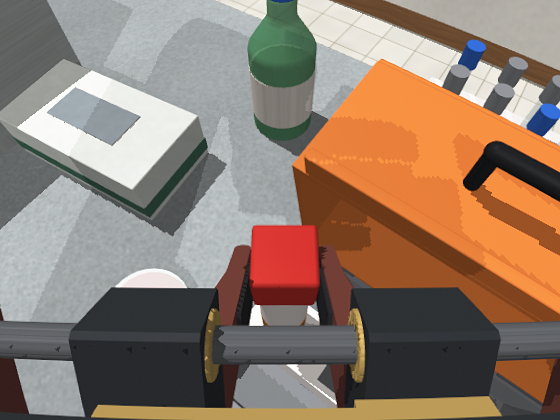

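The tube is held straight, cap at (285,262), over the white cup row. I lower it into cup 3.

Call:
carry_out --series '[{"turn": [-0.001, -0.002, 0.003], "hand": 0.0, "delta_pos": [-0.0095, 0.0023, 0.014]}, {"turn": [0, 0, 0], "hand": 0.0, "delta_pos": [-0.0095, 0.0022, 0.014]}, {"turn": [0, 0, 0], "hand": 0.0, "delta_pos": [-0.0095, 0.0022, 0.0139]}, {"turn": [0, 0, 0], "hand": 0.0, "delta_pos": [0, 0, 0]}, {"turn": [0, 0, 0], "hand": 0.0, "delta_pos": [-0.0085, 0, 0.0085]}, {"turn": [0, 0, 0], "hand": 0.0, "delta_pos": [-0.0085, 0, 0.0085]}, {"turn": [0, 0, 0], "hand": 0.0, "delta_pos": [-0.0085, 0, 0.0085]}, {"turn": [0, 0, 0], "hand": 0.0, "delta_pos": [-0.0085, 0, 0.0085]}, {"turn": [0, 0, 0], "hand": 0.0, "delta_pos": [-0.0085, 0, 0.0085]}, {"turn": [0, 0, 0], "hand": 0.0, "delta_pos": [0, 0, 0]}, {"turn": [0, 0, 0], "hand": 0.0, "delta_pos": [0, 0, 0]}]'

```text
clock: 35.65
eef_pos: [563.1, 245.1, 120.0]
ee_rot: [-2.589, -0.8, -1.073]
ft_force: [-0.1, 0.4, -0.6]
grip_width: 0.314
gripper_force: 30.0
```

Call:
carry_out --series '[{"turn": [0, 0, 0], "hand": 0.0, "delta_pos": [-0.0028, 0, 0.0028]}, {"turn": [0, 0, 0], "hand": 0.0, "delta_pos": [0, 0, 0]}, {"turn": [0, 0, 0], "hand": 0.0, "delta_pos": [0, 0, 0]}]'

```text
clock: 36.02
eef_pos: [562.5, 245.2, 115.3]
ee_rot: [-2.59, -0.8, -1.072]
ft_force: [0.7, 0.4, -0.8]
grip_width: 0.315
gripper_force: 30.0
```

Call:
carry_out --series '[{"turn": [0, 0, 0], "hand": 0.0, "delta_pos": [-0.0014, 0, 0.0014]}, {"turn": [0, 0, 0], "hand": 0.0, "delta_pos": [0, 0, 0]}, {"turn": [0, 0, 0], "hand": 0.0, "delta_pos": [0, 0, 0]}]'

```text
clock: 36.4
eef_pos: [562.4, 245.1, 113.1]
ee_rot: [-2.59, -0.8, -1.072]
ft_force: [-0.7, -0.9, -0.9]
grip_width: 0.313
gripper_force: 30.0
```

Call:
carry_out --series '[{"turn": [0, 0, 0], "hand": 0.0, "delta_pos": [-0.0011, 0, 0.0011]}, {"turn": [0, 0, 0], "hand": 0.0, "delta_pos": [0, 0, 0]}, {"turn": [0, 0, 0], "hand": 0.0, "delta_pos": [0, 0, 0]}]'

```text
clock: 36.78
eef_pos: [562.8, 245.3, 112.0]
ee_rot: [-2.589, -0.8, -1.073]
ft_force: [0.3, 0.5, 2.4]
grip_width: 0.314
gripper_force: 30.0
```

Call:
carry_out --series '[{"turn": [0, 0, 0], "hand": 0.0, "delta_pos": [-0.0007, 0, 0.0007]}, {"turn": [0, 0, 0], "hand": 0.0, "delta_pos": [0, 0, 0]}, {"turn": [0, 0, 0], "hand": 0.0, "delta_pos": [0, 0, 0]}]'

```text
clock: 37.15
eef_pos: [563.0, 245.8, 111.9]
ee_rot: [-2.587, -0.8, -1.075]
ft_force: [-3.1, -0.2, 9.1]
grip_width: 0.314
gripper_force: 30.0
```

Call:
carry_out --series '[{"turn": [0, 0, 0], "hand": 0.046, "delta_pos": [0, 0, 0]}, {"turn": [0, 0, 0], "hand": 0.046, "delta_pos": [0, 0, 0]}, {"turn": [0, 0, 0], "hand": 0.046, "delta_pos": [0, 0, 0]}, {"turn": [0, 0, 0], "hand": 0.046, "delta_pos": [0, 0, -0.015]}, {"turn": [0, 0, 0], "hand": 0.046, "delta_pos": [0, 0, -0.03]}, {"turn": [0, 0, 0], "hand": 0.046, "delta_pos": [0, 0, -0.04]}, {"turn": [0, 0, 0], "hand": 0.05, "delta_pos": [0.03, 0, -0.04]}, {"turn": [0, 0, 0], "hand": 0.06, "delta_pos": [0.03, 0, -0.01]}, {"turn": [0, 0, 0], "hand": 0.06, "delta_pos": [0.03, 0, -0.01]}, {"turn": [0, 0, 0], "hand": 0.06, "delta_pos": [0, 0, 0]}, {"turn": [0, 0, 0], "hand": 0.06, "delta_pos": [0, 0, 0]}]'

```text
clock: 38.52
eef_pos: [531.9, 227.7, 258.2]
ee_rot: [-2.579, -0.803, -1.071]
ft_force: [-0.2, 0.3, 0.4]
grip_width: 0.684
gripper_force: 0.0
```

```bash
python3 - <<'E'
from kin import *
from h import *
s=st(); q=s["joints"]; tubes("side"); tubes("top")
a=-1.553; P=pickP(545,-239,a)
plan(q,[([490,-30,270],upR(.8),'s'),(P+[0,0,90],pickR(a),'t'),(P,pickR(a),'s')])
a=-1.860; P=pickP(440.5,-238,a); plan(q,[(P+[0,0,90],pickR(a),'t')])
E
```

```text
38.52 q [0.01 0.05 2.16 1.09 0.47 0.09] p [531.9 227.7 258.2] F [-0.2  0.3  0.4] grip 0.684
side 0.9 [311. 248.] [ 438.3 -247.5] [ 422.  -306.7] [ 459.5 -170.6] ang -1.84 len 141.0
side 0.85 [378. 346.] [ 337.8 -595.7] [ 307.9 -653.6] [ 370.2 -533.3] ang -2.048 len 135.0
side 0.76 [267. 158.] [599.2 111.1] [562.3  73.2] [637.1 150. ] ang -2.342 len 107.0
side 0.69 [312. 334.] [ 234.  -435.7] [ 270.4 -493.3] [ 199.8 -382. ] ang -1.006 len 132.0
side 0.61 [332. 227.] [ 545.5 -242.2] [ 547.5 -305.6] [ 543.2 -168. ] ang -1.54 len 138.0
side 0.58 [232. 129.] [609.6 305.4] [573.4 260.8] [642.7 346.2] ang -2.253 len 110.0
top 0.74 [218. 175.] [572.   74.9] [540.   55.9] [599.8  91.5] ang -2.605 len 70.0
top 0.69 [330. 185.] [ 544.2 -239.2] [ 546.7 -304.7] [ 541.6 -172.1] ang -1.532 len 133.0
top 0.65 [225. 224.] [431.6  53.6] [435.9  25. ] [427.   83.5] ang -1.42 len 59.0
top 0.62 [193. 154.] [634.5 150. ] [399.1  15.4] [858.5 278.3] ang -2.622 len 529.0
top 0.59 [330. 222.] [ 439.7 -237.6] [ 422.2 -300.7] [ 457.8 -172.7] ang -1.842 len 133.0
top 0.58 [404. 299.] [ 231.8 -431.8] [ 268.1 -48
[... 632 characters left out ...]
0.21 [490. -30. 270.] [-0.66  0.39  1.63  0.58  1.66  2.35]
  margin 0.68 err 0.0 step 0.07 [ 546. -276.  104.] [-0.87  0.82  1.26  0.47  1.71  2.16]
s turn [-0.  0.  0.] 1 [-0.  0.  0.] | shift [63.6 -0.  63.6] 2 [31.8 -0.  31.8]
  margin 0.85 err 0.0 step 0.06 [ 546. -276.   14.] [-0.87  0.93  1.28  0.46  1.59  2.1 ]
  margin 0.88 err 0.0 step 0.00 [ 546. -276.   14.] [-0.87  0.93  1.28  0.46  1.59  2.1 ]
t turn [-0.008 -0.638  2.588] 17 [-0.0005 -0.0375  0.1522] | shift [ 469.2  -45.2 -251. ] 12 [ 39.1  -3.8 -20.9]
  margin 0.23 err 0.0 step 0.30 [532. 228. 258.] [-0.22  0.25  1.9   0.9   1.13  2.75]
  margin 0.32 err 0.0 step 0.09 [ 430. -273.  104.] [-1.09  0.68  1.61  0.51  1.49  2.12]
```

Call:
carry_out --series '[{"turn": [0, 0, 0], "hand": 0.06, "delta_pos": [-0.0197, 0.0313, -0.023]}, {"turn": [0, 0, 0], "hand": 0.06, "delta_pos": [-0.0197, 0.0313, -0.023]}, {"turn": [0, 0, 0], "hand": 0.06, "delta_pos": [-0.0197, 0.0313, -0.023]}, {"turn": [0, 0, 0], "hand": 0.06, "delta_pos": [-0.0197, 0.0313, -0.023]}, {"turn": [0, 0, 0], "hand": 0.06, "delta_pos": [-0.0197, 0.0313, -0.023]}, {"turn": [0, 0, 0], "hand": 0.06, "delta_pos": [-0.0197, 0.0313, -0.023]}, {"turn": [0.0663, -0.0022, -0.0707], "hand": 0.06, "delta_pos": [0, 0, 0]}, {"turn": [0.0663, -0.0022, -0.0707], "hand": 0.06, "delta_pos": [0, 0, 0]}]'

```text
clock: 39.72
eef_pos: [490.6, -30.9, 270.8]
ee_rot: [-2.445, -1.033, -1.015]
ft_force: [0.4, -0.2, 0.3]
grip_width: 0.684
gripper_force: 0.0
```

Call:
carry_out --series '[{"turn": [0, -0.043, 0.1462], "hand": 0.06, "delta_pos": [0, 0, 0]}, {"turn": [0, -0.043, 0.1462], "hand": 0.06, "delta_pos": [0, 0, 0]}, {"turn": [0, -0.043, 0.1462], "hand": 0.06, "delta_pos": [0, 0, 0]}, {"turn": [0, -0.043, 0.1462], "hand": 0.06, "delta_pos": [0, 0, 0]}, {"turn": [0, -0.043, 0.1462], "hand": 0.06, "delta_pos": [0, 0, 0]}, {"turn": [0, -0.043, 0.1462], "hand": 0.06, "delta_pos": [0, 0, 0]}, {"turn": [0, -0.043, 0.1462], "hand": 0.06, "delta_pos": [0, 0, 0]}, {"turn": [0, -0.043, 0.1462], "hand": 0.06, "delta_pos": [0, 0, 0]}, {"turn": [0, -0.043, 0.1462], "hand": 0.06, "delta_pos": [0, 0, 0]}, {"turn": [0, -0.043, 0.1462], "hand": 0.06, "delta_pos": [0, 0, 0]}, {"turn": [0, -0.043, 0.1462], "hand": 0.06, "delta_pos": [0, 0, 0]}, {"turn": [0, -0.043, 0.1462], "hand": 0.06, "delta_pos": [0, 0, 0]}]'

```text
clock: 41.22
eef_pos: [490.8, -29.6, 270.7]
ee_rot: [-2.334, 1.061, 0.24]
ft_force: [-0.0, 0.7, -0.1]
grip_width: 0.684
gripper_force: 0.0
```

Call:
carry_out --series '[{"turn": [0, -0.043, 0.1462], "hand": 0.06, "delta_pos": [0, 0, 0]}, {"turn": [0, -0.043, 0.1462], "hand": 0.06, "delta_pos": [0, 0, 0]}, {"turn": [0, -0.043, 0.1462], "hand": 0.06, "delta_pos": [0, 0, 0]}, {"turn": [0, -0.043, 0.1462], "hand": 0.06, "delta_pos": [0, 0, 0]}, {"turn": [0, -0.043, 0.1462], "hand": 0.06, "delta_pos": [0, 0, 0]}, {"turn": [0, 0, 0], "hand": 0.06, "delta_pos": [0.0486, -0.0085, -0.0095]}, {"turn": [0, 0, 0], "hand": 0.06, "delta_pos": [0.0486, -0.0085, -0.0095]}, {"turn": [0, 0, 0], "hand": 0.06, "delta_pos": [0.0486, -0.0085, -0.0095]}, {"turn": [0, 0, 0], "hand": 0.06, "delta_pos": [0.0486, -0.0085, -0.0095]}, {"turn": [0, 0, 0], "hand": 0.06, "delta_pos": [0.0486, -0.0085, -0.0095]}, {"turn": [0, 0, 0], "hand": 0.06, "delta_pos": [0.049, -0.0088, -0.0094]}, {"turn": [0, 0, 0], "hand": 0.06, "delta_pos": [0, 0, 0]}]'

```text
clock: 42.72
eef_pos: [546.2, -277.4, 101.3]
ee_rot: [-1.773, 1.747, 0.738]
ft_force: [-0.2, -0.5, 0.7]
grip_width: 0.69
gripper_force: 0.0
```

Call:
carry_out --series '[{"turn": [0, 0, 0], "hand": 0.06, "delta_pos": [0, 0, 0]}]'

```text
clock: 42.85
eef_pos: [546.4, -274.8, 104.9]
ee_rot: [-1.776, 1.744, 0.737]
ft_force: [0.9, 0.4, -0.4]
grip_width: 0.681
gripper_force: 0.0
```

```bash
python3 - <<'E'
from h import *
st(); tubes("wrist"); tubes("side"); a=-1.545; go(pickP(545,-239.5,a),pickR(a))
E
```

```text
42.85 q [-0.87  0.82  1.26  0.47  1.71  2.16] p [ 546.4 -274.8  104.9] F [ 0.9  0.4 -0.4] grip 0.681
wrist 0.93 [285. 143.] [ 546.7 -259.1] [ 547.7 -311.8] [ 544.3 -145.4] ang -1.551 len 166.0
wrist 0.83 [457. 148.] [ 436.6 -256.8] [ 421.7 -304.6] [ 465.2 -161.4] ang -1.866 len 150.0
wrist 0.73 [276. 377.] [ 558.8 1307.9] [ 495.4 1280.7] [ 624.3 1337.6] ang -2.726 len 141.0
side 0.96 [312. 334.] [ 234.6 -436.9] [ 271.1 -493.6] [ 199.7 -382.8] ang -0.999 len 132.0
side 0.71 [379. 348.] [ 336.3 -599. ] [ 308.4 -652.9] [ 369.8 -534.4] ang -2.049 len 133.0
side 0.7 [310. 247.] [ 440.2 -241.6] [ 421.  -306.5] [ 461.8 -169.1] ang -1.86 len 143.0
side 0.68 [328. 224.] [ 543.8 -227.7] [ 539.2 -301.9] [ 547.7 -164.9] ang -1.633 len 137.0
side 0.57 [278. 136.] [706.6 159.9] [655.9  31.3] [823.7 456.3] ang -1.947 len 457.0
turn [-0.007 -0.    -0.003] rows 1 | shift mm [66.5  1.  64.5] rows>= 1.5433629067310315
```

Call:
carry_out --series '[{"turn": [-0.007, 0, -0.003], "hand": 0.06, "delta_pos": [0.019, 0.0003, 0.0185]}, {"turn": [0, 0, 0], "hand": 0.06, "delta_pos": [0.019, 0.0003, 0.0185]}, {"turn": [0, 0, 0], "hand": 0.06, "delta_pos": [0.0165, 0.0002, 0.016]}, {"turn": [0, 0, 0], "hand": 0.06, "delta_pos": [0.012, 0.0002, 0.0115]}, {"turn": [0, 0, 0], "hand": 0.06, "delta_pos": [0, 0, 0]}, {"turn": [0, 0, 0], "hand": 0.06, "delta_pos": [0, 0, 0]}, {"turn": [0, 0, 0], "hand": 0.0, "delta_pos": [0, 0, 0]}, {"turn": [0, 0, 0], "hand": 0.0, "delta_pos": [0, 0, 0]}, {"turn": [0, 0, 0], "hand": 0.0, "delta_pos": [0, 0, 0]}, {"turn": [0, 0, 0], "hand": 0.0, "delta_pos": [0, 0, 0]}, {"turn": [0, 0, 0], "hand": 0.0, "delta_pos": [0, 0, 0]}, {"turn": [0, 0, 0], "hand": 0.0, "delta_pos": [0, 0, 0]}]'

```text
clock: 44.55
eef_pos: [545.9, -277.3, 12.8]
ee_rot: [-1.784, 1.742, 0.739]
ft_force: [-0.6, -0.5, 2.0]
grip_width: 0.317
gripper_force: 30.0
```

Call:
carry_out --series '[{"turn": [0, 0, 0], "hand": 0.0, "delta_pos": [-0.012, 0, -0.012]}, {"turn": [0, 0, 0], "hand": 0.0, "delta_pos": [-0.025, 0, -0.025]}, {"turn": [0, 0, 0], "hand": 0.0, "delta_pos": [-0.032, 0, -0.032]}, {"turn": [0, 0, 0], "hand": 0.0, "delta_pos": [-0.032, 0, -0.032]}, {"turn": [0, 0, 0], "hand": 0.0, "delta_pos": [-0.032, 0, -0.032]}, {"turn": [0, 0, 0], "hand": 0.0, "delta_pos": [-0.03, 0, -0.03]}, {"turn": [0, 0, 0], "hand": 0.0, "delta_pos": [0, 0, 0]}, {"turn": [0, 0, 0], "hand": 0.0, "delta_pos": [0, 0, 0]}]'

```text
clock: 45.55
eef_pos: [545.7, -277.0, 243.0]
ee_rot: [-1.785, 1.742, 0.74]
ft_force: [-0.5, 0.3, -0.8]
grip_width: 0.317
gripper_force: 30.0
```

```bash
python3 - <<'E'
from kin import *
from h import *
s=st(); q=s["joints"]; f=.6; U=upP(W([0,30,8]),f); print(U.round(1))
plan(q,[([500,-120,290],upR(.75),'t'),(U+[-10,0,150],upR(f),'s'),(U+[0,0,70],upR(f),'s')])
E
```

```text
45.55 q [-0.87  0.69  1.16  0.49  1.91  2.27] p [ 545.7 -277.   243. ] F [-0.5  0.3 -0.8] grip 0.317
[560.  185.  109.8]
t turn [ 1.000e-03  7.750e-01 -2.433e+00] 16 [ 1.000e-04  4.840e-02 -1.521e-01] | shift [  85.3 -145.9   18.7] 4 [ 21.3 -36.5   4.7]
  margin 0.72 err 0.0 step 0.20 [ 546. -277.  243.] [-1.04  0.42  1.66  0.78  1.36 -0.52]
  margin 0.46 err 0.0 step 0.07 [ 500. -120.  290.] [-0.95  0.16  1.92  0.81  1.3  -0.46]
s turn [-0.106  0.     0.106] 1 [-0.1061  0.      0.1061] | shift [ 151.5 -189.1  194.2] 7 [ 21.6 -27.   27.7]
  margin 0.28 err 0.0 step 0.13 [550. 185. 260.] [-0.19  0.1   2.1   1.05  0.72 -0.12]
  margin 0.24 err 0.0 step 0.17 [550. 185. 260.] [-0.11  0.06  2.14  1.07  0.55  0.03]
s turn [-0.  0.  0.] 1 [-0.  0.  0.] | shift [-50.7   5.6  62.4] 2 [-25.4   2.8  31.2]
  margin 0.16 err 0.0 step 0.28 [560. 185. 180.] [-0.11  0.25  2.22  1.53  0.48 -0.5 ]
  margin 0.16 err 0.0 step 0.00 [560. 185. 180.] [-0.11  0.25  2.22  1.53  0.48 -0.5 ]
```

Call:
carry_out --series '[{"turn": [0, 0.0484, -0.1521], "hand": 0.0, "delta_pos": [0, 0, 0]}, {"turn": [0, 0.0484, -0.1521], "hand": 0.0, "delta_pos": [0, 0, 0]}, {"turn": [0, 0.0484, -0.1521], "hand": 0.0, "delta_pos": [0, 0, 0]}, {"turn": [0, 0.0484, -0.1521], "hand": 0.0, "delta_pos": [0, 0, 0]}, {"turn": [0, 0.0484, -0.1521], "hand": 0.0, "delta_pos": [0, 0, 0]}, {"turn": [0, 0.0484, -0.1521], "hand": 0.0, "delta_pos": [0, 0, 0]}, {"turn": [0, 0.0484, -0.1521], "hand": 0.0, "delta_pos": [0, 0, 0]}, {"turn": [0, 0.0484, -0.1521], "hand": 0.0, "delta_pos": [0, 0, 0]}]'

```text
clock: 46.55
eef_pos: [545.2, -276.3, 241.3]
ee_rot: [-2.574, 0.514, -0.138]
ft_force: [-0.2, 0.1, -1.2]
grip_width: 0.315
gripper_force: 30.0
```

Call:
carry_out --series '[{"turn": [0, 0.0484, -0.1521], "hand": 0.0, "delta_pos": [0, 0, 0]}, {"turn": [0, 0.0484, -0.1521], "hand": 0.0, "delta_pos": [0, 0, 0]}, {"turn": [0, 0.0484, -0.1521], "hand": 0.0, "delta_pos": [0, 0, 0]}, {"turn": [0, 0.0484, -0.1521], "hand": 0.0, "delta_pos": [0, 0, 0]}, {"turn": [0, 0.0484, -0.1521], "hand": 0.0, "delta_pos": [0, 0, 0]}, {"turn": [0, 0.0484, -0.1521], "hand": 0.0, "delta_pos": [0, 0, 0]}, {"turn": [0, 0.0484, -0.1521], "hand": 0.0, "delta_pos": [0, 0, 0]}, {"turn": [0, 0.0484, -0.1521], "hand": 0.0, "delta_pos": [0, 0, 0]}, {"turn": [0, 0, 0], "hand": 0.0, "delta_pos": [0.0285, -0.0486, 0.0062]}, {"turn": [0, 0, 0], "hand": 0.0, "delta_pos": [0.0284, -0.0486, 0.0062]}, {"turn": [0, 0, 0], "hand": 0.0, "delta_pos": [0.0284, -0.0486, 0.0063]}]'

```text
clock: 47.92
eef_pos: [499.1, -118.2, 288.8]
ee_rot: [-2.482, -0.974, -1.026]
ft_force: [1.3, 0.4, -0.0]
grip_width: 0.312
gripper_force: 30.0
```

Call:
carry_out --series '[{"turn": [0, 0, 0], "hand": 0.0, "delta_pos": [0.0216, -0.027, 0.0277]}, {"turn": [0, 0, 0], "hand": 0.0, "delta_pos": [0.0216, -0.027, 0.0277]}, {"turn": [0, 0, 0], "hand": 0.0, "delta_pos": [0.0216, -0.027, 0.0277]}, {"turn": [0, 0, 0], "hand": 0.0, "delta_pos": [0.0216, -0.027, 0.0277]}, {"turn": [0, 0, 0], "hand": 0.0, "delta_pos": [0.0216, -0.027, 0.0277]}, {"turn": [0, 0, 0], "hand": 0.0, "delta_pos": [0.0216, -0.027, 0.0277]}, {"turn": [0, 0, 0], "hand": 0.0, "delta_pos": [0.0216, -0.027, 0.0277]}, {"turn": [-0.053, 0, 0.053], "hand": 0.0, "delta_pos": [0, 0, 0]}, {"turn": [-0.053, 0, 0.053], "hand": 0.0, "delta_pos": [0, 0, 0]}, {"turn": [0, 0, 0], "hand": 0.0, "delta_pos": [0, 0, 0]}, {"turn": [0, 0, 0], "hand": 0.0, "delta_pos": [0, 0, 0]}]'

```text
clock: 49.3
eef_pos: [549.7, 184.3, 259.0]
ee_rot: [-2.589, -0.803, -1.07]
ft_force: [0.6, 0.3, -0.5]
grip_width: 0.32
gripper_force: 30.0
```

```bash
python3 - <<'E'
from h import *
st(); f=.6; U=upP(W([0,30,8]),f); go(U+[0,0,72],upR(f))
c,im=snap("wrist"); k,l,s_,ce=cv2.connectedComponentsWithStats(red(im))
for i in range(1,k):
    if s_[i,4]>100: print(ce[i].round(1),s_[i].tolist())
b=red(cv2.imread("pics/w7.png")[:,:,::-1].copy()); k,l,s_,ce=cv2.connectedComponentsWithStats(b); i=1+s_[1:,4].argmax(); print("ref",ce[i].round(1),s_[i])
E
```

```text
49.3 q [-0.11  0.06  2.14  1.07  0.56  0.02] p [549.7 184.3 259. ] F [ 0.6  0.3 -0.5] grip 0.32
turn [-0.001  0.002  0.001] rows 1 | shift mm [-48.3   5.2  60.9] rows>= 1.298410966423216
[284.1 267.9] [250, 228, 70, 80, 5231]
[220.2 268.9] [213, 258, 18, 30, 294]
ref [284.3 264.8] [ 249  225   71   80 5316]
```

Call:
carry_out --series '[{"turn": [-0.001, 0.002, 0.001], "hand": 0.0, "delta_pos": [-0.0121, 0.0013, 0.0153]}, {"turn": [0, 0, 0], "hand": 0.0, "delta_pos": [-0.0121, 0.0013, 0.0152]}, {"turn": [0, 0, 0], "hand": 0.0, "delta_pos": [-0.0121, 0.0013, 0.0152]}, {"turn": [0, 0, 0], "hand": 0.0, "delta_pos": [-0.012, 0.0013, 0.0152]}, {"turn": [0, 0, 0], "hand": 0.0, "delta_pos": [0, 0, 0]}, {"turn": [0, 0, 0], "hand": 0.0, "delta_pos": [-0.0085, 0, 0.0085]}, {"turn": [0, 0, 0], "hand": 0.0, "delta_pos": [-0.0085, 0, 0.0085]}, {"turn": [0, 0, 0], "hand": 0.0, "delta_pos": [-0.0085, 0, 0.0085]}, {"turn": [0, 0, 0], "hand": 0.0, "delta_pos": [-0.0085, 0, 0.0085]}, {"turn": [0, 0, 0], "hand": 0.0, "delta_pos": [-0.0085, 0, 0.0085]}, {"turn": [0, 0, 0], "hand": 0.0, "delta_pos": [0, 0, 0]}, {"turn": [0, 0, 0], "hand": 0.0, "delta_pos": [0, 0, 0]}]'

```text
clock: 50.85
eef_pos: [561.2, 184.9, 123.3]
ee_rot: [-2.588, -0.799, -1.077]
ft_force: [0.7, -0.1, -0.3]
grip_width: 0.317
gripper_force: 30.0
```

Call:
carry_out --series '[{"turn": [0, 0, 0], "hand": 0.0, "delta_pos": [-0.0042, 0, 0.0042]}, {"turn": [0, 0, 0], "hand": 0.0, "delta_pos": [0, 0, 0]}, {"turn": [0, 0, 0], "hand": 0.0, "delta_pos": [0, 0, 0]}]'

```text
clock: 51.22
eef_pos: [560.9, 185.1, 117.2]
ee_rot: [-2.589, -0.8, -1.076]
ft_force: [0.4, 0.1, -0.4]
grip_width: 0.32
gripper_force: 30.0
```

Call:
carry_out --series '[{"turn": [0, 0, 0], "hand": 0.0, "delta_pos": [-0.0014, 0, 0.0014]}, {"turn": [0, 0, 0], "hand": 0.0, "delta_pos": [0, 0, 0]}, {"turn": [0, 0, 0], "hand": 0.0, "delta_pos": [0, 0, 0]}]'

```text
clock: 51.6
eef_pos: [560.6, 185.0, 114.6]
ee_rot: [-2.589, -0.799, -1.075]
ft_force: [0.2, 0.3, -1.8]
grip_width: 0.319
gripper_force: 30.0
```

Call:
carry_out --series '[{"turn": [0, 0, 0], "hand": 0.0, "delta_pos": [-0.0014, 0, 0.0014]}, {"turn": [0, 0, 0], "hand": 0.0, "delta_pos": [0, 0, 0]}, {"turn": [0, 0, 0], "hand": 0.0, "delta_pos": [0, 0, 0]}]'

```text
clock: 51.98
eef_pos: [561.4, 185.9, 114.2]
ee_rot: [-2.585, -0.799, -1.08]
ft_force: [-2.3, -0.2, 8.8]
grip_width: 0.316
gripper_force: 30.0
```

Call:
carry_out --series '[{"turn": [0, 0, 0], "hand": 0.0, "delta_pos": [-0.0011, 0, 0.0011]}, {"turn": [0, 0, 0], "hand": 0.0, "delta_pos": [0, 0, 0]}, {"turn": [0, 0, 0], "hand": 0.0, "delta_pos": [0, 0, 0]}]'

```text
clock: 52.35
eef_pos: [562.3, 186.4, 113.8]
ee_rot: [-2.583, -0.799, -1.084]
ft_force: [-3.6, -0.7, 14.2]
grip_width: 0.318
gripper_force: 30.0
```

Call:
carry_out --series '[{"turn": [0, 0, 0], "hand": 0.046, "delta_pos": [0, 0, 0]}, {"turn": [0, 0, 0], "hand": 0.046, "delta_pos": [0, 0, 0]}, {"turn": [0, 0, 0], "hand": 0.046, "delta_pos": [0, 0, 0]}, {"turn": [0, 0, 0], "hand": 0.046, "delta_pos": [0, 0, -0.015]}, {"turn": [0, 0, 0], "hand": 0.046, "delta_pos": [0, 0, -0.03]}, {"turn": [0, 0, 0], "hand": 0.046, "delta_pos": [0, 0, -0.04]}, {"turn": [0, 0, 0], "hand": 0.05, "delta_pos": [0.03, 0, -0.04]}, {"turn": [0, 0, 0], "hand": 0.06, "delta_pos": [0.03, 0, -0.01]}, {"turn": [0, 0, 0], "hand": 0.06, "delta_pos": [0.03, 0, -0.01]}, {"turn": [0, 0, 0], "hand": 0.06, "delta_pos": [0, 0, 0]}, {"turn": [0, 0, 0], "hand": 0.06, "delta_pos": [0, 0, 0]}]'

```text
clock: 53.72
eef_pos: [529.1, 165.6, 266.2]
ee_rot: [-2.582, -0.801, -1.076]
ft_force: [-0.9, -0.3, -0.7]
grip_width: 0.683
gripper_force: 0.0
```

```bash
python3 - <<'E'
from kin import *
from h import *
s=st(); q=s["joints"]; tubes("side"); tubes("top")
c,im=snap("wrist"); k,l,s_,ce=cv2.connectedComponentsWithStats(red(im))
for i in range(1,k):
    if s_[i,4]>60: print(ce[i].round(1),s_[i].tolist(),onz(c,ce[i],130.).round(1))
print("expected caps top centre", [proj(c,W([0,y,138])).round(0).tolist() for y in(-90,30,90)])
a=-1.85; P=pickP(440,-238,a)
plan(q,[([480,-50,270],upR(.8),'s'),(P+[0,0,90],pickR(a),'t'),(P,pickR(a),'s')])
E
```

```text
53.73 q [-0.19  0.02  2.17  1.06  0.62 -0.02] p [529.1 165.6 266.2] F [-0.9 -0.3 -0.7] grip 0.683
side 0.96 [379. 347.] [ 337.7 -596.2] [ 310.2 -651. ] [ 368.8 -534.3] ang -2.037 len 131.0
side 0.83 [310. 247.] [ 439.8 -241.2] [ 421.3 -302.9] [ 460.7 -171.9] ang -1.863 len 137.0
side 0.72 [243. 139.] [604.6 238.7] [566.1 193.8] [640.8 281. ] ang -2.279 len 115.0
side 0.72 [312. 334.] [ 233.8 -435.7] [ 270.6 -493.3] [ 199.6 -382.2] ang -1.002 len 132.0
side 0.64 [232. 131.] [603.5 297.3] [570.6 257.4] [638.4 339.8] ang -2.26 len 107.0
side 0.53 [349. 197.] [ 675.2 -205.4] [ 688.8 -272.9] [ 663.2 -145.4] ang -1.373 len 130.0
side 0.48 [267. 158.] [598.9 111.4] [562.   73.5] [633.5 147.1] ang -2.341 len 103.0
top 0.91 [330. 222.] [ 439.6 -236.4] [ 420.9 -299.9] [ 458.2 -172.9] ang -1.856 len 132.0
top 0.9 [404. 298.] [ 233.6 -433.1] [ 270.9 -489.8] [ 197.8 -378.6] ang -0.989 len 133.0
top 0.8 [461. 259.] [ 337.  -593.7] [ 305.7 -652.6] [ 369.5 -532.5] ang -2.059 len 136.0
top 0.49 [170. 169.] [589.3 213.1] [573.6 202. ] [603.1 222.9] ang -2.527 len 36.0
top 0.49 [221. 177.] [566.1  67.6
[... 547 characters left out ...]
 0.0 step 0.15 [480. -50. 270.] [-0.88  0.05  2.13  0.91  1.11 -0.41]
  margin 0.30 err 0.0 step 0.07 [480. -50. 270.] [-0.88  0.12  2.03  0.84  1.24 -0.5 ]
t turn [-0.    -0.488  2.753] 18 [-0.     -0.0271  0.1529] | shift [279.1 -13.4 -44.1] 7 [39.9 -1.9 -6.3]
  margin 0.36 err 0.0 step 0.19 [480. -50. 270.] [-0.79  0.3   1.78  0.67  1.52  2.44]
  margin 0.60 err 0.0 step 0.06 [ 430. -273.  104.] [-1.09  0.68  1.61  0.51  1.49  2.12]
s turn [ 0. -0.  0.] 1 [ 0. -0.  0.] | shift [63.6  0.  63.6] 2 [31.8  0.  31.8]
  margin 0.75 err 0.0 step 0.07 [ 430. -273.   14.] [-1.09  0.81  1.63  0.52  1.36  2.04]
  margin 0.75 err 0.0 step 0.00 [ 430. -273.   14.] [-1.09  0.81  1.63  0.52  1.36  2.04]
```

Both placed caps appear within a few pixels of where seated, upright tubes should. Tube C is next.

Call:
carry_out --series '[{"turn": [0, 0, 0], "hand": 0.06, "delta_pos": [-0.0223, 0.0299, -0.0237]}, {"turn": [0, 0, 0], "hand": 0.06, "delta_pos": [-0.0223, 0.0299, -0.0237]}, {"turn": [0, 0, 0], "hand": 0.06, "delta_pos": [-0.0223, 0.0299, -0.0237]}, {"turn": [0, 0, 0], "hand": 0.06, "delta_pos": [-0.0223, 0.0299, -0.0237]}, {"turn": [0, 0, 0], "hand": 0.06, "delta_pos": [-0.0223, 0.0299, -0.0237]}, {"turn": [0.0689, -0.0026, -0.0705], "hand": 0.06, "delta_pos": [0, 0, 0]}, {"turn": [0.0689, -0.0026, -0.0705], "hand": 0.06, "delta_pos": [0, 0, 0]}]'

```text
clock: 54.85
eef_pos: [480.5, -51.0, 270.6]
ee_rot: [-2.445, -1.033, -1.015]
ft_force: [-0.3, -0.1, 0.9]
grip_width: 0.682
gripper_force: 0.0
```

Call:
carry_out --series '[{"turn": [0, -0.0271, 0.1529], "hand": 0.06, "delta_pos": [0, 0, 0]}, {"turn": [0, -0.0271, 0.1529], "hand": 0.06, "delta_pos": [0, 0, 0]}, {"turn": [0, -0.0271, 0.1529], "hand": 0.06, "delta_pos": [0, 0, 0]}, {"turn": [0, -0.0271, 0.1529], "hand": 0.06, "delta_pos": [0, 0, 0]}, {"turn": [0, -0.0271, 0.1529], "hand": 0.06, "delta_pos": [0, 0, 0]}, {"turn": [0, -0.0271, 0.1529], "hand": 0.06, "delta_pos": [0, 0, 0]}, {"turn": [0, -0.0271, 0.1529], "hand": 0.06, "delta_pos": [0, 0, 0]}, {"turn": [0, -0.0271, 0.1529], "hand": 0.06, "delta_pos": [0, 0, 0]}, {"turn": [0, -0.0271, 0.1529], "hand": 0.06, "delta_pos": [0, 0, 0]}]'

```text
clock: 55.98
eef_pos: [480.6, -49.8, 270.6]
ee_rot: [-2.44, 0.663, -0.211]
ft_force: [-0.3, 0.5, 0.5]
grip_width: 0.685
gripper_force: 0.0
```

Call:
carry_out --series '[{"turn": [0, -0.0271, 0.1529], "hand": 0.06, "delta_pos": [0, 0, 0]}, {"turn": [0, -0.0271, 0.1529], "hand": 0.06, "delta_pos": [0, 0, 0]}, {"turn": [0, -0.0271, 0.1529], "hand": 0.06, "delta_pos": [0, 0, 0]}, {"turn": [0, -0.0271, 0.1529], "hand": 0.06, "delta_pos": [0, 0, 0]}, {"turn": [0, -0.0271, 0.1529], "hand": 0.06, "delta_pos": [0, 0, 0]}, {"turn": [0, -0.0271, 0.1529], "hand": 0.06, "delta_pos": [0, 0, 0]}, {"turn": [0, -0.0271, 0.1529], "hand": 0.06, "delta_pos": [0, 0, 0]}, {"turn": [0, -0.0271, 0.1529], "hand": 0.06, "delta_pos": [0, 0, 0]}, {"turn": [0, -0.0271, 0.1529], "hand": 0.06, "delta_pos": [0, 0, 0]}]'

```text
clock: 57.1
eef_pos: [480.8, -50.0, 270.5]
ee_rot: [-1.466, 1.956, 0.611]
ft_force: [-0.3, 0.6, 0.8]
grip_width: 0.686
gripper_force: 0.0
```

Call:
carry_out --series '[{"turn": [0, 0, 0], "hand": 0.06, "delta_pos": [0.0465, -0.0022, -0.0073]}, {"turn": [0, 0, 0], "hand": 0.06, "delta_pos": [0.0465, -0.0022, -0.0073]}, {"turn": [0, 0, 0], "hand": 0.06, "delta_pos": [0.0465, -0.0022, -0.0073]}, {"turn": [0, 0, 0], "hand": 0.06, "delta_pos": [0.0465, -0.0022, -0.0074]}, {"turn": [0, 0, 0], "hand": 0.06, "delta_pos": [0.0465, -0.0023, -0.0074]}, {"turn": [0, 0, 0], "hand": 0.06, "delta_pos": [0.0466, -0.0023, -0.0074]}, {"turn": [0, 0, 0], "hand": 0.06, "delta_pos": [0, 0, 0]}, {"turn": [0, 0, 0], "hand": 0.06, "delta_pos": [0, 0, 0]}]'

```text
clock: 58.1
eef_pos: [430.8, -272.6, 104.8]
ee_rot: [-1.47, 1.951, 0.609]
ft_force: [0.2, 0.8, 0.3]
grip_width: 0.684
gripper_force: 0.0
```

```bash
python3 - <<'E'
from h import *
st(); tubes("wrist"); tubes("side"); a=-1.856; go(pickP(439.8,-237.5,a),pickR(a))
E
```

```text
58.1 q [-1.09  0.68  1.61  0.51  1.49  2.12] p [ 430.8 -272.6  104.8] F [0.2 0.8 0.3] grip 0.684
wrist 0.87 [288. 381.] [ 900.5 1419.5] [731.9 815.2] [1262.4 2716.6] ang -1.843 len 1974.0
wrist 0.75 [285. 141.] [ 434.7 -258.8] [ 420.2 -309.2] [ 465.5 -152. ] ang -1.851 len 164.0
wrist 0.73 [301. 382.] [ 849.5 1473.2] [694.9 819.7] [1199.3 2952.7] ang -1.803 len 2192.0
wrist 0.63 [266. 378.] [ 945.9 1230.5] [772.4 772.8] [1344.7 2282.3] ang -1.933 len 1614.0
side 0.67 [379. 348.] [ 336.2 -599. ] [ 306.1 -653.6] [ 370.8 -536. ] ang -2.074 len 134.0
side 0.58 [312. 334.] [ 234.4 -436.4] [ 271.3 -493.5] [ 199.6 -382.9] ang -0.995 len 132.0
side 0.46 [301. 236.] [ 449.3 -194.4] [ 432.3 -225.7] [ 462.7 -169.6] ang -2.067 len 64.0
turn [0.003 0.    0.006] rows 1 | shift mm [65.6  1.6 64.4] rows>= 1.5319674067140832
```

Call:
carry_out --series '[{"turn": [0.003, 0, 0.006], "hand": 0.06, "delta_pos": [0.0185, 0.0004, 0.0182]}, {"turn": [0, 0, 0], "hand": 0.06, "delta_pos": [0.0185, 0.0004, 0.0182]}, {"turn": [0, 0, 0], "hand": 0.06, "delta_pos": [0.0166, 0.0004, 0.016]}, {"turn": [0, 0, 0], "hand": 0.06, "delta_pos": [0.012, 0.0004, 0.012]}, {"turn": [0, 0, 0], "hand": 0.06, "delta_pos": [0, 0, 0]}, {"turn": [0, 0, 0], "hand": 0.06, "delta_pos": [0, 0, 0]}, {"turn": [0, 0, 0], "hand": 0.0, "delta_pos": [0, 0, 0]}, {"turn": [0, 0, 0], "hand": 0.0, "delta_pos": [0, 0, 0]}, {"turn": [0, 0, 0], "hand": 0.0, "delta_pos": [0, 0, 0]}, {"turn": [0, 0, 0], "hand": 0.0, "delta_pos": [0, 0, 0]}, {"turn": [0, 0, 0], "hand": 0.0, "delta_pos": [0, 0, 0]}, {"turn": [0, 0, 0], "hand": 0.0, "delta_pos": [0, 0, 0]}]'

```text
clock: 59.8
eef_pos: [429.3, -273.8, 13.1]
ee_rot: [-1.464, 1.957, 0.606]
ft_force: [-0.3, -1.1, 2.4]
grip_width: 0.318
gripper_force: 30.0
```

Call:
carry_out --series '[{"turn": [0, 0, 0], "hand": 0.0, "delta_pos": [-0.012, 0, -0.012]}, {"turn": [0, 0, 0], "hand": 0.0, "delta_pos": [-0.025, 0, -0.025]}, {"turn": [0, 0, 0], "hand": 0.0, "delta_pos": [-0.032, 0, -0.032]}, {"turn": [0, 0, 0], "hand": 0.0, "delta_pos": [-0.032, 0, -0.032]}, {"turn": [0, 0, 0], "hand": 0.0, "delta_pos": [-0.032, 0, -0.032]}, {"turn": [0, 0, 0], "hand": 0.0, "delta_pos": [-0.03, 0, -0.03]}, {"turn": [0, 0, 0], "hand": 0.0, "delta_pos": [0, 0, 0]}, {"turn": [0, 0, 0], "hand": 0.0, "delta_pos": [0, 0, 0]}]'

```text
clock: 60.8
eef_pos: [428.8, -273.5, 243.3]
ee_rot: [-1.465, 1.958, 0.607]
ft_force: [-0.4, 0.2, -0.9]
grip_width: 0.318
gripper_force: 30.0
```

```bash
python3 - <<'E'
from kin import *
from h import *
s=st(); q=s["joints"]; f=.6; U=upP(W([0,-30,8]),f); print(U.round(1))
plan(q,[([480,-150,300],upR(.75),'t'),(U+[-10,0,160],upR(f),'s'),(U+[0,0,72],upR(f),'s'),(U,upR(f),'s')])
E
```

```text
60.8 q [-1.09  0.5   1.52  0.52  1.72  2.25] p [ 428.8 -273.5  243.3] F [-0.4  0.2 -0.9] grip 0.318
[556.9 125.1 109.8]
t turn [ 1.000e-03  5.260e-01 -2.715e+00] 18 [ 0.      0.0292 -0.1509] | shift [126.1 -55.3  45.8] 4 [ 31.5 -13.8  11.5]
  margin 0.58 err 0.0 step 0.18 [ 429. -273.  243.] [-1.24  0.34  1.8   0.71  1.43 -0.68]
  margin 0.49 err 0.0 step 0.06 [ 480. -150.  300.] [-1.03  0.16  1.89  0.78  1.37 -0.48]
s turn [-0.106  0.     0.106] 1 [-0.1061  0.      0.1061] | shift [ 145.8 -155.7  188.6] 7 [ 20.8 -22.2  26.9]
  margin 0.30 err 0.0 step 0.11 [547. 125. 270.] [-0.36  0.08  2.08  1.    0.86 -0.18]
  margin 0.25 err 0.0 step 0.15 [547. 125. 270.] [-0.3   0.04  2.13  1.03  0.7  -0.06]
s turn [-0.  0. -0.] 1 [-0.  0. -0.] | shift [-56.4   5.6  68.1] 2 [-28.2   2.8  34. ]
  margin 0.15 err 0.0 step 0.25 [557. 125. 182.] [-0.29  0.24  2.23  1.4   0.59 -0.51]
  margin 0.15 err 0.0 step 0.00 [557. 125. 182.] [-0.29  0.24  2.23  1.4   0.59 -0.51]
s turn [-0.  0.  0.] 1 [-0.  0.  0.] | shift [-50.9  -0.   50.9] 2 [-25.5  -0.   25.5]
  margin 0.09 err 0.0 step 0.23 [557. 125. 110.] [-0.29  0.43  2.29  1.79  0.6  -0.98]
  margin 0.09 err 0.0 step 0.00 [557. 125. 110.] [-0.29  0.43  2.29  1.79  0.6  -0.98]
```

Call:
carry_out --series '[{"turn": [0, 0.0292, -0.1509], "hand": 0.0, "delta_pos": [0, 0, 0]}, {"turn": [0, 0.0292, -0.1509], "hand": 0.0, "delta_pos": [0, 0, 0]}, {"turn": [0, 0.0292, -0.1509], "hand": 0.0, "delta_pos": [0, 0, 0]}, {"turn": [0, 0.0292, -0.1509], "hand": 0.0, "delta_pos": [0, 0, 0]}, {"turn": [0, 0.0292, -0.1509], "hand": 0.0, "delta_pos": [0, 0, 0]}, {"turn": [0, 0.0292, -0.1509], "hand": 0.0, "delta_pos": [0, 0, 0]}, {"turn": [0, 0.0292, -0.1509], "hand": 0.0, "delta_pos": [0, 0, 0]}, {"turn": [0, 0.0292, -0.1509], "hand": 0.0, "delta_pos": [0, 0, 0]}, {"turn": [0, 0.0292, -0.1509], "hand": 0.0, "delta_pos": [0, 0, 0]}, {"turn": [0, 0.0292, -0.1509], "hand": 0.0, "delta_pos": [0, 0, 0]}, {"turn": [0, 0.0292, -0.1509], "hand": 0.0, "delta_pos": [0, 0, 0]}, {"turn": [0, 0.0292, -0.1509], "hand": 0.0, "delta_pos": [0, 0, 0]}]'

```text
clock: 62.3
eef_pos: [428.6, -272.7, 242.0]
ee_rot: [-2.576, 0.159, -0.503]
ft_force: [0.6, 0.2, -1.3]
grip_width: 0.319
gripper_force: 30.0
```

Call:
carry_out --series '[{"turn": [0, 0.0292, -0.1509], "hand": 0.0, "delta_pos": [0, 0, 0]}, {"turn": [0, 0.0292, -0.1509], "hand": 0.0, "delta_pos": [0, 0, 0]}, {"turn": [0, 0.0292, -0.1509], "hand": 0.0, "delta_pos": [0, 0, 0]}, {"turn": [0, 0.0292, -0.1509], "hand": 0.0, "delta_pos": [0, 0, 0]}, {"turn": [0, 0.0292, -0.1509], "hand": 0.0, "delta_pos": [0, 0, 0]}, {"turn": [0, 0.0292, -0.1509], "hand": 0.0, "delta_pos": [0, 0, 0]}, {"turn": [0, 0, 0], "hand": 0.0, "delta_pos": [0.0315, -0.0138, 0.0115]}, {"turn": [0, 0, 0], "hand": 0.0, "delta_pos": [0.0315, -0.0138, 0.0115]}, {"turn": [0, 0, 0], "hand": 0.0, "delta_pos": [0.0315, -0.0138, 0.0114]}, {"turn": [0, 0, 0], "hand": 0.0, "delta_pos": [0.0316, -0.0139, 0.0114]}]'

```text
clock: 63.55
eef_pos: [480.0, -148.8, 299.1]
ee_rot: [-2.481, -0.975, -1.027]
ft_force: [0.1, -1.1, -1.1]
grip_width: 0.319
gripper_force: 30.0
```

Call:
carry_out --series '[{"turn": [0, 0, 0], "hand": 0.0, "delta_pos": [0.0208, -0.0222, 0.0269]}, {"turn": [0, 0, 0], "hand": 0.0, "delta_pos": [0.0208, -0.0222, 0.0269]}, {"turn": [0, 0, 0], "hand": 0.0, "delta_pos": [0.0208, -0.0222, 0.0269]}, {"turn": [0, 0, 0], "hand": 0.0, "delta_pos": [0.0208, -0.0222, 0.0269]}, {"turn": [0, 0, 0], "hand": 0.0, "delta_pos": [0.0208, -0.0222, 0.0269]}, {"turn": [0, 0, 0], "hand": 0.0, "delta_pos": [0.0208, -0.0222, 0.0269]}, {"turn": [0, 0, 0], "hand": 0.0, "delta_pos": [0.021, -0.0225, 0.0272]}, {"turn": [-0.053, 0, 0.053], "hand": 0.0, "delta_pos": [0, 0, 0]}, {"turn": [-0.053, 0, 0.053], "hand": 0.0, "delta_pos": [0, 0, 0]}, {"turn": [0, 0, 0], "hand": 0.0, "delta_pos": [0, 0, 0]}, {"turn": [0, 0, 0], "hand": 0.0, "delta_pos": [0, 0, 0]}]'

```text
clock: 64.92
eef_pos: [546.7, 124.7, 269.3]
ee_rot: [-2.588, -0.803, -1.071]
ft_force: [-0.1, -0.7, 0.0]
grip_width: 0.313
gripper_force: 30.0
```

```bash
python3 - <<'E'
from h import *
st(); f=.6; U=upP(W([0,-30,8]),f); go(U+[0,0,72],upR(f))
c,im=snap("wrist"); k,l,s_,ce=cv2.connectedComponentsWithStats(red(im))
for i in range(1,k):
    if s_[i,4]>100: print(ce[i].round(1),s_[i].tolist())
E
```

```text
64.92 q [-0.3   0.04  2.13  1.03  0.7  -0.06] p [546.7 124.7 269.3] F [-0.1 -0.7  0. ] grip 0.313
turn [-0.002  0.001  0.001] rows 1 | shift mm [-55.8   5.5  67.9] rows>= 1.4680804528408293
[184.8 243.5] [166, 225, 38, 38, 1296]
[284.1 264.5] [249, 225, 71, 81, 5380]
[115.5 279.6] [88, 253, 42, 44, 126]
[221.8 270.1] [217, 263, 12, 21, 131]
```

Call:
carry_out --series '[{"turn": [-0.002, 0.001, 0.001], "hand": 0.0, "delta_pos": [-0.0112, 0.0011, 0.0136]}, {"turn": [0, 0, 0], "hand": 0.0, "delta_pos": [-0.0112, 0.0011, 0.0136]}, {"turn": [0, 0, 0], "hand": 0.0, "delta_pos": [-0.0112, 0.0011, 0.0136]}, {"turn": [0, 0, 0], "hand": 0.0, "delta_pos": [-0.0111, 0.0011, 0.0136]}, {"turn": [0, 0, 0], "hand": 0.0, "delta_pos": [-0.0111, 0.0011, 0.0135]}, {"turn": [0, 0, 0], "hand": 0.0, "delta_pos": [0, 0, 0]}, {"turn": [0, 0, 0], "hand": 0.0, "delta_pos": [0, 0, 0]}]'

```text
clock: 65.85
eef_pos: [557.8, 124.6, 182.9]
ee_rot: [-2.59, -0.799, -1.076]
ft_force: [0.6, 0.2, -1.7]
grip_width: 0.319
gripper_force: 30.0
```

Call:
carry_out --series '[{"turn": [0, 0, 0], "hand": 0.0, "delta_pos": [-0.0085, 0, 0.0085]}, {"turn": [0, 0, 0], "hand": 0.0, "delta_pos": [-0.0085, 0, 0.0085]}, {"turn": [0, 0, 0], "hand": 0.0, "delta_pos": [-0.0085, 0, 0.0085]}, {"turn": [0, 0, 0], "hand": 0.0, "delta_pos": [-0.0085, 0, 0.0085]}, {"turn": [0, 0, 0], "hand": 0.0, "delta_pos": [-0.0085, 0, 0.0085]}, {"turn": [0, 0, 0], "hand": 0.0, "delta_pos": [-0.0035, 0, 0.0035]}, {"turn": [0, 0, 0], "hand": 0.0, "delta_pos": [0, 0, 0]}, {"turn": [0, 0, 0], "hand": 0.0, "delta_pos": [0, 0, 0]}]'

```text
clock: 66.85
eef_pos: [557.8, 124.9, 118.2]
ee_rot: [-2.589, -0.8, -1.077]
ft_force: [-0.5, 0.1, -0.7]
grip_width: 0.319
gripper_force: 30.0
```

Call:
carry_out --series '[{"turn": [0, 0, 0], "hand": 0.0, "delta_pos": [-0.0014, 0, 0.0014]}, {"turn": [0, 0, 0], "hand": 0.0, "delta_pos": [0, 0, 0]}, {"turn": [0, 0, 0], "hand": 0.0, "delta_pos": [0, 0, 0]}]'

```text
clock: 67.22
eef_pos: [557.5, 125.0, 115.6]
ee_rot: [-2.59, -0.8, -1.075]
ft_force: [-0.4, 0.4, -0.4]
grip_width: 0.316
gripper_force: 30.0
```

Call:
carry_out --series '[{"turn": [0, 0, 0], "hand": 0.0, "delta_pos": [-0.0011, 0, 0.0011]}, {"turn": [0, 0, 0], "hand": 0.0, "delta_pos": [0, 0, 0]}, {"turn": [0, 0, 0], "hand": 0.0, "delta_pos": [0, 0, 0]}]'

```text
clock: 67.6
eef_pos: [557.4, 125.0, 113.9]
ee_rot: [-2.59, -0.799, -1.075]
ft_force: [0.6, -0.9, -1.0]
grip_width: 0.318
gripper_force: 30.0
```

Call:
carry_out --series '[{"turn": [0, 0, 0], "hand": 0.0, "delta_pos": [-0.0011, 0, 0.0011]}, {"turn": [0, 0, 0], "hand": 0.0, "delta_pos": [0, 0, 0]}, {"turn": [0, 0, 0], "hand": 0.0, "delta_pos": [0, 0, 0]}]'

```text
clock: 67.97
eef_pos: [557.4, 125.0, 112.4]
ee_rot: [-2.59, -0.8, -1.075]
ft_force: [0.2, 1.2, -0.4]
grip_width: 0.318
gripper_force: 30.0
```

Call:
carry_out --series '[{"turn": [0, 0, 0], "hand": 0.0, "delta_pos": [-0.0009, 0, 0.0009]}, {"turn": [0, 0, 0], "hand": 0.0, "delta_pos": [0, 0, 0]}, {"turn": [0, 0, 0], "hand": 0.0, "delta_pos": [0, 0, 0]}]'

```text
clock: 68.35
eef_pos: [557.8, 125.4, 111.9]
ee_rot: [-2.588, -0.8, -1.077]
ft_force: [-1.7, 1.2, 6.1]
grip_width: 0.315
gripper_force: 30.0
```

Tube C is seated in cup 1. I release, back off and inspect.

Call:
carry_out --series '[{"turn": [0, 0, 0], "hand": 0.046, "delta_pos": [0, 0, 0]}, {"turn": [0, 0, 0], "hand": 0.046, "delta_pos": [0, 0, 0]}, {"turn": [0, 0, 0], "hand": 0.046, "delta_pos": [0, 0, 0]}, {"turn": [0, 0, 0], "hand": 0.046, "delta_pos": [0, 0, -0.015]}, {"turn": [0, 0, 0], "hand": 0.046, "delta_pos": [0, 0, -0.03]}, {"turn": [0, 0, 0], "hand": 0.046, "delta_pos": [0, 0, -0.045]}, {"turn": [0, 0, 0], "hand": 0.05, "delta_pos": [0.03, 0, -0.04]}, {"turn": [0, 0, 0], "hand": 0.06, "delta_pos": [0.04, 0, -0.02]}, {"turn": [0, 0, 0], "hand": 0.06, "delta_pos": [0.04, 0, -0.02]}, {"turn": [0, 0, 0], "hand": 0.06, "delta_pos": [0, 0, 0]}, {"turn": [0, 0, 0], "hand": 0.06, "delta_pos": [0, 0, 0]}]'

```text
clock: 69.72
eef_pos: [521.4, 101.5, 307.7]
ee_rot: [-2.589, -0.8, -1.074]
ft_force: [-0.6, 0.8, -2.1]
grip_width: 0.682
gripper_force: 0.0
```

```bash
cat >> h.py <<'E'
def H(th,y=0,r=195,h=50): return W([80-r*np.cos(th)+h*np.sin(th),y,50+r*np.sin(th)+h*np.cos(th)])
def downR(a): return RM(np.array([np.cos(a),np.sin(a),0]),D)
E
python3 - <<'E'
from kin import *
from h import *
s=st(); q=s["joints"]
_,w=snap("wrist"); t=snap("top")[1]
o=np.zeros((420,980,3),np.uint8); o[:,:560]=w; o[:,560:]=cv2.resize(t[85:245,100:260],(420,420),interpolation=cv2.INTER_CUBIC); cv2.imwrite("pics/m8.png",cv2.resize(o[:,:,::-1],(800,343)))
c=cam("wrist",s); k,l,s_,ce=cv2.connectedComponentsWithStats(red(w))
for i in range(1,k):
    if s_[i,4]>60: print(ce[i].round(1),s_[i].tolist())
print("expected cap tops",[proj(c,W([0,y,138])).round(0).tolist() for y in(-90,-30,30,90)])
a=YAW+np.pi/2; P=H(1.4)+[0,0,5-18.7]; print(H(1.4).round(1),P.round(1))
Q=plan(q,[([470,0,320],downR(a),'t'),(P+[0,0,80],downR(a),'s'),(P,downR(a),'s')])
for th in (1.0,.6,.3,0): Q,e,g=ik(H(th)+[0,0,5-18.7],downR(a),Q); print(th,e.round(1),g.round(2),Q.round(2))
E
```

```text
69.72 q [-0.4  -0.06  2.11  0.92  0.84  0.02] p [521.4 101.5 307.7] F [-0.6  0.8 -2.1] grip 0.682
[192.3 229.8] [176, 214, 33, 33, 957]
[126.3 266.9] [100, 243, 41, 38, 102]
[236.  262.1] [220, 245, 32, 35, 1009]
[284.6 297. ] [270, 280, 30, 35, 1027]
[337.3 320.6] [319, 313, 33, 13, 247]
expected cap tops [[[340.0, 334.0]], [[286.0, 294.0]], [[236.0, 257.0]], [[191.0, 224.0]]]
[651.8 148.2 250.7] [651.8 148.2 237. ]
t turn [ 0.361 -0.729 -0.87 ] 8 [ 0.0451 -0.0911 -0.1087] | shift [-104.1  -46.1  -12.3] 3 [-34.7 -15.4  -4.1]
  margin 0.35 err 0.0 step 0.16 [521. 102. 308.] [0.06 0.19 1.53 0.   1.42 0.11]
  margin 0.75 err 0.0 step 0.07 [470.  -0. 320.] [-0.15  0.09  1.63  0.    1.43 -0.09]
s turn [ 0. -0.  0.] 1 [ 0. -0.  0.] | shift [157.5 173.9   3. ] 6 [26.2 29.   0.5]
  margin 0.81 err 0.0 step 0.08 [652. 148. 317.] [ 0.12  0.4   1.22 -0.    1.53  0.17]
  margin 0.96 err 0.0 step 0.00 [652. 148. 317.] [ 0.12  0.4   1.22 -0.    1.53  0.17]
s turn [ 0. -0.  0.] 1 [ 0. -0.  0.] | shift [-0. -0. 80.] 2 [-0. -0. 40.]
  margin 0.96 err 0.0 step 0.08 [652. 148. 237.] [ 0.12  0.45  1.33 -0.    1.36  0.17]
  margin 0.96 err 0.0 step 0.00 [652. 148. 237.] [ 0.12  0.45  1.33 -0.    1.36  0.17]
1.0 0.0 0.86 [ 0.14  0.34  1.52 -0.    1.28  0.2 ]
0.6 0.0 0.67 [ 0.17  0.29  1.71 -0.    1.14  0.22]
0.3 0.0 0.54 [ 0.19  0.3   1.84 -0.    1.    0.24]
0 0.0 0.44 [ 0.2   0.36  1.94 -0.    0.85  0.25]
```

View pics/m8.png

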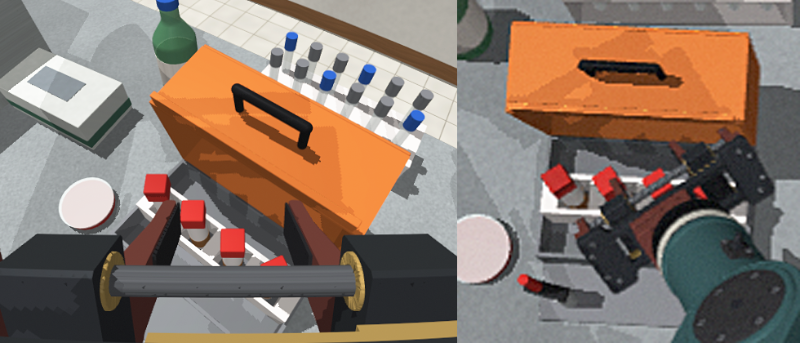

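All four tubes stand upright in their cups, with caps at about (157,187), (193,213), (232,240) and (275,265). Now the hood handle: turn the tool down, go above it and measure again.

Call:
carry_out --series '[{"turn": [0.0451, -0.0911, -0.1087], "hand": 0.05, "delta_pos": [0, 0, 0]}, {"turn": [0.0451, -0.0911, -0.1087], "hand": 0.05, "delta_pos": [0, 0, 0]}, {"turn": [0.0451, -0.0911, -0.1087], "hand": 0.05, "delta_pos": [0, 0, 0]}, {"turn": [0.0451, -0.0911, -0.1087], "hand": 0.05, "delta_pos": [0, 0, 0]}, {"turn": [0.0451, -0.0911, -0.1087], "hand": 0.05, "delta_pos": [0, 0, 0]}, {"turn": [0.0451, -0.0911, -0.1087], "hand": 0.05, "delta_pos": [0, 0, 0]}, {"turn": [0.0451, -0.0911, -0.1087], "hand": 0.05, "delta_pos": [0, 0, 0]}, {"turn": [0.0451, -0.0911, -0.1087], "hand": 0.05, "delta_pos": [0, 0, 0]}, {"turn": [0, 0, 0], "hand": 0.05, "delta_pos": [0, 0, -0.02]}, {"turn": [0, 0, 0], "hand": 0.05, "delta_pos": [0, 0, 0]}, {"turn": [0, 0, 0], "hand": 0.05, "delta_pos": [0, 0, 0]}]'

```text
clock: 71.2
eef_pos: [521.4, 100.9, 327.0]
ee_rot: [-2.279, -2.16, 0.001]
ft_force: [0.4, 0.1, 0.4]
grip_width: 0.572
gripper_force: 0.0
```

```bash
python3 - <<'E'
from kin import *
from h import *
s=st(); c,im=snap("wrist","w9"); cs,ims=snap("side"); ct,imt=snap("top")
cv2.imwrite("pics/w9s.png",ims[:,:,::-1]); cv2.imwrite("pics/w9t.png",imt[:,:,::-1])
for n,cc,ii in(("w",c,im),("s",cs,ims),("t",ct,imt)):
    e=proj(cc,[H(1.4,40),H(1.4,-40)]); m=e.mean(0); x0,y0=np.maximum(np.floor(e.min(0)-12),0).astype(int); x1,y1=np.ceil(e.max(0)+12).astype(int)
    b=dark(ii,(x0,y0,min(x1,560),min(y1,420)),38); print(n,"exp",e.round(0).tolist(),m.round(1),"meas",[v.round(1).tolist() for v in axis(b)],b.sum())
a=YAW+np.pi/2; P=H(1.4)+[0,0,5-18.7]; go(P+[0,0,60],downR(a))
for q in ("latch_left_peg","latch_right_peg"):
    for n in("side","top"):
        for r in arm.regions_of(q,n): print(q,n,r["score"],r["xy"])
for n,cc,ii in(("s",cs,ims),("t",ct,imt)):
    k,l,s_,ce=cv2.connectedComponentsWithStats(red(ii))
    for i in range(1,k):
        if s_[i,4]>12 and ce[i][0]<260: print(n,ce[i].round(1),s_[i].tolist())
for ph in (0,.2,.4): print(ph,[(proj(cc,W([-128+26*np.sin(ph),sg*(95+26*np.cos(ph)),zz]))[0].round(1).tolist()) for cc in(cs,ct) for sg in(1,-1) for zz in(97,125)])
E
```

```text
71.2 q [0.06 0.18 1.5  0.   1.46 0.11] p [521.4 100.9 327. ] F [0.4 0.1 0.4] grip 0.572
w exp [[490.0, 76.0], [475.0, 202.0]] [482.9 139. ] meas [[483.7, 131.8], [490.5, 66.4], [475.7, 208.2]] 2392
s exp [[262.0, 91.0], [278.0, 104.0]] [270.1  97.5] meas [[270.6, 98.7], [282.2, 108.4], [262.3, 91.8]] 48
t exp [[159.0, 115.0], [193.0, 117.0]] [175.7 116. ] meas [[191.5, 123.1], [189.3, 114.9], [193.1, 128.8]] 71
turn [-0.001 -0.    -0.002] rows 1 | shift mm [ 54.2 127.7  30.7] rows>= 2.367090140321042
latch_left_peg side 0.32 [280.8, 123.5]
latch_left_peg top 0.44 [216.8, 175.8]
latch_right_peg side 0.57 [350.3, 199.6]
latch_right_peg side 0.48 [241.6, 187.6]
latch_right_peg top 0.63 [144.9, 169.3]
latch_right_peg top 0.62 [224.4, 223.5]
s [231.9 123.5] [228, 119, 9, 11, 75]
s [243.2 133. ] [239, 128, 9, 11, 83]
s [199.4 142.8] [192, 136, 14, 13, 49]
s [255.  142.5] [251, 137, 9, 12, 89]
s [244.6 183.6] [243, 177, 4, 14, 48]
t [145.8 168.7] [139, 161, 12, 17, 120]
t [195.1 171.6] [190, 163, 11, 16, 89]
t [216.5 172. ] [210, 165, 14, 15, 133]
t [226.3 222.5] [223, 219, 8, 8, 41]
0 [[198.1, 142.7], [197.1, 137.2], [243.5, 184.4], [243.1, 179.1], [133.5, 218.3], [130.1, 216.5], [226.7, 223.4], [225.6, 221.7]]
0.2 [[199.4, 142.0], [198.5, 136.5], [244.6, 183.5], [244.3, 178.1], [133.9, 216.4], [130.5, 214.5], [226.7, 221.5], [225.5, 219.7]]
0.4 [[200.8, 141.6], [199.9, 136.0], [245.5, 182.4], [245.1, 177.0], [134.7, 214.5], [131.3, 212.6], [226.3, 219.5], [225.1, 217.7]]
```

Call:
carry_out --series '[{"turn": [0, 0, 0], "hand": 0.05, "delta_pos": [0.018, 0.0425, 0.002]}, {"turn": [0, 0, 0], "hand": 0.05, "delta_pos": [0.018, 0.0425, 0.002]}, {"turn": [0, 0, 0], "hand": 0.05, "delta_pos": [0.0182, 0.0427, 0.002]}, {"turn": [0, 0, 0], "hand": 0.05, "delta_pos": [0, 0, 0.025]}, {"turn": [0, 0, 0], "hand": 0.05, "delta_pos": [0, 0, 0.025]}, {"turn": [0, 0, 0], "hand": 0.05, "delta_pos": [0, 0, 0.02]}, {"turn": [0, 0, 0], "hand": 0.05, "delta_pos": [0, 0, 0.0147]}, {"turn": [0, 0, 0], "hand": 0.05, "delta_pos": [0, 0, 0]}, {"turn": [0, 0, 0], "hand": 0.05, "delta_pos": [0, 0, 0]}]'

```text
clock: 72.68
eef_pos: [653.2, 148.6, 238.9]
ee_rot: [2.279, 2.161, 0.003]
ft_force: [-0.2, 0.5, 1.4]
grip_width: 0.57
gripper_force: 0.0
```

Call:
carry_out --series '[{"turn": [0, 0, 0], "hand": 0.0, "delta_pos": [0, 0, 0]}, {"turn": [0, 0, 0], "hand": 0.0, "delta_pos": [0, 0, 0]}, {"turn": [0, 0, 0], "hand": 0.0, "delta_pos": [0, 0, 0]}, {"turn": [0, 0, 0], "hand": 0.0, "delta_pos": [0, 0, 0]}, {"turn": [0, 0, 0], "hand": 0.0, "delta_pos": [0, 0, 0]}, {"turn": [0, 0, 0], "hand": 0.0, "delta_pos": [0, 0, 0]}]'

```text
clock: 73.42
eef_pos: [652.9, 148.4, 238.2]
ee_rot: [2.279, 2.161, 0.002]
ft_force: [0.8, 0.3, 0.3]
grip_width: 0.125
gripper_force: 30.0
```

```bash
python3 - <<'E'
from h import *
s=st(); print(s["gripper_force"],s["moment"])
R=Rn.from_rotvec(s["ee_rot"]); p=s["eef_pos"]
# path: keep the current offset from the bar; arc about the hinge in 28 steps
th0=1.4; off=p-H(th0); print("off",off.round(1))
ths=np.concatenate([np.linspace(1.4,.2,25),np.linspace(.17,0,8)[0:]])
prev=p
for t in ths[1:]:
    n=H(t)+off; d=R.inv().apply(n-prev); print(round(t,3),(d).round(1).tolist()); prev=n
E
```

```text
73.42 q [ 0.12  0.45  1.33 -0.    1.36  0.17] p [652.9 148.4 238.2] F [0.8 0.3 0.3] grip 0.125
30.000062584877014 [-0.05258831 -0.00696785  0.00423214]
off [  1.1   0.2 -12.5]
1.35 [-0.0, -10.0, -0.6]
1.3 [-0.0, -10.1, -0.1]
1.25 [-0.0, -10.1, 0.4]
1.2 [-0.0, -10.0, 0.9]
1.15 [-0.0, -10.0, 1.4]
1.1 [-0.0, -9.9, 1.9]
1.05 [-0.0, -9.8, 2.4]
1.0 [-0.0, -9.6, 2.9]
0.95 [-0.0, -9.5, 3.4]
0.9 [-0.0, -9.3, 3.9]
0.85 [-0.0, -9.1, 4.3]
0.8 [-0.0, -8.9, 4.8]
0.75 [-0.0, -8.6, 5.2]
0.7 [-0.0, -8.3, 5.6]
0.65 [-0.0, -8.1, 6.0]
0.6 [-0.0, -7.7, 6.4]
0.55 [-0.0, -7.4, 6.8]
0.5 [-0.0, -7.1, 7.2]
0.45 [-0.0, -6.7, 7.5]
0.4 [-0.0, -6.3, 7.8]
0.35 [-0.0, -5.9, 8.1]
0.3 [-0.0, -5.5, 8.4]
0.25 [-0.0, -5.1, 8.7]
0.2 [-0.0, -4.6, 8.9]
0.17 [-0.0, -2.6, 5.5]
0.146 [-0.0, -2.0, 4.5]
0.121 [-0.0, -1.8, 4.5]
0.097 [-0.0, -1.7, 4.6]
0.073 [-0.0, -1.6, 4.6]
0.049 [-0.0, -1.5, 4.7]
0.024 [-0.0, -1.4, 4.7]
0.0 [-0.0, -1.3, 4.7]
```

The bar is gripped at 11 mm opening. I lead the hood round in gentle steps.

Call:
carry_out --series '[{"turn": [0, 0, 0], "hand": 0.0, "delta_pos": [0, -0.005, -0.0003]}, {"turn": [0, 0, 0], "hand": 0.0, "delta_pos": [0, -0.005, -0.0003]}, {"turn": [0, 0, 0], "hand": 0.0, "delta_pos": [0, -0.0101, -0.0001]}, {"turn": [0, 0, 0], "hand": 0.0, "delta_pos": [0, -0.0101, 0.0004]}, {"turn": [0, 0, 0], "hand": 0.0, "delta_pos": [0, -0.01, 0.0009]}, {"turn": [0, 0, 0], "hand": 0.0, "delta_pos": [0, -0.01, 0.0014]}, {"turn": [0, 0, 0], "hand": 0.0, "delta_pos": [0, -0.0099, 0.0019]}, {"turn": [0, 0, 0], "hand": 0.0, "delta_pos": [0, -0.0098, 0.0024]}, {"turn": [0, 0, 0], "hand": 0.0, "delta_pos": [0, -0.0096, 0.0029]}, {"turn": [0, 0, 0], "hand": 0.0, "delta_pos": [0, 0, 0]}]'

```text
clock: 74.68
eef_pos: [570.7, 153.0, 228.0]
ee_rot: [-2.278, -2.16, 0.003]
ft_force: [-2.3, 2.8, 2.6]
grip_width: 0.123
gripper_force: 30.0
```

Call:
carry_out --series '[{"turn": [0, 0, 0], "hand": 0.0, "delta_pos": [0, -0.0095, 0.0034]}, {"turn": [0, 0, 0], "hand": 0.0, "delta_pos": [0, -0.0093, 0.0039]}, {"turn": [0, 0, 0], "hand": 0.0, "delta_pos": [0, -0.0091, 0.0043]}, {"turn": [0, 0, 0], "hand": 0.0, "delta_pos": [0, -0.0089, 0.0048]}, {"turn": [0, 0, 0], "hand": 0.0, "delta_pos": [0, -0.0086, 0.0052]}, {"turn": [0, 0, 0], "hand": 0.0, "delta_pos": [0, -0.0083, 0.0056]}, {"turn": [0, 0, 0], "hand": 0.0, "delta_pos": [0, -0.0081, 0.006]}, {"turn": [0, 0, 0], "hand": 0.0, "delta_pos": [0, -0.0077, 0.0064]}, {"turn": [0, 0, 0], "hand": 0.0, "delta_pos": [0, 0, 0]}]'

```text
clock: 75.8
eef_pos: [502.2, 156.6, 187.7]
ee_rot: [-2.279, -2.161, 0.002]
ft_force: [2.8, 3.8, -4.0]
grip_width: 0.129
gripper_force: 30.0
```

```bash
python3 - <<'E'
from h import *
s=st(); print(s["gripper_force"],"target",(H(.6)+[1.1,.2,-12.5]).round(1))
cs,im=snap("side"); ct,it=snap("top")
E
```

```text
75.8 q [0.17 0.29 1.71 0.   1.14 0.22] p [502.2 156.6 187.7] F [ 2.8  3.8 -4. ] grip 0.129
30.000041127204895 target [504.3 156.1 188.9]
```

Call:
carry_out --series '[{"turn": [0, 0, 0], "hand": 0.0, "delta_pos": [0, -0.0074, 0.0068]}, {"turn": [0, 0, 0], "hand": 0.0, "delta_pos": [0, -0.0071, 0.0072]}, {"turn": [0, 0, 0], "hand": 0.0, "delta_pos": [0, -0.0067, 0.0075]}, {"turn": [0, 0, 0], "hand": 0.0, "delta_pos": [0, -0.0063, 0.0078]}, {"turn": [0, 0, 0], "hand": 0.0, "delta_pos": [0, -0.0059, 0.0081]}, {"turn": [0, 0, 0], "hand": 0.0, "delta_pos": [0, -0.0055, 0.0084]}, {"turn": [0, 0, 0], "hand": 0.0, "delta_pos": [0, -0.0026, 0.0044]}, {"turn": [0, 0, 0], "hand": 0.0, "delta_pos": [0, -0.0025, 0.0043]}, {"turn": [0, 0, 0], "hand": 0.0, "delta_pos": [0, -0.0023, 0.0045]}, {"turn": [0, 0, 0], "hand": 0.0, "delta_pos": [0, -0.0023, 0.0044]}, {"turn": [0, 0, 0], "hand": 0.0, "delta_pos": [0, 0, 0]}]'

```text
clock: 77.28
eef_pos: [455.1, 158.9, 125.0]
ee_rot: [2.279, 2.161, 0.0]
ft_force: [4.1, 2.4, -5.8]
grip_width: 0.126
gripper_force: 30.0
```

Call:
carry_out --series '[{"turn": [0, 0, 0], "hand": 0.0, "delta_pos": [0, -0.0013, 0.0028]}, {"turn": [0, 0, 0], "hand": 0.0, "delta_pos": [0, -0.0013, 0.0027]}, {"turn": [0, 0, 0], "hand": 0.0, "delta_pos": [0, -0.001, 0.0023]}, {"turn": [0, 0, 0], "hand": 0.0, "delta_pos": [0, -0.001, 0.0022]}, {"turn": [0, 0, 0], "hand": 0.0, "delta_pos": [0, -0.0009, 0.0023]}, {"turn": [0, 0, 0], "hand": 0.0, "delta_pos": [0, -0.0009, 0.0022]}, {"turn": [0, 0, 0], "hand": 0.0, "delta_pos": [0, -0.0009, 0.0023]}, {"turn": [0, 0, 0], "hand": 0.0, "delta_pos": [0, -0.0008, 0.0023]}, {"turn": [0, 0, 0], "hand": 0.0, "delta_pos": [0, 0, 0]}, {"turn": [0, 0, 0], "hand": 0.0, "delta_pos": [0, 0, 0]}]'

```text
clock: 78.53
eef_pos: [447.3, 159.4, 106.2]
ee_rot: [2.279, 2.161, 0.001]
ft_force: [4.0, 1.2, -5.5]
grip_width: 0.123
gripper_force: 30.0
```

```bash
python3 - <<'E'
from h import *
s=st(); print(s["gripper_force"],"target",(H(.097)+[1.1,.2,-12.5]).round(1))
E
```

```text
78.53 q [ 0.2   0.33  1.91 -0.    0.9   0.25] p [447.3 159.4 106.2] F [ 4.   1.2 -5.5] grip 0.123
30.000264644622803 target [447.8 159.1 106.2]
```

Call:
carry_out --series '[{"turn": [0, 0, 0], "hand": 0.0, "delta_pos": [0, -0.0008, 0.0023]}, {"turn": [0, 0, 0], "hand": 0.0, "delta_pos": [0, -0.0008, 0.0023]}, {"turn": [0, 0, 0], "hand": 0.0, "delta_pos": [0, -0.0007, 0.0023]}, {"turn": [0, 0, 0], "hand": 0.0, "delta_pos": [0, -0.0007, 0.0023]}, {"turn": [0, 0, 0], "hand": 0.0, "delta_pos": [0, -0.0007, 0.0023]}, {"turn": [0, 0, 0], "hand": 0.0, "delta_pos": [0, 0, 0]}, {"turn": [0, 0, 0], "hand": 0.0, "delta_pos": [0, 0, 0]}]'

```text
clock: 79.4
eef_pos: [443.5, 159.6, 94.7]
ee_rot: [2.279, 2.161, 0.0]
ft_force: [2.8, 1.5, -3.2]
grip_width: 0.129
gripper_force: 30.0
```

Call:
carry_out --series '[{"turn": [0, 0, 0], "hand": 0.0, "delta_pos": [0, -0.0004, 0.0015]}, {"turn": [0, 0, 0], "hand": 0.0, "delta_pos": [0, -0.0004, 0.0015]}, {"turn": [0, 0, 0], "hand": 0.0, "delta_pos": [0, -0.0004, 0.0015]}, {"turn": [0, 0, 0], "hand": 0.0, "delta_pos": [0, 0, 0]}, {"turn": [0, 0, 0], "hand": 0.0, "delta_pos": [0, 0, 0]}]'

```text
clock: 80.03
eef_pos: [442.3, 159.6, 90.3]
ee_rot: [2.279, 2.161, 0.001]
ft_force: [1.8, 0.6, -1.7]
grip_width: 0.126
gripper_force: 30.0
```

Call:
carry_out --series '[{"turn": [0, 0, 0], "hand": 0.0, "delta_pos": [0, -0.0003, 0.001]}, {"turn": [0, 0, 0], "hand": 0.0, "delta_pos": [0, -0.0003, 0.001]}, {"turn": [0, 0, 0], "hand": 0.0, "delta_pos": [0, 0, 0]}, {"turn": [0, 0, 0], "hand": 0.0, "delta_pos": [0, 0, 0]}]'

```text
clock: 80.53
eef_pos: [441.8, 159.7, 88.4]
ee_rot: [2.279, 2.161, 0.001]
ft_force: [1.1, 0.2, 1.4]
grip_width: 0.125
gripper_force: 30.0
```

Call:
carry_out --series '[{"turn": [0, 0, 0], "hand": 0.0, "delta_pos": [0, -0.0003, 0.001]}, {"turn": [0, 0, 0], "hand": 0.0, "delta_pos": [0, 0, 0.001]}, {"turn": [0, 0, 0], "hand": 0.0, "delta_pos": [0, 0, 0]}, {"turn": [0, 0, 0], "hand": 0.0, "delta_pos": [0, 0, 0]}]'

```text
clock: 81.03
eef_pos: [441.3, 159.7, 86.4]
ee_rot: [2.28, 2.161, 0.0]
ft_force: [-0.5, 0.5, -0.1]
grip_width: 0.13
gripper_force: 30.0
```

Call:
carry_out --series '[{"turn": [0, 0, 0], "hand": 0.0, "delta_pos": [0, 0, 0.001]}, {"turn": [0, 0, 0], "hand": 0.0, "delta_pos": [0, 0, 0.001]}, {"turn": [0, 0, 0], "hand": 0.0, "delta_pos": [0, 0, 0]}, {"turn": [0, 0, 0], "hand": 0.0, "delta_pos": [0, 0, 0]}]'

```text
clock: 81.53
eef_pos: [441.1, 159.7, 85.2]
ee_rot: [2.28, 2.161, 0.0]
ft_force: [-3.6, -0.6, 12.4]
grip_width: 0.132
gripper_force: 30.0
```

Call:
carry_out --series '[{"turn": [0, 0, 0], "hand": 0.0, "delta_pos": [0, 0, 0.001]}, {"turn": [0, 0, 0], "hand": 0.0, "delta_pos": [0, 0, 0]}, {"turn": [0, 0, 0], "hand": 0.0, "delta_pos": [0, 0, 0]}]'

```text
clock: 81.9
eef_pos: [441.0, 159.8, 84.9]
ee_rot: [2.279, 2.161, 0.001]
ft_force: [-6.4, -1.6, 23.1]
grip_width: 0.128
gripper_force: 30.0
```

Closed with firm contact (23 N at z≈85). I release narrowly, because the wall is close, and rise.

Call:
carry_out --series '[{"turn": [0, 0, 0], "hand": 0.0, "delta_pos": [0, 0, -0.001]}, {"turn": [0, 0, 0], "hand": 0.024, "delta_pos": [0, 0, 0]}, {"turn": [0, 0, 0], "hand": 0.024, "delta_pos": [0, 0, 0]}, {"turn": [0, 0, 0], "hand": 0.024, "delta_pos": [0, 0, -0.01]}, {"turn": [0, 0, 0], "hand": 0.024, "delta_pos": [0, 0, -0.03]}, {"turn": [0, 0, 0], "hand": 0.024, "delta_pos": [0, 0, -0.05]}, {"turn": [0, 0, 0], "hand": 0.04, "delta_pos": [0, 0, -0.055]}, {"turn": [0, 0, 0], "hand": 0.04, "delta_pos": [0, 0, -0.055]}, {"turn": [0, 0, 0], "hand": 0.04, "delta_pos": [0, 0, 0]}, {"turn": [0, 0, 0], "hand": 0.04, "delta_pos": [0, 0, 0]}]'

```text
clock: 83.15
eef_pos: [441.0, 159.6, 284.3]
ee_rot: [2.279, 2.161, 0.001]
ft_force: [0.1, 0.4, -0.3]
grip_width: 0.454
gripper_force: 0.0
```

```bash
python3 - <<'E'
from kin import *
from h import *
s=st(); q=s["joints"]
for n in("side","top","wrist"):
    cc,ii=snap(n); k,l,s_,ce=cv2.connectedComponentsWithStats(red(ii))
    print(n,"closed handle exp",proj(cc,[H(0,40),H(0,-40)]).round(0).tolist(),"hood top-front corners",proj(cc,[H(0,135,160,105),H(0,-135,160,105)]).round().tolist())
    for i in range(1,k):
        if s_[i,4]>12 and (ce[i][0]<260 or n=="wrist"): print(n,ce[i].round(1),s_[i].tolist())
    for ph in (0,.15,.3): print(ph,[(proj(cc,W([-128+26*np.sin(ph),sg*(95+26*np.cos(ph)),zz]))[0].round(1).tolist()) for sg in(1,-1) for zz in(97,125)])
    cv2.imwrite(f"pics/x_{n}.png",ii[:,:,::-1])
a=cv2.imread("pics/x_side.png")[85:225,165:345]; b=cv2.imread("pics/x_wrist.png")
o=np.zeros((420,1100,3),np.uint8); o[:,:540]=cv2.resize(a,(540,420),interpolation=cv2.INTER_CUBIC); o[:,540:]=b; cv2.imwrite("pics/m10.png",cv2.resize(o,(800,305)))
E
```

```text
83.15 q [ 0.2   0.11  1.69 -0.    1.34  0.25] p [441.  159.6 284.3] F [ 0.1  0.4 -0.3] grip 0.454
side closed handle exp [[216.0, 154.0], [231.0, 167.0]] hood top-front corners [[205.0, 122.0], [257.0, 168.0]]
side [199.3 142.8] [190, 136, 17, 13, 53]
side [244.5 183.9] [243, 178, 4, 13, 45]
0 [[198.1, 142.7], [197.1, 137.2], [243.5, 184.4], [243.1, 179.1]]
0.15 [[199.1, 142.2], [198.1, 136.7], [244.4, 183.7], [244.0, 178.4]]
0.3 [[200.1, 141.8], [199.2, 136.2], [245.1, 182.9], [244.7, 177.6]]
top closed handle exp [[165.0, 215.0], [196.0, 217.0]] hood top-front corners [[123.0, 195.0], [231.0, 201.0]]
top [226.3 222.6] [223, 219, 7, 8, 38]
0 [[133.5, 218.3], [130.1, 216.5], [226.7, 223.4], [225.6, 221.7]]
0.15 [[133.8, 216.9], [130.4, 215.0], [226.8, 221.9], [225.6, 220.2]]
0.3 [[134.3, 215.4], [130.9, 213.5], [226.5, 220.5], [225.4, 218.7]]
wrist closed handle exp [[285.0, 146.0], [285.0, 229.0]] hood top-front corners [[333.0, 21.0], [324.0, 348.0]]
wrist [276.5  51.3] [268, 40, 17, 24, 330]
wrist [276.4 302.1] [270, 284, 14, 37, 434]
0 [[269.8, 52.7], [268.5, 47.8], [272.6, 302.1], [271.7, 316.6]]
0.15 [[274.3, 53.1], [273.3, 48.2], [276.3, 301.9], [275.7, 316.4]]
0.3 [[278.6, 54.1], [278.1, 49.3], [280.0, 301.1], [279.6, 315.6]]
```

View pics/m10.png

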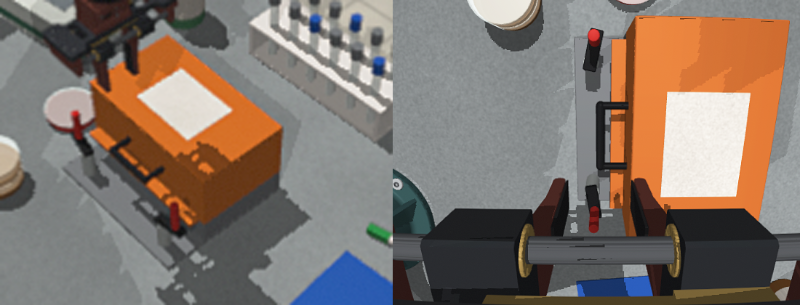

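The pictures show the hood flat and closed, with its lip exposed, the handle in front, and the latches still open with pegs at wrist (276,51) and (276,302). Now the left latch.

```bash
cat >> h.py <<'E'
def peg(ph,sg,z=91.): return W([-128+26*np.sin(ph),sg*(95+26*np.cos(ph)),z])
E
python3 - <<'E'
from kin import *
from h import *
s=st(); q=s["joints"]; R=downR(YAW)
for sg in (1,-1):
    Q=plan(q,[(peg(.18,sg,180),R,'t'),(peg(.18,sg),R,'s')])
    prev=peg(.18,sg)
    Rr=Rn.from_matrix(R)
    for ph in np.linspace(.18,1.6,15)[1:]:
        n=peg(ph,sg); print(round(ph,2),Rr.inv().apply(n-prev).round(1).tolist(),end=" "); prev=n
    print()
    plan(Q,[(peg(1.6,sg),R,'s')])
E
```

```text
83.3 q [ 0.2   0.11  1.69 -0.    1.34  0.25] p [440.3 159.5 282.9] F [ 0.2 -0.2 -0.5] grip 0.453
t turn [-1.00e-03  2.00e-03  1.57e+00] 10 [-1.00e-04  2.00e-04  1.57e-01] | shift [  -7.6 -120.4  102.8] 4 [ -1.9 -30.1  25.7]
  margin 0.69 err 0.0 step 0.16 [440. 159. 283.] [0.2  0.11 1.69 0.   1.34 1.82]
  margin 0.65 err 0.0 step 0.06 [439. 280. 180.] [ 0.44  0.29  1.73 -0.    1.12  2.06]
s turn [ 0. -0. -0.] 1 [ 0. -0. -0.] | shift [-0.  0. 89.] 2 [-0.   0.  44.5]
  margin 0.56 err 0.0 step 0.10 [439. 280.  91.] [ 0.44  0.41  1.82 -0.    0.91  2.06]
  margin 0.56 err 0.0 step 0.00 [439. 280.  91.] [ 0.44  0.41  1.82 -0.    0.91  2.06]
0.28 [2.6, 0.6, 0.0] 0.38 [2.5, 0.9, 0.0] 0.48 [2.4, 1.1, 0.0] 0.59 [2.3, 1.3, 0.0] 0.69 [2.1, 1.6, 0.0] 0.79 [2.0, 1.8, 0.0] 0.89 [1.8, 2.0, 0.0] 0.99 [1.6, 2.1, 0.0] 1.09 [1.3, 2.3, 0.0] 1.19 [1.1, 2.4, 0.0] 1.3 [0.8, 2.5, 0.0] 1.4 [0.6, 2.6, 0.0] 1.5 [0.3, 2.6, 0.0] 1.6 [0.1, 2.6, 0.0] 
s turn [ 0.  0. -0.] 1 [ 0.  0. -0.] | shift [21.3 26.3  0. ] 1 [21.3 26.3  0. ]
  margin 0.56 err 0.0 step 0.06 [459. 253.  91.] [ 0.37  0.41  1.82 -0.    0.91  1.9
[... 496 characters left out ...]
39.  91.] [-0.07  0.3   2.02 -0.    0.82  1.55]
  margin 0.36 err 0.0 step 0.00 [426.  39.  91.] [-0.07  0.3   2.02 -0.    0.82  1.55]
0.28 [2.6, -0.6, 0.0] 0.38 [2.5, -0.9, 0.0] 0.48 [2.4, -1.1, 0.0] 0.59 [2.3, -1.3, 0.0] 0.69 [2.1, -1.6, 0.0] 0.79 [2.0, -1.8, 0.0] 0.89 [1.8, -2.0, 0.0] 0.99 [1.6, -2.1, 0.0] 1.09 [1.3, -2.3, 0.0] 1.19 [1.1, -2.4, 0.0] 1.3 [0.8, -2.5, 0.0] 1.4 [0.6, -2.6, 0.0] 1.5 [0.3, -2.6, 0.0] 1.6 [0.1, -2.6, 0.0] 
s turn [ 0.  0. -0.] 1 [ 0.  0. -0.] | shift [ 21.3 -26.3  -0. ] 1 [ 21.3 -26.3  -0. ]
  margin 0.41 err 0.0 step 0.06 [449.  64.  91.] [-0.01  0.33  1.97 -0.    0.84  1.61]
  margin 0.41 err 0.0 step 0.00 [449.  64.  91.] [-0.01  0.33  1.97 -0.    0.84  1.61]
```

Call:
carry_out --series '[{"turn": [0, 0, 0.157], "hand": 0.04, "delta_pos": [0, 0, 0]}, {"turn": [0, 0, 0.157], "hand": 0.04, "delta_pos": [0, 0, 0]}, {"turn": [0, 0, 0.157], "hand": 0.04, "delta_pos": [0, 0, 0]}, {"turn": [0, 0, 0.157], "hand": 0.04, "delta_pos": [0, 0, 0]}, {"turn": [0, 0, 0.157], "hand": 0.04, "delta_pos": [0, 0, 0]}, {"turn": [0, 0, 0.157], "hand": 0.04, "delta_pos": [0, 0, 0]}, {"turn": [0, 0, 0.157], "hand": 0.04, "delta_pos": [0, 0, 0]}, {"turn": [0, 0, 0.157], "hand": 0.04, "delta_pos": [0, 0, 0]}, {"turn": [0, 0, 0.157], "hand": 0.04, "delta_pos": [0, 0, 0]}, {"turn": [0, 0, 0.157], "hand": 0.04, "delta_pos": [0, 0, 0]}]'

```text
clock: 84.55
eef_pos: [440.6, 159.5, 283.0]
ee_rot: [3.14, -0.091, -0.003]
ft_force: [-0.3, -0.8, 1.0]
grip_width: 0.457
gripper_force: 0.0
```

Call:
carry_out --series '[{"turn": [0, 0, 0], "hand": 0.04, "delta_pos": [-0.0019, -0.0301, 0.0257]}, {"turn": [0, 0, 0], "hand": 0.04, "delta_pos": [-0.0019, -0.0301, 0.0257]}, {"turn": [0, 0, 0], "hand": 0.04, "delta_pos": [-0.0019, -0.0301, 0.0257]}, {"turn": [0, 0, 0], "hand": 0.04, "delta_pos": [-0.0019, -0.0301, 0.0257]}, {"turn": [0, 0, 0], "hand": 0.04, "delta_pos": [0, 0, 0]}, {"turn": [0, 0, 0], "hand": 0.04, "delta_pos": [0, 0, 0]}]'

```text
clock: 85.3
eef_pos: [439.9, 279.7, 181.4]
ee_rot: [3.139, -0.081, -0.0]
ft_force: [-0.2, 0.5, 0.1]
grip_width: 0.459
gripper_force: 0.0
```

```bash
python3 - <<'E'
from h import *
s=st(); go(peg(.18,1),downR(YAW))
c,im=snap("wrist"); k,l,s_,ce=cv2.connectedComponentsWithStats(red(im))
for i in range(1,k):
    if s_[i,4]>100: print(ce[i].round(1),s_[i].tolist(), onz(c,ce[i],110.).round(1))
for ph in(0,.18,.36): print(ph,proj(c,[peg(ph,1,97),peg(ph,1,125)]).round(1).tolist())
E
```

```text
85.3 q [ 0.43  0.29  1.73 -0.    1.12  2.06] p [439.9 279.7 181.4] F [-0.2  0.5  0.1] grip 0.459
turn [0.001 0.    0.   ] rows 1 | shift mm [-1.1 -0.3 90.4] rows>= 1.5064076269651643
[284.8 218.9] [275, 199, 21, 40, 706] [[443.  280.5 110. ]]
0 [[285.2, 225.5], [285.3, 239.5]]
0.18 [[285.8, 219.1], [286.0, 232.3]]
0.36 [[287.6, 212.8], [288.1, 225.3]]
```

Call:
carry_out --series '[{"turn": [0, 0, 0], "hand": 0.04, "delta_pos": [0.0005, 0, 0.03]}, {"turn": [0, 0, 0], "hand": 0.04, "delta_pos": [0, 0, 0.03]}, {"turn": [0, 0, 0], "hand": 0.04, "delta_pos": [0, 0, 0.02]}, {"turn": [0, 0, 0], "hand": 0.04, "delta_pos": [0, 0, 0.0104]}, {"turn": [0, 0, 0], "hand": 0.04, "delta_pos": [0, 0, 0]}, {"turn": [0, 0, 0], "hand": 0.0, "delta_pos": [0, 0, 0]}, {"turn": [0, 0, 0], "hand": 0.0, "delta_pos": [0, 0, 0]}, {"turn": [0, 0, 0], "hand": 0.0, "delta_pos": [0, 0, 0]}, {"turn": [0, 0, 0], "hand": 0.0, "delta_pos": [0, 0, 0]}, {"turn": [0, 0, 0], "hand": 0.0, "delta_pos": [0, 0, 0]}]'

```text
clock: 86.6
eef_pos: [440.7, 279.4, 91.9]
ee_rot: [3.139, -0.081, 0.002]
ft_force: [0.1, -5.2, 5.8]
grip_width: 0.156
gripper_force: 30.0
```

Call:
carry_out --series '[{"turn": [0, 0, 0], "hand": 0.0, "delta_pos": [0.0026, 0.0006, 0]}, {"turn": [0, 0, 0], "hand": 0.0, "delta_pos": [0.0025, 0.0009, 0]}, {"turn": [0, 0, 0], "hand": 0.0, "delta_pos": [0.0024, 0.0011, 0]}, {"turn": [0, 0, 0], "hand": 0.0, "delta_pos": [0.0023, 0.0013, 0]}, {"turn": [0, 0, 0], "hand": 0.0, "delta_pos": [0.0021, 0.0016, 0]}, {"turn": [0, 0, 0], "hand": 0.0, "delta_pos": [0, 0, 0]}]'

```text
clock: 87.35
eef_pos: [452.0, 275.0, 91.9]
ee_rot: [-3.139, 0.084, -0.001]
ft_force: [-3.5, 3.9, 5.6]
grip_width: 0.154
gripper_force: 30.0
```

```bash
python3 - <<'E'
from h import *
s=st(); print(s["gripper_force"]); l=L(s["eef_pos"]); print(l, "phi est",np.arctan2(l[0]+128,l[1]-95),np.hypot(l[0]+128,l[1]-95))
E
```

```text
87.35 q [0.42 0.42 1.81 0.   0.92 2.04] p [452.  275.   91.9] F [-3.5  3.9  5.6] grip 0.154
29.99824583530426
[-110.00126993  116.26024221   91.89306873] phi est 0.7025116416361612 27.85591827154137
```

Call:
carry_out --series '[{"turn": [0, 0, 0], "hand": 0.0, "delta_pos": [0.002, 0.0018, 0]}, {"turn": [0, 0, 0], "hand": 0.0, "delta_pos": [0.0018, 0.002, 0]}, {"turn": [0, 0, 0], "hand": 0.0, "delta_pos": [0.0016, 0.0021, 0]}, {"turn": [0, 0, 0], "hand": 0.0, "delta_pos": [0.0013, 0.0023, 0]}, {"turn": [0, 0, 0], "hand": 0.0, "delta_pos": [0.0011, 0.0024, 0]}, {"turn": [0, 0, 0], "hand": 0.0, "delta_pos": [0.0008, 0.0025, 0]}, {"turn": [0, 0, 0], "hand": 0.0, "delta_pos": [0.0006, 0.0026, 0]}, {"turn": [0, 0, 0], "hand": 0.0, "delta_pos": [0.0003, 0.0026, 0]}, {"turn": [0, 0, 0], "hand": 0.0, "delta_pos": [0.0001, 0.0026, 0]}, {"turn": [0, 0, 0], "hand": 0.0, "delta_pos": [0, 0, 0]}, {"turn": [0, 0, 0], "hand": 0.0, "delta_pos": [0, 0, 0]}]'

```text
clock: 88.72
eef_pos: [467.7, 256.6, 92.6]
ee_rot: [-3.133, 0.085, -0.021]
ft_force: [10.6, 10.7, -9.9]
grip_width: 0.151
gripper_force: 30.0
```

```bash
python3 - <<'E'
from h import *
s=st(); print(s["gripper_force"],s["moment"].round(2)); l=L(s["eef_pos"]); print(l, "phi est",np.arctan2(l[0]+128,l[1]-95),np.hypot(l[0]+128,l[1]-95))
E
```

```text
88.72 q [0.37 0.41 1.81 0.   0.91 1.99] p [467.7 256.6  92.6] F [10.6 10.7 -9.9] grip 0.151
29.997054934501648 [ 1.69 -1.77 -0.36]
[-93.35259066  98.67098094  92.61000412] phi est 1.4652376121419566 34.8413414667218
```

```bash
python3 - <<'E'
from h import *
s=arm.observe(); c,im=snap("wrist"); cv2.imwrite("pics/y_w.png",im[:,:,::-1])
def blobs(n,ii,mn,cond):
    k,l,s_,ce=cv2.connectedComponentsWithStats(red(ii))
    for i in range(1,k):
        if s_[i,4]>mn and cond(ce[i]): print(n,ce[i].round(1),s_[i].tolist())
blobs("w",im,60,lambda e:1)
for ph in(.9,1.2,1.57): print(ph,proj(c,[peg(ph,1,z) for z in (97,110,125)]).round(1).tolist())
for n in("side","top"):
    cc,ii=snap(n); cv2.imwrite(f"pics/y_{n}.png",ii[:,:,::-1]); blobs(n,ii,8,lambda e:e[0]<260 and e[1]<240)
    for ph in (.2,.9,1.2,1.57): print(ph,proj(cc,[peg(ph,1,z) for z in (97,125)]).round(1).tolist())
E
```

```text
w [283.3 316.1] [268, 307, 32, 19, 592]
0.9 [[260.7, 301.1], [258.7, 315.7], [255.9, 335.4]]
1.2 [[275.0, 293.7], [274.0, 307.8], [272.8, 327.0]]
1.57 [[295.2, 290.3], [295.8, 304.2], [296.6, 323.1]]
side [207.8 142.3] [206, 136, 5, 13, 39]
side [197.  143.7] [190, 142, 15, 4, 16]
side [244.6 183.6] [243, 178, 4, 13, 48]
0.2 [[199.4, 142.0], [198.5, 136.5]]
0.9 [[204.5, 141.3], [203.7, 135.8]]
1.2 [[206.6, 141.9], [205.8, 136.3]]
1.57 [[208.7, 143.1], [207.9, 137.6]]
top [226.3 222.3] [223, 219, 7, 8, 38]
0.2 [[133.9, 216.4], [130.5, 214.5]]
0.9 [[138.2, 210.8], [134.9, 208.8]]
1.2 [[140.9, 209.5], [137.7, 207.4]]
1.57 [[144.6, 209.0], [141.4, 207.0]]
```

Call:
carry_out --series '[{"turn": [0, 0, 0], "hand": 0.03, "delta_pos": [0, 0, 0]}, {"turn": [0, 0, 0], "hand": 0.03, "delta_pos": [0, 0, 0]}, {"turn": [0, 0, 0], "hand": 0.03, "delta_pos": [0, 0, 0]}, {"turn": [0, 0, 0], "hand": 0.03, "delta_pos": [0, 0, -0.02]}, {"turn": [0, 0, 0], "hand": 0.03, "delta_pos": [0, 0, -0.03]}, {"turn": [0, 0, 0], "hand": 0.03, "delta_pos": [0, 0, -0.03]}, {"turn": [0, 0, 0], "hand": 0.03, "delta_pos": [0, 0, 0]}, {"turn": [0, 0, 0], "hand": 0.03, "delta_pos": [0, 0, 0]}]'

```text
clock: 89.88
eef_pos: [460.2, 252.5, 170.7]
ee_rot: [3.14, -0.082, 0.0]
ft_force: [0.1, -0.1, -0.4]
grip_width: 0.344
gripper_force: 0.0
```

```bash
cat >> h.py <<'E'
def blobs(n,ii,mn,cond):
    k,l,s_,ce=cv2.connectedComponentsWithStats(red(ii))
    for i in range(1,k):
        if s_[i,4]>mn and cond(ce[i]): print(n,ce[i].round(1),s_[i].tolist())
E
python3 - <<'E'
from h import *
s=st(); c,im=snap("wrist","z_w"); blobs("w",im,60,lambda e:1)
for ph in(1.2,1.4,1.57): print(ph,proj(c,[peg(ph,1,z) for z in (70,97,125)]).round(1).tolist())
for n in("side","top"):
    cc,ii=snap(n); blobs(n,ii,8,lambda e:e[0]<260 and e[1]<240)
    for ph in (1.2,1.4,1.57): print(ph,proj(cc,[peg(ph,1,z) for z in (70,125)]).round(1).tolist())
R=downR(YAW); go(W([-102,140,180]),R); go(W([-102,140,95]),R)
E
```

```text
89.88 q [ 0.37  0.31  1.73 -0.    1.1   1.99] p [460.2 252.5 170.7] F [ 0.1 -0.1 -0.4] grip 0.344
w [278.3 230.8] [267, 215, 23, 33, 641]
1.2 [[272.2, 215.3], [271.0, 226.8], [269.3, 241.6]]
1.4 [[279.0, 213.5], [278.5, 224.8], [277.8, 239.3]]
1.57 [[285.1, 213.0], [285.2, 224.2], [285.3, 238.7]]
side [205.8 142.6] [192, 136, 19, 13, 54]
side [244.5 183.7] [243, 178, 4, 13, 47]
1.2 [[207.4, 147.1], [205.8, 136.3]]
1.4 [[208.6, 147.7], [207.0, 136.9]]
1.57 [[209.5, 148.3], [207.9, 137.6]]
top [144.6 211. ] [142, 209, 6, 5, 25]
top [226.3 222.3] [223, 219, 7, 8, 38]
1.2 [[143.9, 211.4], [137.7, 207.4]]
1.4 [[145.8, 211.0], [139.7, 207.0]]
1.57 [[147.5, 210.9], [141.4, 207.0]]
turn [ 0.001  0.001 -0.   ] rows 1 | shift mm [ -1.1 -45.9  -9.9] rows>= 0.7823370974172892
turn [ 0.001  0.001 -0.   ] rows 1 | shift mm [ -1.1 -45.9  75.1] rows>= 1.4669583164092188
```

Call:
carry_out --series '[{"turn": [0, 0, 0], "hand": 0.0, "delta_pos": [-0.001, 0, -0.01]}, {"turn": [0, 0, 0], "hand": 0.0, "delta_pos": [0, -0.023, 0]}, {"turn": [0, 0, 0], "hand": 0.0, "delta_pos": [0, -0.023, 0]}, {"turn": [0, 0, 0], "hand": 0.0, "delta_pos": [0, 0, 0.028]}, {"turn": [0, 0, 0], "hand": 0.0, "delta_pos": [0, 0, 0.028]}, {"turn": [0, 0, 0], "hand": 0.0, "delta_pos": [0, 0, 0.028]}, {"turn": [0, 0, 0], "hand": 0.0, "delta_pos": [0, 0.007, 0]}, {"turn": [0, 0, 0], "hand": 0.0, "delta_pos": [0, 0.007, 0]}, {"turn": [0, 0, 0], "hand": 0.0, "delta_pos": [0, 0, 0]}, {"turn": [0, 0, 0], "hand": 0.0, "delta_pos": [0, 0, 0]}]'

```text
clock: 91.28
eef_pos: [462.4, 285.0, 98.4]
ee_rot: [-3.14, 0.083, -0.004]
ft_force: [-0.7, -0.2, 1.1]
grip_width: 0.008
gripper_force: 0.0
```

Call:
carry_out --series '[{"turn": [0, 0, 0], "hand": 0.0, "delta_pos": [0, 0.003, 0]}, {"turn": [0, 0, 0], "hand": 0.0, "delta_pos": [0, 0.003, 0]}, {"turn": [0, 0, 0], "hand": 0.0, "delta_pos": [0, 0, 0]}]'

```text
clock: 91.65
eef_pos: [461.2, 278.6, 97.4]
ee_rot: [3.14, -0.083, 0.002]
ft_force: [0.4, -0.1, -0.8]
grip_width: 0.011
gripper_force: 0.0
```

Call:
carry_out --series '[{"turn": [0, 0, 0], "hand": 0.0, "delta_pos": [0, 0.003, 0]}, {"turn": [0, 0, 0], "hand": 0.0, "delta_pos": [0, 0, 0]}, {"turn": [0, 0, 0], "hand": 0.0, "delta_pos": [0, 0, 0]}]'

```text
clock: 92.02
eef_pos: [461.2, 275.9, 97.3]
ee_rot: [-3.14, 0.082, -0.002]
ft_force: [0.4, -0.4, -0.1]
grip_width: 0.005
gripper_force: 0.0
```

Call:
carry_out --series '[{"turn": [0, 0, 0], "hand": 0.0, "delta_pos": [0, 0.002, 0]}, {"turn": [0, 0, 0], "hand": 0.0, "delta_pos": [0, 0.001, 0]}, {"turn": [0, 0, 0], "hand": 0.0, "delta_pos": [0, 0, 0]}, {"turn": [0, 0, 0], "hand": 0.0, "delta_pos": [0, 0, 0]}]'

```text
clock: 92.52
eef_pos: [461.0, 272.9, 97.4]
ee_rot: [-3.14, 0.082, -0.002]
ft_force: [-0.6, -0.9, -0.1]
grip_width: 0.005
gripper_force: 0.2
```

Call:
carry_out --series '[{"turn": [0, 0, 0], "hand": 0.0, "delta_pos": [0, 0.002, 0]}, {"turn": [0, 0, 0], "hand": 0.0, "delta_pos": [0, 0, 0]}, {"turn": [0, 0, 0], "hand": 0.0, "delta_pos": [0, 0, 0]}]'

```text
clock: 92.9
eef_pos: [461.2, 271.0, 97.4]
ee_rot: [-3.14, 0.082, -0.002]
ft_force: [0.8, 2.0, 0.4]
grip_width: 0.004
gripper_force: 0.6
```

Call:
carry_out --series '[{"turn": [0, 0, 0], "hand": 0.0, "delta_pos": [0, 0.002, 0]}, {"turn": [0, 0, 0], "hand": 0.0, "delta_pos": [0, 0, 0]}, {"turn": [0, 0, 0], "hand": 0.0, "delta_pos": [0, 0, 0]}]'

```text
clock: 93.28
eef_pos: [460.9, 268.9, 97.4]
ee_rot: [-3.14, 0.083, -0.002]
ft_force: [1.2, 1.3, 0.6]
grip_width: 0.006
gripper_force: 0.7
```

Call:
carry_out --series '[{"turn": [0, 0, 0], "hand": 0.0, "delta_pos": [0, 0.002, 0]}, {"turn": [0, 0, 0], "hand": 0.0, "delta_pos": [0, 0, 0]}, {"turn": [0, 0, 0], "hand": 0.0, "delta_pos": [0, 0, 0]}]'

```text
clock: 93.65
eef_pos: [460.9, 268.3, 97.5]
ee_rot: [-3.138, 0.083, -0.003]
ft_force: [0.8, 7.3, -0.2]
grip_width: 0.005
gripper_force: 3.6
```

Call:
carry_out --series '[{"turn": [0, 0, 0], "hand": 0.0, "delta_pos": [0, 0.0015, 0]}, {"turn": [0, 0, 0], "hand": 0.0, "delta_pos": [0, 0, 0]}, {"turn": [0, 0, 0], "hand": 0.0, "delta_pos": [0, 0, 0]}]'

```text
clock: 94.02
eef_pos: [461.0, 268.0, 97.6]
ee_rot: [-3.136, 0.084, -0.003]
ft_force: [-0.3, 10.7, -1.9]
grip_width: 0.007
gripper_force: 5.9
```

```bash
python3 - <<'E'
from h import *
s=st(); c,im=snap("wrist"); blobs("w",im,60,lambda e:1)
for ph in(1.2,1.4,1.57): print(ph,proj(c,[peg(ph,1,z) for z in (70,97,125)]).round(1).tolist())
for n in("side","top"):
    cc,ii=snap(n); blobs(n,ii,8,lambda e:e[0]<215 and e[1]<240)
E
```

```text
94.03 q [0.39 0.41 1.79 0.   0.93 2.02] p [461.  268.   97.6] F [-0.3 10.7 -1.9] grip 0.007
w [324.8 283.5] [313, 280, 24, 8, 169]
1.2 [[297.0, 253.2], [298.5, 274.7], [300.8, 304.8]]
1.4 [[306.2, 250.8], [309.2, 272.0], [313.3, 301.7]]
1.57 [[314.4, 250.1], [318.5, 271.2], [324.3, 300.8]]
side [209.  142.8] [207, 137, 5, 13, 45]
side [198.  143.7] [192, 142, 13, 3, 13]
```

Left latch is hard against its stop; force rises at the peg position expected for 1.57. Now the right latch.

Call:
carry_out --series '[{"turn": [0, 0, 0], "hand": 0.0, "delta_pos": [0, -0.008, 0]}, {"turn": [0, 0, 0], "hand": 0.0, "delta_pos": [0, 0, -0.03]}, {"turn": [0, 0, 0], "hand": 0.02, "delta_pos": [0, 0, -0.045]}, {"turn": [0, 0, 0], "hand": 0.04, "delta_pos": [0, 0, -0.045]}, {"turn": [0, 0, 0], "hand": 0.04, "delta_pos": [-0.01, 0.048, 0]}, {"turn": [0, 0, 0], "hand": 0.04, "delta_pos": [-0.01, 0.048, 0]}, {"turn": [0, 0, 0], "hand": 0.04, "delta_pos": [0, 0.048, 0]}, {"turn": [0, 0, 0], "hand": 0.04, "delta_pos": [0, 0.048, 0]}, {"turn": [0, 0, 0], "hand": 0.04, "delta_pos": [0, 0.048, 0]}, {"turn": [0, 0, 0], "hand": 0.04, "delta_pos": [0, 0, 0]}, {"turn": [0, 0, 0], "hand": 0.04, "delta_pos": [0, 0, 0]}]'

```text
clock: 95.55
eef_pos: [427.9, 35.0, 217.1]
ee_rot: [-3.14, 0.084, -0.0]
ft_force: [-0.6, 0.6, 0.2]
grip_width: 0.455
gripper_force: 0.0
```

```bash
python3 - <<'E'
from h import *
s=st(); go(peg(.15,-1),downR(YAW))
c,im=snap("wrist"); blobs("w",im,60,lambda e:1)
for ph in(0,.15,.3): print(ph,proj(c,[peg(ph,-1,z) for z in (70,97,125)]).round(1).tolist())
E
```

```text
95.55 q [-0.08  0.12  1.86  0.    1.16  1.54] p [427.9  35.  217.1] F [-0.6  0.6  0.2] grip 0.455
turn [-0.    -0.    -0.001] rows 1 | shift mm [ -2.5  -4.  126.1] rows>= 2.1036366124508428
w [ 17.4 178.6] [0, 168, 38, 25, 609]
w [279.9 208.4] [271, 192, 18, 33, 517]
0 [[281.7, 203.7], [281.5, 212.3], [281.2, 223.1]]
0.15 [[281.4, 199.2], [281.1, 207.5], [280.8, 217.8]]
0.3 [[280.3, 194.9], [280.0, 202.8], [279.5, 212.7]]
```

Call:
carry_out --series '[{"turn": [0, 0, 0], "hand": 0.04, "delta_pos": [-0.0025, -0.004, 0.04]}, {"turn": [0, 0, 0], "hand": 0.04, "delta_pos": [0, 0, 0.04]}, {"turn": [0, 0, 0], "hand": 0.04, "delta_pos": [0, 0, 0.03]}, {"turn": [0, 0, 0], "hand": 0.04, "delta_pos": [0, 0, 0.016]}, {"turn": [0, 0, 0], "hand": 0.04, "delta_pos": [0, 0, 0]}, {"turn": [0, 0, 0], "hand": 0.0, "delta_pos": [0, 0, 0]}, {"turn": [0, 0, 0], "hand": 0.0, "delta_pos": [0, 0, 0]}, {"turn": [0, 0, 0], "hand": 0.0, "delta_pos": [0, 0, 0]}, {"turn": [0, 0, 0], "hand": 0.0, "delta_pos": [0, 0, 0]}, {"turn": [0, 0, 0], "hand": 0.0, "delta_pos": [0, 0, 0]}]'

```text
clock: 96.85
eef_pos: [426.9, 38.3, 91.9]
ee_rot: [3.14, -0.082, 0.004]
ft_force: [-1.3, -3.7, 6.3]
grip_width: 0.151
gripper_force: 30.0
```

Call:
carry_out --series '[{"turn": [0, 0, 0], "hand": 0.0, "delta_pos": [0.0026, -0.0006, 0]}, {"turn": [0, 0, 0], "hand": 0.0, "delta_pos": [0.0025, -0.0009, 0]}, {"turn": [0, 0, 0], "hand": 0.0, "delta_pos": [0.0024, -0.0011, 0]}, {"turn": [0, 0, 0], "hand": 0.0, "delta_pos": [0.0023, -0.0013, 0]}, {"turn": [0, 0, 0], "hand": 0.0, "delta_pos": [0.0021, -0.0016, 0]}, {"turn": [0, 0, 0], "hand": 0.0, "delta_pos": [0.002, -0.0018, 0]}, {"turn": [0, 0, 0], "hand": 0.0, "delta_pos": [0, 0, 0]}, {"turn": [0, 0, 0], "hand": 0.0, "delta_pos": [0, 0, 0]}]'

```text
clock: 97.85
eef_pos: [443.1, 43.3, 92.2]
ee_rot: [3.137, -0.08, 0.009]
ft_force: [3.7, -11.6, 2.2]
grip_width: 0.153
gripper_force: 30.0
```

Call:
carry_out --series '[{"turn": [0, 0, 0], "hand": 0.0, "delta_pos": [0.0018, -0.002, 0]}, {"turn": [0, 0, 0], "hand": 0.0, "delta_pos": [0.0016, -0.0021, 0]}, {"turn": [0, 0, 0], "hand": 0.0, "delta_pos": [0.0013, -0.0023, 0]}, {"turn": [0, 0, 0], "hand": 0.0, "delta_pos": [0.0009, -0.0018, 0]}, {"turn": [0, 0, 0], "hand": 0.0, "delta_pos": [0, 0, 0]}, {"turn": [0, 0, 0], "hand": 0.0, "delta_pos": [0, 0, 0]}]'

```text
clock: 98.6
eef_pos: [451.9, 50.5, 92.5]
ee_rot: [3.136, -0.079, 0.017]
ft_force: [8.2, -14.6, -3.7]
grip_width: 0.154
gripper_force: 30.0
```

Call:
carry_out --series '[{"turn": [0, 0, 0], "hand": 0.03, "delta_pos": [0, 0, 0]}, {"turn": [0, 0, 0], "hand": 0.03, "delta_pos": [0, 0, 0]}, {"turn": [0, 0, 0], "hand": 0.03, "delta_pos": [0, 0, 0]}, {"turn": [0, 0, 0], "hand": 0.03, "delta_pos": [0, 0, -0.02]}, {"turn": [0, 0, 0], "hand": 0.03, "delta_pos": [0, 0, -0.03]}, {"turn": [0, 0, 0], "hand": 0.0, "delta_pos": [0, 0, -0.03]}, {"turn": [0, 0, 0], "hand": 0.0, "delta_pos": [0, 0, 0]}, {"turn": [0, 0, 0], "hand": 0.0, "delta_pos": [0, 0, 0]}]'

```text
clock: 99.6
eef_pos: [445.7, 53.5, 170.7]
ee_rot: [-3.14, 0.082, -0.0]
ft_force: [-0.6, -0.3, 0.1]
grip_width: 0.038
gripper_force: 0.0
```

```bash
python3 - <<'E'
from h import *
s=st(); c,im=snap("wrist"); blobs("w",im,60,lambda e:1)
for ph in(.6,.8,1.0,1.2): print(ph,proj(c,[peg(ph,-1,z) for z in (70,97,125)]).round(1).tolist())
R=downR(YAW); P=W([-103,0,0]); go([P[0]-6,22,172],R); print(peg(1.57,-1),peg(1.,-1))
E
```

```text
99.6 q [-0.03  0.2   1.89  0.    1.05  1.59] p [445.7  53.5 170.7] F [-0.6 -0.3  0.1] grip 0.038
w [ 11.2 214.1] [0, 208, 28, 18, 340]
w [287.8 225.7] [277, 208, 23, 37, 736]
0.6 [[301.5, 222.3], [303.3, 234.5], [305.6, 250.1]]
0.8 [[297.0, 217.2], [298.3, 228.8], [300.0, 243.8]]
1.0 [[291.5, 212.9], [292.2, 224.2], [293.2, 238.7]]
1.2 [[285.1, 209.8], [285.2, 220.8], [285.3, 234.9]]
turn [-0.     0.001 -0.   ] rows 1 | shift mm [ 3.2 31.4 -1.7] rows>= 0.5261422602894784
[448.99901454  63.60934497  91.        ] [444.15375633  49.81538417  91.        ]
```

Call:
carry_out --series '[{"turn": [0, 0, 0], "hand": 0.0, "delta_pos": [0.003, 0.016, 0]}, {"turn": [0, 0, 0], "hand": 0.0, "delta_pos": [0, 0.0155, 0]}, {"turn": [0, 0, 0], "hand": 0.0, "delta_pos": [0, 0, 0.025]}, {"turn": [0, 0, 0], "hand": 0.0, "delta_pos": [0, 0, 0.025]}, {"turn": [0, 0, 0], "hand": 0.0, "delta_pos": [0, 0, 0.024]}, {"turn": [0, 0, 0], "hand": 0.0, "delta_pos": [0, -0.006, 0]}, {"turn": [0, 0, 0], "hand": 0.0, "delta_pos": [0, -0.006, 0]}, {"turn": [0, 0, 0], "hand": 0.0, "delta_pos": [0, 0, 0]}, {"turn": [0, 0, 0], "hand": 0.0, "delta_pos": [0, 0, 0]}]'

```text
clock: 100.78
eef_pos: [449.1, 33.8, 98.1]
ee_rot: [3.14, -0.082, 0.004]
ft_force: [-0.1, -0.1, -0.7]
grip_width: 0.006
gripper_force: 0.0
```

Call:
carry_out --series '[{"turn": [0, 0, 0], "hand": 0.0, "delta_pos": [0, -0.002, 0]}, {"turn": [0, 0, 0], "hand": 0.0, "delta_pos": [0, -0.002, 0]}, {"turn": [0, 0, 0], "hand": 0.0, "delta_pos": [0, -0.002, 0]}, {"turn": [0, 0, 0], "hand": 0.0, "delta_pos": [0, -0.002, 0]}, {"turn": [0, 0, 0], "hand": 0.0, "delta_pos": [0, 0, 0]}, {"turn": [0, 0, 0], "hand": 0.0, "delta_pos": [0, 0, 0]}]'

```text
clock: 101.52
eef_pos: [448.3, 42.0, 97.1]
ee_rot: [-3.14, 0.082, -0.0]
ft_force: [0.6, -1.3, 0.2]
grip_width: 0.004
gripper_force: 0.4
```

Call:
carry_out --series '[{"turn": [0, 0, 0], "hand": 0.0, "delta_pos": [0, -0.002, 0]}, {"turn": [0, 0, 0], "hand": 0.0, "delta_pos": [0, -0.002, 0]}, {"turn": [0, 0, 0], "hand": 0.0, "delta_pos": [0, 0, 0]}, {"turn": [0, 0, 0], "hand": 0.0, "delta_pos": [0, 0, 0]}]'

```text
clock: 102.02
eef_pos: [448.8, 45.9, 97.3]
ee_rot: [-3.14, 0.082, -0.001]
ft_force: [0.0, -0.9, 1.3]
grip_width: 0.004
gripper_force: 0.3
```

Call:
carry_out --series '[{"turn": [0, 0, 0], "hand": 0.0, "delta_pos": [0, -0.002, 0]}, {"turn": [0, 0, 0], "hand": 0.0, "delta_pos": [0, -0.001, 0]}, {"turn": [0, 0, 0], "hand": 0.0, "delta_pos": [0, 0, 0]}, {"turn": [0, 0, 0], "hand": 0.0, "delta_pos": [0, 0, 0]}]'

```text
clock: 102.52
eef_pos: [449.1, 47.1, 97.3]
ee_rot: [3.138, -0.08, 0.001]
ft_force: [-0.3, -9.5, 1.6]
grip_width: 0.005
gripper_force: 4.8
```

Call:
carry_out --series '[{"turn": [0, 0, 0], "hand": 0.0, "delta_pos": [0, -0.0015, 0]}, {"turn": [0, 0, 0], "hand": 0.0, "delta_pos": [0, 0, 0]}, {"turn": [0, 0, 0], "hand": 0.0, "delta_pos": [0, 0, 0]}]'

```text
clock: 102.9
eef_pos: [449.1, 47.5, 97.4]
ee_rot: [3.136, -0.079, 0.001]
ft_force: [-1.3, -14.6, 1.7]
grip_width: 0.007
gripper_force: 7.8
```

Call:
carry_out --series '[{"turn": [0, 0, 0], "hand": 0.0, "delta_pos": [0, 0.01, 0]}, {"turn": [0, 0, 0], "hand": 0.0, "delta_pos": [0, 0, -0.04]}, {"turn": [0, 0, 0], "hand": 0.02, "delta_pos": [0, 0, -0.055]}, {"turn": [0, 0, 0], "hand": 0.04, "delta_pos": [0, 0, -0.055]}, {"turn": [0, 0, 0], "hand": 0.04, "delta_pos": [0, 0, -0.055]}, {"turn": [0, 0, 0], "hand": 0.04, "delta_pos": [0, -0.055, 0]}, {"turn": [0, 0, 0], "hand": 0.04, "delta_pos": [0, -0.055, 0]}, {"turn": [0, 0, 0], "hand": 0.04, "delta_pos": [0, 0, 0]}, {"turn": [0, 0, 0], "hand": 0.04, "delta_pos": [0, 0, 0]}]'

```text
clock: 104.02
eef_pos: [453.7, 149.8, 301.9]
ee_rot: [3.14, -0.081, -0.0]
ft_force: [-0.8, -0.8, 0.3]
grip_width: 0.455
gripper_force: 0.0
```

```bash
python3 - <<'E'
from h import *
s=st(); out={}
for n in("wrist","side","top"):
    cc,ii=snap(n); out[n]=ii; blobs(n,ii,8,lambda e:n=="wrist" or (e[0]<260 and e[1]<240))
    for ph in(1.3,1.57): print(n,ph,proj(cc,[peg(ph,sg,z) for sg in(1,-1) for z in (97,125)]).round(0).tolist())
o=np.zeros((420,1100,3),np.uint8); o[:,:540]=cv2.resize(out["side"][85:225,165:345],(540,420),interpolation=cv2.INTER_CUBIC); o[:,540:]=out["wrist"]; cv2.imwrite("pics/m11.png",cv2.resize(o[:,:,::-1],(800,305)))
E
```

```text
104.03 q [ 0.17  0.11  1.65 -0.    1.38  1.8 ] p [453.7 149.8 301.9] F [-0.8 -0.8  0.3] grip 0.455
wrist [180.8 183.5] [168, 173, 27, 22, 358]
wrist [372.2 183.7] [360, 173, 25, 23, 324]
wrist 1.3 [[175.0, 184.0], [167.0, 190.0], [379.0, 184.0], [386.0, 190.0]]
wrist 1.57 [[182.0, 183.0], [174.0, 189.0], [372.0, 183.0], [379.0, 189.0]]
side [206.5 143. ] [192, 137, 20, 13, 57]
side [244.8 175. ] [243, 169, 4, 13, 41]
side 1.3 [[207.0, 142.0], [206.0, 137.0], [246.0, 177.0], [245.0, 171.0]]
side 1.57 [[209.0, 143.0], [208.0, 138.0], [244.0, 175.0], [244.0, 170.0]]
top [217.2 213.4] [214, 210, 7, 8, 39]
top 1.3 [[142.0, 209.0], [139.0, 207.0], [220.0, 213.0], [219.0, 212.0]]
top 1.57 [[145.0, 209.0], [141.0, 207.0], [218.0, 213.0], [216.0, 211.0]]
```

View pics/m11.png

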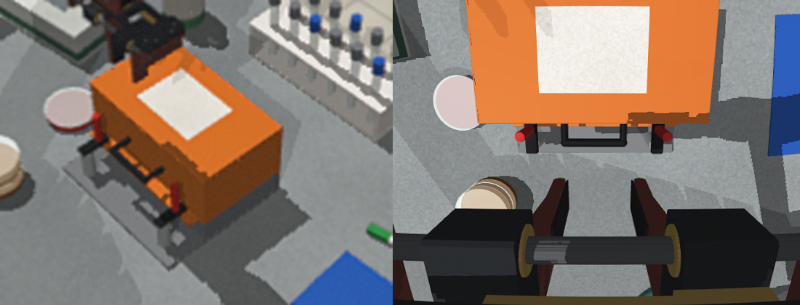

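The hood is closed and both latches point straight at it, with pegs at wrist (181,184) and (372,184), where 1.57 predicts. The dishes and marker are where they were, and the robot is clear of everything. I hand in.

```bash
python3 -c "
from workcell import arm
print(arm.job_done())"
```

```text
the job is handed in; nothing more can be done
None
```

The job is handed in: all four tubes are upright in their own cups, the hood was lowered gently until closed, both latches were then turned in fully, and the dishes and marker were not touched.

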